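Pack the sample-jar caps and hang the ready marker

TASK

Swing the flap of the blue transit case right back, past upright, and pack every cap standing in the cradles into the case, each in a pocket of its own with its open rim down, flat and fully home. When all are in, swing the flap fully shut so its yellow tab drops behind the front wall, and then drape the green marker astride the hand-over rail, along the bar and clear of its posts, to show that the case is ready. Leave the other glassware and bottles where they are.

Things in the scene. Friction and masses are not known exactly. Their poses are not given: they have to be found in the camera images.
- case: Blue transit case fixed to the bench, 130 (x) x 340 (y) x 66 mm high; origin under its centre, z up, x from the front (robot side) to the hinge at the back. Walls 5 mm thick, 66 mm high all round. Inside, a grey foam block, top 36 mm above the bench, with three square pockets 67 x 67 mm, 8 mm deep, in a row along y, 100 mm apart.
- pocket0 (a point): Centre of the floor of pocket 0 of the case (floor 28 mm above the bench, at case y = -100 mm). A pocket takes one cap.
- pocket1 (a point): Centre of the floor of pocket 1 of the case (floor 28 mm above the bench, at case y = 0 mm). A pocket takes one cap.
- pocket2 (a point): Centre of the floor of pocket 2 of the case (floor 28 mm above the bench, at case y = 100 mm). A pocket takes one cap.
- flap (a joint): Hinge of the case's clear, blue-framed flap: 0 shut, 1.9 rad leaning fully back; hinge along case y. Flap 130 mm deep, 340 wide, 6 thick, 220 g. Stiff hinge: stays where left (0.25 Nm friction, 2 to 4 N at the free edge). Under its free edge a yellow tab, 90 mm wide, 22 deep, drops behind the front wall. Shut, its underside is 66 mm up, 4 mm above seated caps. Starts ajar.
- flap_hinge (a point): Middle of the flap's hinge axis, top of the case's back wall, 66 mm above the bench.
- flap_edge (a point): Middle of the flap's free edge, 130 mm from the hinge, half-way through its thickness.
- cap0: White screw cap of a sample jar, 62 mm diameter, 34 mm tall, 45 g, hollow, red liner inside, blue dot on the closed top. Origin at its middle; its x axis is the cap's axis, from open rim to closed top. Starts on edge in a cradle, axis level, centre about 39 mm above the bench (45 mm when seated in a pocket). May be absent (None).
- cap1: White screw cap of a sample jar, 62 mm diameter, 34 mm tall, 45 g, hollow, red liner inside, blue dot on the closed top. Origin at its middle; its x axis is the cap's axis, from open rim to closed top. Starts on edge in a cradle, axis level, centre about 39 mm above the bench (45 mm when seated in a pocket). May be absent (None).
- cap2: White screw cap of a sample jar, 62 mm diameter, 34 mm tall, 45 g, hollow, red liner inside, blue dot on the closed top. Origin at its middle; its x axis is the cap's axis, from open rim to closed top. Starts on edge in a cradle, axis level, centre about 39 mm above the bench (45 mm when seated in a pocket). May be absent (None).
- cradle0: Grey cradle fixed to the bench, 60 (x) x 70 (y) mm, that holds a cap on edge in a slot 37 mm wide between two 22 mm high cheeks; cap axis along the cradle's x axis, closed top either way. Origin under its centre. Nothing of it is higher than 24 mm, so the cap's sides are free for fingers.
- cradle1: Grey cradle fixed to the bench, 60 (x) x 70 (y) mm, that holds a cap on edge in a slot 37 mm wide between two 22 mm high cheeks; cap axis along the cradle's x axis, closed top either way. Origin under its centre. Nothing of it is higher than 24 mm, so the cap's sides are free for fingers.
- cradle2: Grey cradle fixed to the bench, 60 (x) x 70 (y) mm, that holds a cap on edge in a slot 37 mm wide between two 22 mm high cheeks; cap axis along the cradle's x axis, closed top either way. Origin under its centre. Nothing of it is higher than 24 mm, so the cap's sides are free for fingers.
- marker: Green tent-shaped marker (inverted V; legs 75 mm long, 25 degrees either side of vertical, 4 mm thick; 100 mm long along its y) standing on its legs on the bench. On the ridge a white grip fin 9 mm thick (x), 60 mm long (y), its top 96 mm above the bench. About 80 g. Origin on the bench under its middle, z up.
- marker_fin (a point): Top of the marker's white fin, middle.
- marker_ridge (a point): Inside of the marker's ridge, 68 mm above its feet, 28 mm below the fin's top. When the marker hangs astride the rail this point is about 8 to 15 mm above the rail's centre line.
- rail: Steel hand-over rail fixed to the bench: horizontal bar 12 mm in diameter, 280 mm long along its y axis, on a post at each end; origin on the bench under its middle.
- rail_mid (a point): Middle of the rail's bar, on its centre line, 170 mm above the bench.
- amber_bottle: Bystander: amber bottle 60 mm wide, 130 mm tall, origin at its underside. Leave alone.
- dark_jar: Bystander: small dark jar 52 mm wide, 60 mm tall, origin at its underside. Leave alone.
- beaker: Bystander: glass beaker 70 mm wide, 85 mm tall, origin at its underside. Leave alone.
- flask: Bystander: conical glass flask 80 mm wide at the foot, 115 mm tall, origin at its underside. Leave alone.
- wash_bottle: Bystander: white and blue wash bottle 68 mm wide, about 200 mm tall with its spout, origin at its underside. Leave alone.
- photometer: Bystander: black photometer box 90 x 70 x 60 mm with a white plug on top (76 mm in all), origin at its underside. Leave alone.
Mind the look-alikes: they are no part of the job. What is shaped like the cap2 but pink or purple is not meant.

How it is judged:
By the outcome, as a careful person would: the job done as asked, in the order asked, and still so for the second after the job is handed in, with the robot touching nothing.
Of cap0, cap1, cap2 only 2 to 3 are there at a start; the rules pass over those that are not, and their reading is None.
At some moment in a run one of marker may be knocked a few centimetres aside while the robot is not near it.
It also fails if it takes over 210 s, if anything falls off the work surface, if the arm or the gripper's body presses on something with over 40 N, if the wrist force passes 120 N, or if a joint passes its speed limit or range.

ROBOT

A 6-joint arm with a two-finger parallel gripper is mounted at the origin on the work surface. World frame = base frame: x ahead of the robot, y to its left, z up, the work surface at z = 0. Lengths are in m, angles in rad, forces in N, time in s.
With the tool pointing down it reaches from about 0.2 to 0.875 m from the base axis. Payload 3.4 kg.
Tool frame: the origin (TCP) lies midway between the tips of the shut fingers; the grasp point (between the pads) lies 19 mm behind it; z points along the fingers, x is the direction in which the jaws open and shut, and the axes are right-handed (so a half turn about z gives the same grasp; the last joint's range is limited). The gripper opens to 94 mm and grips with 3 to 60 N. Pads are 16 mm wide; open, the fingers measure 119 mm over their backs; the gripper's body (75 mm by 177 mm) begins 78 mm behind the grasp point.
Start: joints at [1.127, 0.276, 1.505, -0, 1.361, -0.121], TCP at [0.182, 0.545, 0.174] pointing down, gripper open.
Joint ranges: [-2.89, 2.89], [-0.75, 2.08], [0.22, 2.7], [-1.18, 4.32], [0.11, 2.71], [-2.7, 2.7]. Speed limits (rad/s): [2.57, 2.57, 3.14, 3.14, 3.14, 3.14].

INTERFACE

Orientations are given as a unit quaternion [w, x, y, z].
In Python, from station import sensors, eyes, close_job gives the robot as it stands. The module is installed in compiled form; this text tells all that it offers.
- The arm moves only by the tool servo_tool, never from a script. Its argument "motion" is a list of rows, each a list of 5 numbers: the finger opening in cm, from 0 to 9.4, then the shift along the tool's x, y, z in cm, then the turn about the tool's z in rad. In form: [[grip, dx, dy, dz, twist], ...]. A call has 1 to 5 rows; each row shifts and turns the commanded pose from where the row before left it, along the tool's axes as they then stand; what a row does not reach is not made up. A row lasts 1/12 s, in which the tool goes at most 41.7 mm and 7.16 degrees, less where a joint would pass 70% of its speed; a pose out of reach is approached as far as the arm can. A call with a gripper value outside its range is refused whole. The fingers move at their own pace and stop on an object; "squeeze" is the grip in N (left out, the last holds). Time passes only in rows, so rows that do not move let the fingers close. It gives the time, the measured TCP pose, the force and the opening at its end, in the units of the state.
- sensors.get_state(): the state, without advancing time (a new reading comes with each control period).
- eyes.get_image(name): name is "side" or "top"; returns a dict with "img" (400x640x3 uint8, blue, green, red), "vertical_fov" (degrees; the focal length in pixels is half the picture's height over the tangent of half this angle, whatever the lens; pixels are square), "cx", "cy" (the principal point, pixels), "eye" and "attitude" of the camera in the world. Camera axes: x right, y up, looking along -z (the intrinsics and any distortion apply to the point x, -y, -z); pixel columns grow to the right and rows downward; lengths in m; the calibration is good to about 2 mm. A picture is of the moment at which its call begins. There is no depth.
- close_job(): hands the job in, once; it reports no verdict.
The state is a dict: "t": time; "joint_positions": joint angles; "joint_velocities": joint speeds; "effort": joint torques, N m; "position": TCP position; "ee_rot": TCP orientation; "contact_force": force on the tool from outside, world axes, zero at the start; "moment": the same for the moment, N m; "width": finger opening in m.
Only numpy, scipy, OpenCV 4.12 (cv2) and the standard library are available. Lean on these libraries where they do the work, as an engineer would, in place of code of your own. Each camera call takes 0.05 s, during which the arm holds its last target.

## Working session

There is one attempt and no reset: what is moved stays moved. The work goes in short steps, Python scripts to look and compute and a tool call to move; the robot and the scene stay as the last step left them, time stands still between calls to the robot, and variables do not carry over. Pictures are saved under pics/ and viewed, and the job is handed in when it is done.

Besides the shell and the picture viewer there is one more tool, called after ">>>" as a command line: name --pt "numbers of a row" for each row, then --argument value for the rest. servo_tool: Moves the arm, as the interface text tells. Its arguments: {"type":"object","properties":{"motion":{"type":"array"},"squeeze":{"type":"number"}},"required":["motion"]}

I'll start by looking at the scene.

```bash
mkdir -p pics; ls; python3 - <<'E'
from station import sensors, eyes
import cv2
s=sensors.get_state()
for k,v in s.items(): print(k,v)
for n in("side","top"):
    d=eyes.get_image(n); cv2.imwrite(f"pics/{n}0.png",d["img"])
    print({k:v for k,v in d.items() if k!="img"})
E
```

```text
pics
t 0.0
joint_positions [ 1.12702106e+00  2.76611463e-01  1.50608266e+00 -4.19862055e-05
  1.36067809e+00 -1.20976826e-01]
joint_velocities [-0.00048313  0.00099377 -0.00211865  0.00017376 -0.00055611  0.00052058]
effort [ 2.35788306e-03 -4.04587412e+01 -2.37234271e+01  7.01795169e-02
  3.45919677e-02 -1.51259792e-04]
position [0.18215367 0.54475674 0.1736155 ]
ee_rot [ 4.46924937e-04  8.11545538e-01  5.84288496e-01 -7.69665162e-04]
contact_force [-0.09463642 -0.09052012  0.55482019]
moment [ 0.01262194 -0.00056483 -0.00976075]
width 0.09387311665678377
{'vertical_fov': 57.05154110477386, 'cx': 316.3800655199943, 'cy': 197.02981074738858, 'eye': array([0.26691485, 0.72134669, 0.86172784]), 'attitude': array([-0.16131863, -0.07287621,  0.40069439,  0.89894903])}
{'vertical_fov': 46.43183581875907, 'cx': 319.97495777667734, 'cy': 196.30712977047943, 'eye': array([ 0.31102905, -0.06318579,  1.7014774 ]), 'attitude': array([-0.69864421, -0.04978738,  0.04413207,  0.71236918])}
```

View pics/side0.png

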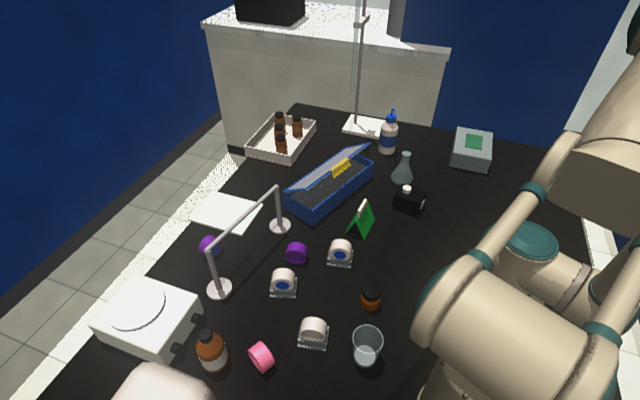

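View pics/top0.png

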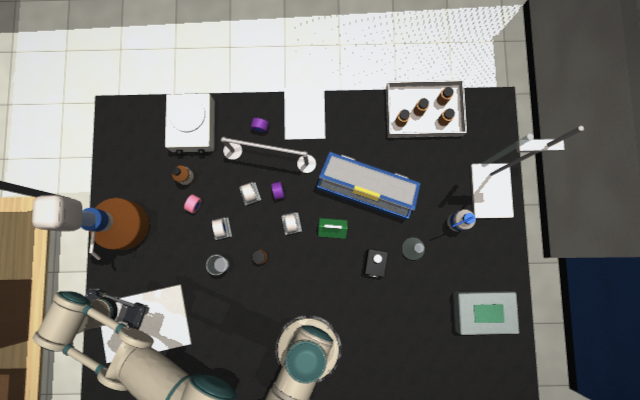

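The side picture shows three white caps in cradles at about (340,250), (283,283) and (313,330). The case is at (330,180) with its flap ajar, the green marker at (362,218), and the rail runs from (278,190) to (210,250). The pink and purple caps are decoys. The top view shows the same layout. Next I'll crop in and set up the projection helpers.

```bash
cat > h.py <<'E'
import numpy as np, cv2
from scipy.spatial.transform import Rotation as R
from station import sensors, eyes
def rot(q): return R.from_quat([q[1],q[2],q[3],q[0]])
class Cam:
    def __init__(s,n):
        d=eyes.get_image(n); s.img=d["img"]; s.f=200/np.tan(np.radians(d["vertical_fov"])/2)
        s.cx,s.cy=d["cx"],d["cy"]; s.eye=np.array(d["eye"]); s.R=rot(d["attitude"])
    def proj(s,p):
        c=s.R.inv().apply(np.atleast_2d(p)-s.eye); return np.c_[s.cx+s.f*c[:,0]/-c[:,2], s.cy-s.f*c[:,1]/-c[:,2]]
    def ray(s,u,v): return s.R.apply([(u-s.cx)/s.f,-(v-s.cy)/s.f,-1])
    def onz(s,u,v,z):
        r=s.ray(u,v); return s.eye+r*(z-s.eye[2])/r[2]
    def crop(s,name,x0,y0,x1,y1,k=4):
        im=cv2.resize(s.img[y0:y1,x0:x1],None,fx=k,fy=k,interpolation=cv2.INTER_CUBIC)
        for x in range((x0+9)//10*10,x1,10):
            cv2.line(im,((x-x0)*k,0),((x-x0)*k,6 if x%50 else 14),(0,255,255),1)
            if x%50==0 or k>5 and x%20==0: cv2.putText(im,str(x),((x-x0)*k,24),0,.4,(0,255,255))
        for y in range((y0+9)//10*10,y1,10):
            cv2.line(im,(0,(y-y0)*k),(6 if y%50 else 14,(y-y0)*k),(0,255,255),1)
            if y%50==0 or k>5 and y%20==0: cv2.putText(im,str(y),(10,(y-y0)*k),0,.4,(0,255,255))
        cv2.imwrite("pics/"+name,im)
def tri(c1,p1,c2,p2):
    a,b=c1.ray(*p1),c2.ray(*p2)
    t=np.linalg.lstsq(np.c_[a,-b],c2.eye-c1.eye,rcond=None)[0]
    A,B=c1.eye+a*t[0],c2.eye+b*t[1]; return (A+B)/2,np.linalg.norm(A-B)
def st():
    s=sensors.get_state(); print("t",round(s["t"],2),"pos",np.round(s["position"],4),"w",round(s["width"],4),"F",np.round(s["contact_force"],1),"q",np.round(s["joint_positions"],3))
    M=rot(s["ee_rot"]).as_matrix(); print("x",np.round(M[:,0],3),"y",np.round(M[:,1],3),"z",np.round(M[:,2],3)); return np.array(s["position"]),M
E
python3 - <<'E'
from h import *
s=Cam("side"); t=Cam("top")
s.crop("s_a.png",185,130,385,280); s.crop("s_b.png",180,230,380,380)
t.crop("t_a.png",200,130,340,250,5); t.crop("t_b.png",300,130,430,250,6)
print(s.f,t.f)
p,M=st(); print(s.proj(p),t.proj(p)); print(t.proj([0,0,0.2]))
E
```

```text
367.9594057907944 466.27715559727943
t 0.2 pos [0.1822 0.545  0.1739] w 0.0936 F [-0.2 -0.3 -0.7] q [ 1.127  0.276  1.506 -0.     1.361 -0.121]
x [ 0.317  0.948 -0.001] y [ 0.948 -0.317 -0.   ] z [-0.    -0.001 -1.   ]
[[409.62224656 473.22281234]] [[136.24833306 302.56276614]]
[[305.99442151 360.07364746]]
```

View pics/s_a.png

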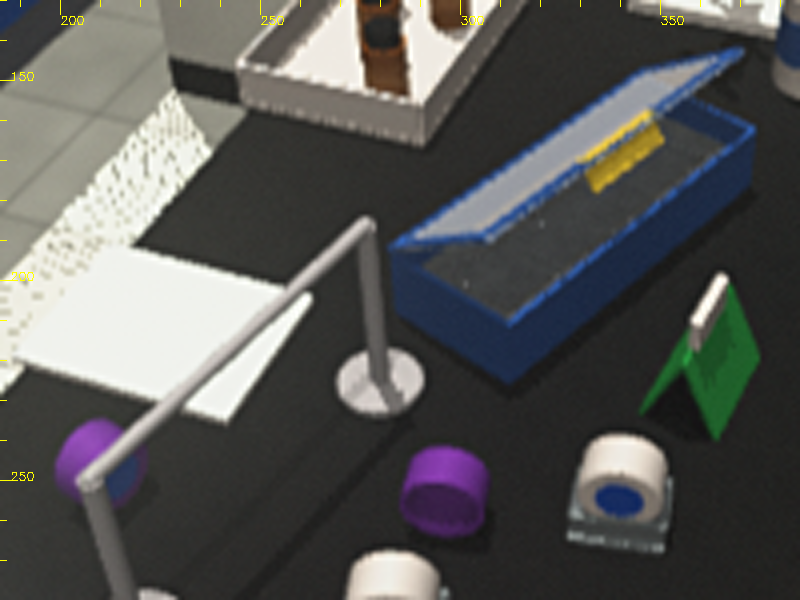

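View pics/s_b.png

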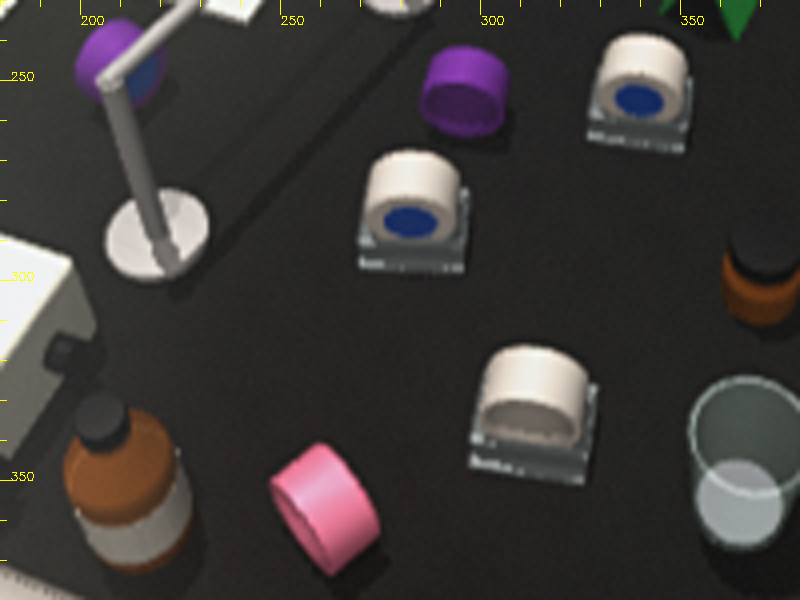

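View pics/t_a.png

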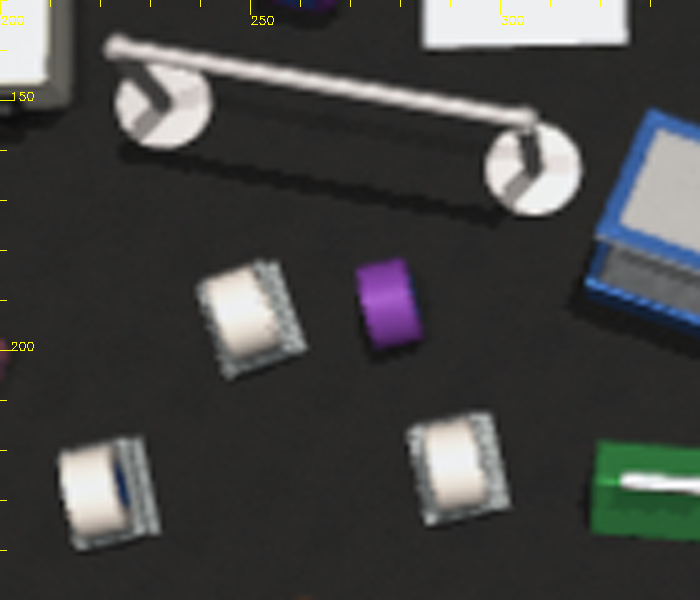

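View pics/t_b.png

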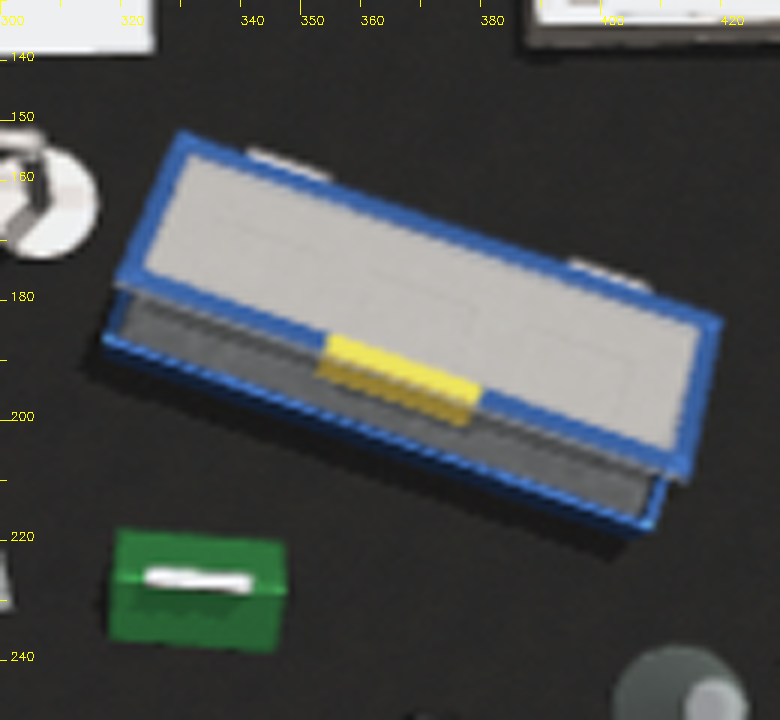

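```bash
python3 - <<'E'
from h import *
from scipy.optimize import least_squares
s=Cam("side"); t=Cam("top")
t.crop("t_g.png",70,270,200,370,6)
for c,pts in((t,[(318,187.5),(408.5,218.5)]),(s,[(313,211.2),(373,162.5)])):
    P=[c.onz(u,v,.066) for u,v in pts]; print(np.round(P,4), np.linalg.norm(P[0]-P[1]))
# rail ends
for a,b in(((222.5,139.5),(207.5,250.5)),((305.5,153.5),(277,186.5))): print(tri(t,a,s,b))
for a,b in(((222.5,139.5),(207.5,250.5)),((305.5,153.5),(277,186.5))): print(t.onz(*a,.17),s.onz(*b,.17))
E
```

```text
[[ 0.5615 -0.0457  0.066 ]
 [ 0.445  -0.3614  0.066 ]] 0.3364385740629433
[[ 0.5638 -0.0432  0.066 ]
 [ 0.4501 -0.3543  0.066 ]] 0.3312597293171139
(array([0.71635185, 0.27272344, 0.16941605]), np.float64(0.0005514750640094055))
(array([ 0.66218781, -0.00700895,  0.16640638]), np.float64(0.0008889453148865999))
[0.71593533 0.2724702  0.17      ] [0.71626799 0.27315201 0.17      ]
[ 0.66180099 -0.00700793  0.17      ] [ 0.6596774  -0.00326949  0.17      ]
```

View pics/t_g.png

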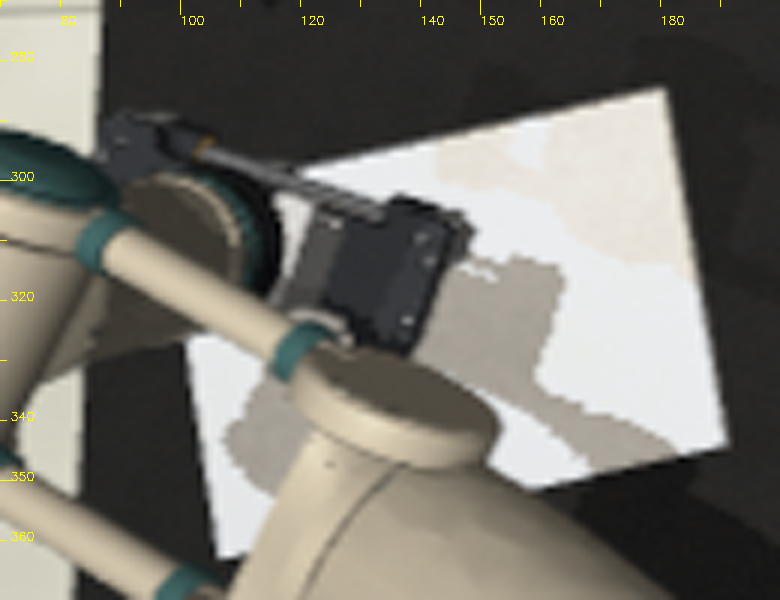

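```bash
python3 - <<'E'
from h import *
t=Cam("top"); g=cv2.GaussianBlur(cv2.cvtColor(t.img,cv2.COLOR_BGR2GRAY),(0,0),1).astype(float)
def col(y,x0,x1):
    d=np.diff(g[y,x0:x1]); i=np.argmax(abs(d)); 
    return x0+i+.5
print("right edge",[(y,col(y,505,545)) for y in range(95,395,15)])
print("top edge",[(x,col2) for x in list(range(215,285,10))+list(range(330,385,10))+list(range(470,515,8)) for col2 in [75+np.argmax(abs(np.diff(g[75:115,x])))+.5]])
print("left edge",[(y,col(y,80,110)) for y in range(100,200,10)])
c=cv2.resize(t.img,(800,500)); 
E
```

```text
right edge [(95, np.float64(529.5)), (110, np.float64(531.5)), (125, np.float64(532.5)), (140, np.float64(518.5)), (155, np.float64(534.5)), (170, np.float64(509.5)), (185, np.float64(511.5)), (200, np.float64(512.5)), (215, np.float64(513.5)), (230, np.float64(540.5)), (245, np.float64(542.5)), (260, np.float64(527.5)), (275, np.float64(528.5)), (290, np.float64(530.5)), (305, np.float64(516.5)), (320, np.float64(517.5)), (335, np.float64(533.5)), (350, np.float64(534.5)), (365, np.float64(535.5)), (380, np.float64(537.5))]
top edge [(215, np.float64(92.5)), (225, np.float64(92.5)), (235, np.float64(92.5)), (245, np.float64(91.5)), (255, np.float64(91.5)), (265, np.float64(91.5)), (275, np.float64(91.5)), (330, np.float64(90.5)), (340, np.float64(89.5)), (350, np.float64(89.5)), (360, np.float64(89.5)), (370, np.float64(89.5)), (380, np.float64(89.5)), (470, np.float64(87.5)), (478, np.float64(86.5)), (486, np.float64(86.5)), (494, np.float64(86.5)), (502, np.float64(86.5)), (510, np.float64(86.5))]
left edge [(100, np.float64(94.5)), (110, np.float64(94.5)), (120, np.float64(93.5)), (130, np.float64(93.5)), (140, np.float64(92.5)), (150, np.float64(92.5)), (160, np.float64(91.5)), (170, np.float64(91.5)), (180, np.float64(90.5)), (190, np.float64(90.5))]
```

```bash
cat > fitcase.py <<'E'
from h import *
from scipy.optimize import least_squares
s=Cam("side"); t=Cam("top")
def case2w(p,q):
    x,y,a=p; q=np.atleast_2d(q); c,sn=np.cos(a),np.sin(a)
    return np.c_[x+c*q[:,0]-sn*q[:,1], y+sn*q[:,0]+c*q[:,1], q[:,2]]
obs=[(t,(318,187.5),(-.065,.17,.066)),(t,(408.5,218.5),(-.065,-.17,.066)),
 (s,(313,211.2),(-.065,.17,.066)),(s,(373,162.5),(-.065,-.17,.066)),
 (s,(312,225.5),(-.065,.17,0)),(s,(373,177),(-.065,-.17,0)),
 (t,(330.3,152.2),(.065,.17,.067)),(t,(420.2,184),(.065,-.17,.067)),
 (s,(283,191.5),(.065,.17,.066))]
def res(p): return np.concatenate([(c.proj(case2w(p,q))[0]-uv) for c,uv,q in obs])
r=least_squares(res,[.56,-.2,-.35],loss="soft_l1"); p=r.x; print(p,np.round(r.fun.reshape(-1,2),1))
for th in (0.2,.3,.4,.5,.6):
    e=[[.065-.13*np.cos(th)-.003*np.sin(th)*0,y,.066+.13*np.sin(th)] for y in(.17,-.17)]
    print(th,np.round(t.proj(case2w(p,e)),1).tolist(),np.round(s.proj(case2w(p,e)),1).tolist())
E
python3 fitcase.py
```

```text
[ 0.56623153 -0.22613086 -0.36500486] [[-0.5 -1.3]
 [ 0.1  0. ]
 [-0.6 -0.4]
 [ 1.9 -0.9]
 [ 0.6  0. ]
 [ 0.1 -1.1]
 [-0.4  0.2]
 [ 0.1  0.1]
 [-0.2  1.1]]
0.2 [[317.7, 184.4], [410.2, 217.2]] [[311.7, 204.4], [375.1, 155.5]]
0.3 [[317.9, 182.9], [411.1, 216.0]] [[310.8, 200.9], [374.7, 152.3]]
0.4 [[318.3, 181.2], [412.2, 214.5]] [[309.7, 197.2], [374.0, 149.0]]
0.5 [[318.8, 179.1], [413.4, 212.6]] [[308.3, 193.5], [373.0, 145.6]]
0.6 [[319.5, 176.7], [414.7, 210.3]] [[306.5, 189.8], [371.7, 142.3]]
```

The top lens looks undistorted. The case is at about (0.566, -0.226) with yaw -0.365, and the flap is open about 0.6 rad. Next I'll measure the caps, the marker and the bystanders, and write a helper that gives displacements in tool axes.

```bash
cat >> h.py <<'E'
CASE=[.5662,-.2261,-.365]
def cw(x,y,z=0,p=CASE):
    c,s=np.cos(p[2]),np.sin(p[2]); return np.array([p[0]+c*x-s*y,p[1]+s*x+c*y,z])
def go(target,yaw=None):
    """displacement in tool cm to target TCP; yaw = desired direction of tool x (mod pi)"""
    p,M=st(); d=M.T@(np.array(target)-p)*100; n=int(np.ceil(np.linalg.norm(d)/4.1-1e-6)); 
    tw=0
    if yaw is not None:
        cur=np.arctan2(M[1,0],M[0,0]); dw=(yaw-cur+np.pi/2)%np.pi-np.pi/2; tw=-dw   # tool z down
        n=max(n,int(np.ceil(abs(tw)/.12)))
    print("tool cm",np.round(d,2),"twist",round(tw,3),"alt",round(tw-np.sign(tw)*np.pi,3),"rows>=",n,"per row",np.round(d/max(n,1),2),round(tw/max(n,1),4))
E
python3 - <<'E'
from h import *
s=Cam("side"); t=Cam("top")
for n,a,z in(("capA",(291,223),.05),("capB",(250,193),.05),("capC",(220.5,229),.05),("markerfin",(333.5,226.7),.096),("photo",(376,262),.06),("flask",(413,248),.06),("jar",(260,257),.06),("beaker",(217,265),.05),("free",(310,285),0)): print(n,np.round(t.onz(*a,z),3))
go(cw(-.15,-.08,.30),np.pi/2-.365)
E
```

```text
capA [0.438 0.053 0.05 ]
capB [0.549 0.198 0.05 ]
capC [0.422 0.303 0.05 ]
markerfin [ 0.419 -0.097  0.096]
photo [ 0.296 -0.243  0.06 ]
flask [ 0.342 -0.374  0.06 ]
jar [0.321 0.162 0.06 ]
beaker [0.296 0.314 0.05 ]
free [ 0.218 -0.01   0.   ]
t 0.55 pos [0.1824 0.5453 0.1745] w 0.0937 F [ 0.8 -0.1 -0. ] q [ 1.127  0.276  1.505 -0.     1.361 -0.121]
x [0.317 0.948 0.   ] y [ 0.948 -0.317  0.   ] z [ 0.  0. -1.]
tool cm [-68.34  45.54 -12.55] twist 0.042 alt -3.099 rows>= 21 per row [-3.25  2.17 -0.6 ] 0.002
```

>>> servo_tool --pt "0 -2 1.3 -3 0.01" --pt "0 -2 1.3 -3 0.01" --pt "0 -2 1.3 -3 0.01" --pt "0 -2 1.3 -3 0.01" --pt "0 -3.3 2.2 -0.5 0"

```text
t: 0.97
position: [0.2154, 0.4168, 0.3043]
ee_rot: [-0.002, 0.823, 0.569, 0.005]
contact_force: [0.8, 0.2, 0.7]
width: 0.0641
```

>>> servo_tool --pt "0 -3.3 2.2 0 0" --pt "0 -3.3 2.2 0 0" --pt "0 -3.3 2.2 0 0" --pt "0 -3.3 2.2 0 0" --pt "0 -3.3 2.2 0 0"

```text
t: 1.38
position: [0.2578, 0.219, 0.2997]
ee_rot: [0.0, 0.823, 0.568, 0.001]
contact_force: [0.9, -1.0, -0.0]
width: 0.0308
```

>>> servo_tool --pt "0 -3.3 2.2 0 0" --pt "0 -3.3 2.2 0 0" --pt "0 -3.3 2.2 0 0" --pt "0 -3.3 2.2 0 0" --pt "0 -3.3 2.2 0 0"

```text
t: 1.8
position: [0.3021, 0.0256, 0.2999]
ee_rot: [0.001, 0.823, 0.568, 0.001]
contact_force: [0.2, 0.5, 0.1]
width: 0.0008
```

>>> servo_tool --pt "0 -3.3 2.2 0 0" --pt "0 -3.3 2.2 0 0" --pt "0 -3.3 2.2 0 0" --pt "0 -3.3 2.2 0 0" --pt "0 -3.3 2.2 0 0"

```text
t: 2.22
position: [0.3464, -0.1681, 0.2997]
ee_rot: [0.0, 0.823, 0.567, 0.0]
contact_force: [1.1, -0.1, -0.4]
width: 0.0004
```

```bash
python3 -c "
from h import *
go(cw(-.15,-.08,.30),np.pi/2-.365)"
```

```text
t 2.22 pos [ 0.3464 -0.1681  0.2997] w 0.0004 F [ 1.1 -0.1 -0.4] q [-0.633 -0.071  1.603  0.     1.609 -1.84 ]
x [0.356 0.934 0.   ] y [ 0.934 -0.356  0.001] z [ 0.001 -0.    -1.   ]
tool cm [-5.58  7.59 -0.02] twist 0.001 alt -3.141 rows>= 3 per row [-1.86  2.53 -0.01] 0.0003
```

>>> servo_tool --pt "0 -2.8 3.0 0 0" --pt "0 -2.8 3.0 0 0" --pt "0 0 1.6 4 0" --pt "0 0 0 4 0" --pt "0 0 0 4 0"

```text
t: 2.63
position: [0.3983, -0.2465, 0.1794]
ee_rot: [0.001, 0.823, 0.567, 0.0]
contact_force: [-0.5, 0.8, -0.8]
width: 0.0003
```

>>> servo_tool --pt "0 0 0 4 0" --pt "0 0 0 2 0" --pt "0 0 2 0 0" --pt "0 0 2 0 0" --pt "0 0 2 0 0"

```text
t: 3.05
position: [0.4537, -0.2663, 0.1202]
ee_rot: [-0.001, 0.823, 0.568, -0.0]
contact_force: [1.1, -0.6, 0.4]
width: 0.0004
```

```bash
python3 -c "
from h import *
go(cw(.065,-.08,.12),np.pi/2-.365)
s=Cam('side');s.crop('f1.png',240,60,440,210)"
```

```text
t 3.05 pos [ 0.4537 -0.2663  0.1202] w 0.0004 F [ 1.1 -0.6  0.4] q [-0.663  0.241  1.695  0.     1.207 -1.871]
x [0.355 0.935 0.   ] y [ 0.935 -0.355 -0.001] z [-0.001  0.001 -1.   ]
tool cm [-0.25 15.58  0.  ] twist 0.002 alt -3.14 rows>= 4 per row [-0.06  3.89  0.  ] 0.0005
```

View pics/f1.png

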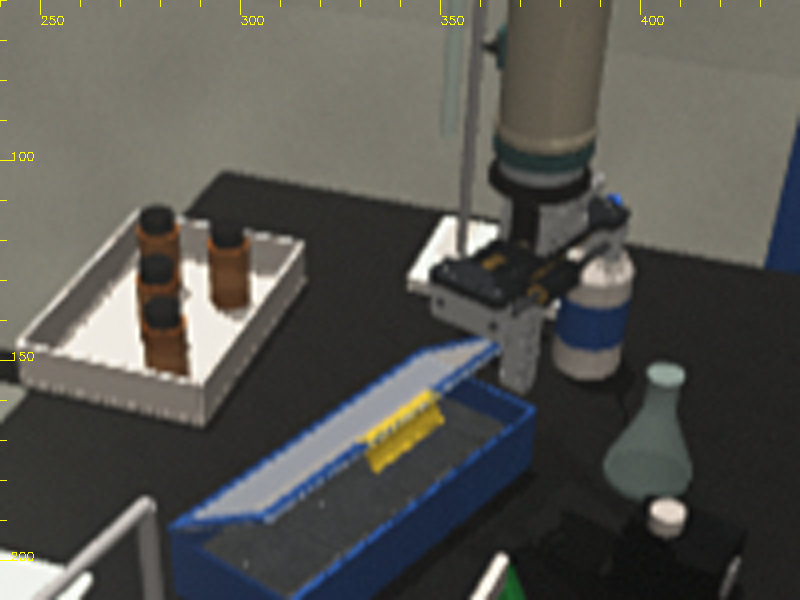

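>>> servo_tool --pt "0 0 2 0 0" --pt "0 0 2 0 0" --pt "0 0 2 0 0" --pt "0 0 2 0 0" --pt "0 0 2 0 0"

```text
t: 3.52
position: [0.5475, -0.302, 0.1208]
ee_rot: [-0.0, 0.823, 0.568, -0.0]
contact_force: [-0.6, 0.7, -0.2]
width: 0.0001
```

>>> servo_tool --pt "0 0 2 0 0" --pt "0 0 2 0 0" --pt "0 0 1.5 0 0" --pt "0 0 1 0 0" --pt "0 0 1 0 0"

```text
t: 3.93
position: [0.6175, -0.3286, 0.1205]
ee_rot: [-0.0, 0.823, 0.568, -0.0]
contact_force: [-0.4, 0.1, -0.0]
width: 0.0006
```

```bash
python3 -c "
from h import *
go(cw(.065,-.08,.12),np.pi/2-.365)
s=Cam('side');s.crop('f2.png',240,60,440,210)"
```

```text
t 3.93 pos [ 0.6175 -0.3286  0.1205] w 0.0006 F [-0.4  0.1 -0. ] q [-0.588  0.493  1.295  0.     1.354 -1.797]
x [0.355 0.935 0.   ] y [ 0.935 -0.355 -0.001] z [-0.  0. -1.]
tool cm [-0.25 -1.95  0.05] twist 0.002 alt -3.139 rows>= 1 per row [-0.25 -1.95  0.05] 0.0024
```

View pics/f2.png

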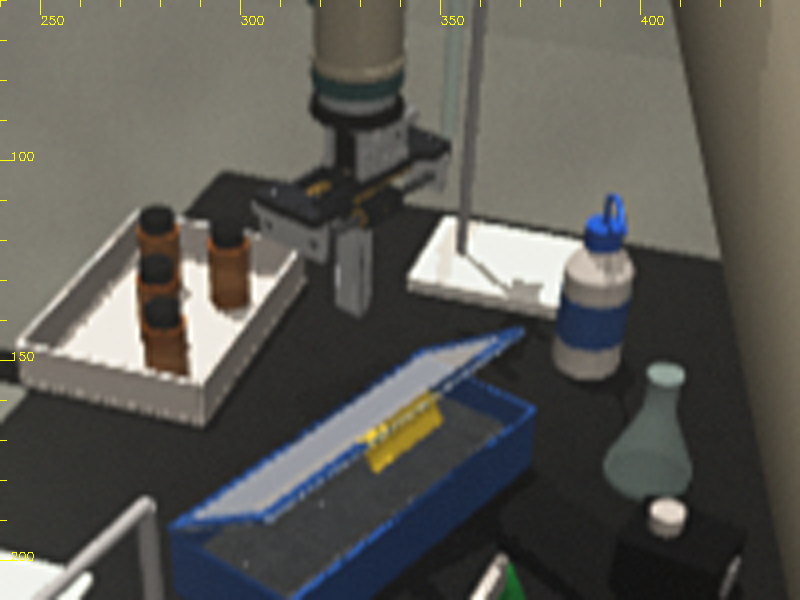

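```bash
python3 -c "
from h import *
s=Cam('side');t=Cam('top');p,M=st()
print(s.proj(p),t.proj(p),s.proj([.4537,-.2663,.1202]))
for y in(.17,-.17):
  for th in(.2,.4,.6): print(y,th,tri.__name__, s.proj(cw(.065-.13*np.cos(th),y,.066+.13*np.sin(th))))
print(tri(t,(319.8,176.7),s,(307.5,189.5)),tri(t,(415,209.5),s,(370,142.5)))
t.crop('f3.png',300,100,430,230,6)"
```

```text
t 4.08 pos [ 0.6169 -0.3284  0.1203] w 0.0005 F [0.3 0.6 0.3] q [-0.589  0.492  1.296  0.     1.354 -1.797]
x [0.355 0.935 0.   ] y [ 0.935 -0.355 -0.001] z [-0.001  0.    -1.   ]
[[327.26334637 144.67357491]] [[399.54088877 167.56220617]] [[367.23891097 163.97170911]]
0.17 0.2 tri [[311.68249495 204.36787419]]
0.17 0.4 tri [[309.71145424 197.24577549]]
0.17 0.6 tri [[306.53095456 189.78222177]]
-0.17 0.2 tri [[375.06817553 155.53609985]]
-0.17 0.4 tri [[374.00599547 148.9710598 ]]
-0.17 0.6 tri [[371.7433923  142.26183487]]
(array([ 0.58598632, -0.05358732,  0.14012468]), np.float64(0.002298312946696839)) (array([ 0.47080658, -0.3716259 ,  0.13584143]), np.float64(0.003165858191603022))
```

View pics/f3.png

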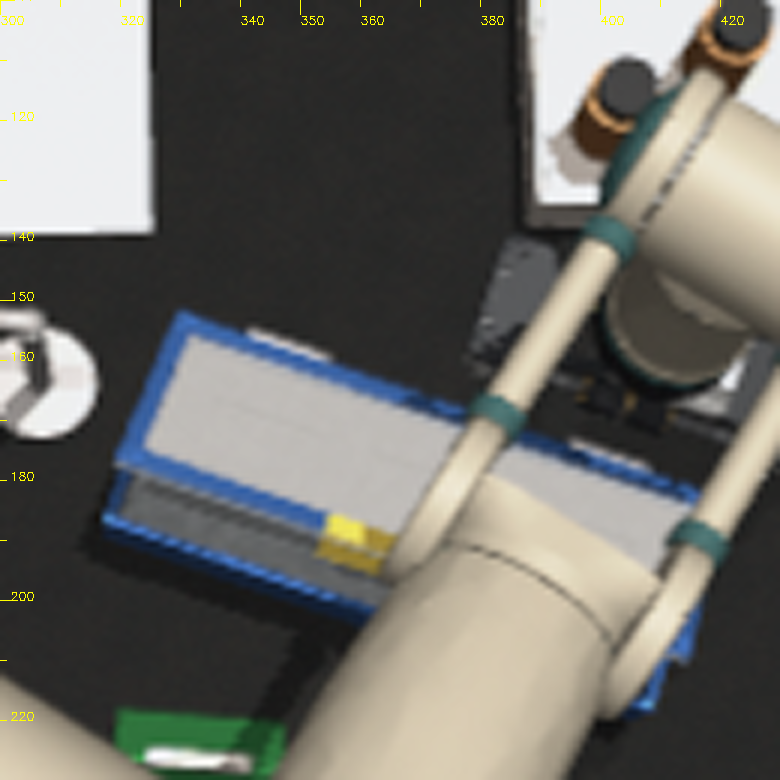

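The finger passed over the flap without moving it. In the side picture the tip appears about 6 px (roughly 20 mm) higher than the reported TCP projects. I'll find the true tip height by touching the bench gently.

>>> servo_tool --pt "0 0 0 -4 0" --pt "0 0 0 -4 0" --pt "0 0.3 -4 -2 0" --pt "0 0.3 -4 0 0" --pt "0 0.3 -4 0 0"

```text
t: 4.5
position: [0.5095, -0.2784, 0.2209]
ee_rot: [0.001, 0.823, 0.568, 0.0]
contact_force: [-1.1, -0.5, -0.6]
width: 0.0002
```

>>> servo_tool --pt "0 0 -4 0 0" --pt "0 0 -4 0 0" --pt "0 0 0 4 0" --pt "0 0 0 4 0" --pt "0 0 0 4 0"

```text
t: 4.92
position: [0.4348, -0.25, 0.0999]
ee_rot: [0.002, 0.823, 0.568, 0.001]
contact_force: [-0.1, -0.6, -0.9]
width: 0.0006
```

>>> servo_tool --pt "0 0 0 3 0" --pt "0 0 0 2 0" --pt "0 0 0 1 0" --pt "0 0 0 0 0"

```text
t: 5.25
position: [0.4336, -0.2487, 0.0376]
ee_rot: [-0.002, 0.823, 0.568, -0.001]
contact_force: [-0.5, -0.1, 0.1]
width: 0.0005
```

```bash
python3 -c "
from h import *
s=Cam('side');t=Cam('top');p,M=st()
print(s.proj(p),t.proj(p))
s.crop('f4.png',290,90,450,210,5)"
```

```text
t 5.35 pos [ 0.4361 -0.2506  0.0402] w 0.0003 F [-0.6  0.3  0.6] q [-0.66   0.285  1.86  -0.     0.995 -1.868]
x [ 0.355  0.935 -0.   ] y [ 0.935 -0.355  0.001] z [ 0.001 -0.001 -1.   ]
[[368.95433961 186.22828613]] [[376.20139142 222.21911889]]
```

View pics/f4.png

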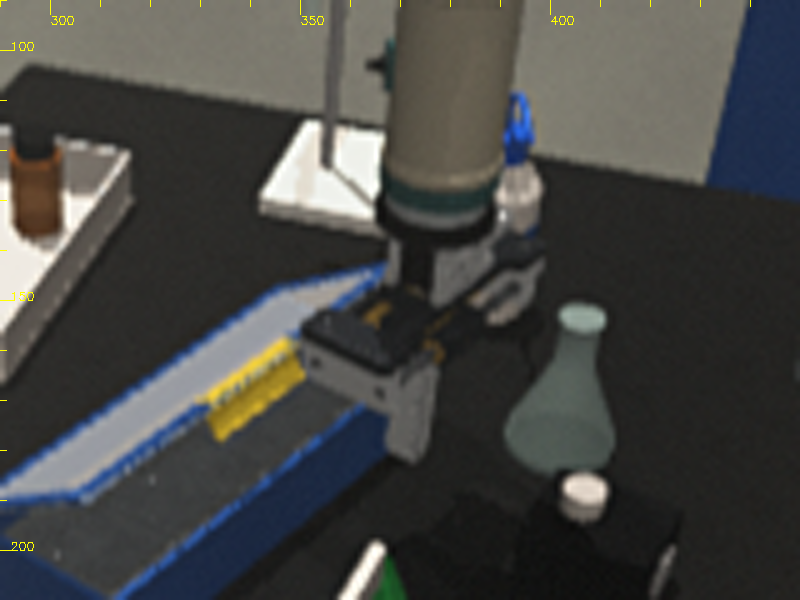

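>>> servo_tool --pt "0 0 0 1 0" --pt "0 0 0 0.5 0" --pt "0 0 0 0.5 0" --pt "0 0 0 0 0"

```text
t: 5.68
position: [0.4354, -0.2499, 0.0187]
ee_rot: [-0.001, 0.823, 0.568, -0.0]
contact_force: [0.0, 0.2, -1.1]
width: 0.0005
```

>>> servo_tool --pt "0 0 0 0.4 0" --pt "0 0 0 0.4 0" --pt "0 0 0 0.3 0" --pt "0 0 0 0 0"

```text
t: 6.02
position: [0.4354, -0.2499, 0.0076]
ee_rot: [-0.001, 0.823, 0.568, -0.0]
contact_force: [-0.4, 0.2, 0.2]
width: 0.0007
```

>>> servo_tool --pt "0 0 0 0.2 0" --pt "0 0 0 0.2 0" --pt "0 0 0 0.2 0" --pt "0 0 0 0 0"

```text
t: 6.35
position: [0.4356, -0.2501, 0.002]
ee_rot: [-0.0, 0.823, 0.568, -0.0]
contact_force: [-0.2, -0.4, -0.1]
width: 0.0001
```

```bash
python3 -c "
from h import *
s=Cam('side');t=Cam('top');p,M=st()
print(s.proj(p),t.proj(p))
s.crop('f5.png',330,140,430,210,8)"
```

```text
t 6.45 pos [ 0.4358 -0.2502  0.0023] w 0.0002 F [-1.  -0.8  0.3] q [-0.66   0.332  1.908  0.     0.902 -1.868]
x [0.355 0.935 0.   ] y [ 0.935 -0.355 -0.   ] z [-0.  0. -1.]
[[368.0022417  194.53615249]] [[374.960828   223.10824075]]
```

View pics/f5.png

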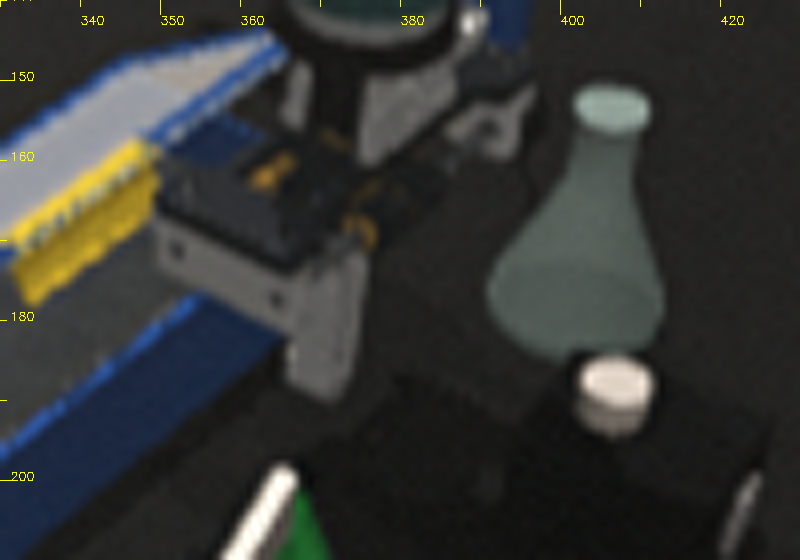

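>>> servo_tool --pt "0 0 0 0.2 0" --pt "0 0 0 0.2 0" --pt "0 0 0 0.2 0" --pt "0 0 0 0 0"

```text
t: 6.78
position: [0.4355, -0.25, -0.0041]
ee_rot: [-0.0, 0.823, 0.568, -0.0]
contact_force: [-0.8, 1.2, -0.2]
width: 0.0005
```

>>> servo_tool --pt "0 0 0 0.2 0" --pt "0 0 0 0.2 0" --pt "0 0 0 0 0"

```text
t: 7.03
position: [0.4356, -0.2501, -0.008]
ee_rot: [-0.0, 0.823, 0.568, -0.0]
contact_force: [0.2, 0.7, -0.6]
width: 0.0002
```

>>> servo_tool --pt "0 0 0 0.2 0" --pt "0 0 0 0.2 0" --pt "0 0 0 0 0"

```text
t: 7.28
position: [0.4356, -0.25, -0.012]
ee_rot: [-0.0, 0.823, 0.568, -0.0]
contact_force: [0.3, 0.8, 0.1]
width: 0.0005
```

>>> servo_tool --pt "0 0 0 0.2 0" --pt "0 0 0 0 0"

```text
t: 7.45
position: [0.4357, -0.2502, -0.0139]
ee_rot: [-0.0, 0.823, 0.568, -0.0]
contact_force: [-0.3, -0.6, 0.0]
width: 0.0004
```

>>> servo_tool --pt "0 0 0 0.2 0" --pt "0 0 0 0 0"

```text
t: 7.62
position: [0.4357, -0.2501, -0.0159]
ee_rot: [-0.0, 0.823, 0.568, -0.0]
contact_force: [1.0, 0.4, -0.5]
width: 0.0006
```

>>> servo_tool --pt "0 0 0 0.15 0" --pt "0 0 0 0 0"

```text
t: 7.78
position: [0.4357, -0.2501, -0.0174]
ee_rot: [-0.0, 0.823, 0.568, -0.0]
contact_force: [0.1, 1.3, 0.7]
width: 0.0
```

>>> servo_tool --pt "0 0 0 0.15 0" --pt "0 0 0 0 0"

```text
t: 7.95
position: [0.4357, -0.2502, -0.0188]
ee_rot: [-0.0, 0.823, 0.568, 0.0]
contact_force: [0.7, -0.3, -0.7]
width: 0.0005
```

>>> servo_tool --pt "0 0 0 0.15 0" --pt "0 0 0 0 0"

```text
t: 8.12
position: [0.4357, -0.2501, -0.0204]
ee_rot: [-0.0, 0.823, 0.568, -0.0]
contact_force: [1.3, -0.6, -0.7]
width: 0.0003
```

>>> servo_tool --pt "0 0 0 0.15 0" --pt "0 0 0 0 0"

```text
t: 8.28
position: [0.4357, -0.2501, -0.0219]
ee_rot: [-0.0, 0.823, 0.568, -0.0]
contact_force: [0.2, 0.5, 0.3]
width: 0.0004
```

```bash
python3 -c "
from h import *
s=Cam('side');t=Cam('top');p,M=st()
print(s.proj(p),s.proj(p+[0,0,.022]))
s.crop('f6.png',330,140,430,210,8)"
```

```text
t 8.38 pos [ 0.4358 -0.2502 -0.0217] w 0.0005 F [-0.3  0.4 -0.1] q [-0.66   0.364  1.936  0.     0.842 -1.868]
x [0.355 0.935 0.   ] y [ 0.935 -0.355 -0.   ] z [-0.  0. -1.]
[[367.3878867  199.58367216]] [[367.9553047  194.96851969]]
```

View pics/f6.png

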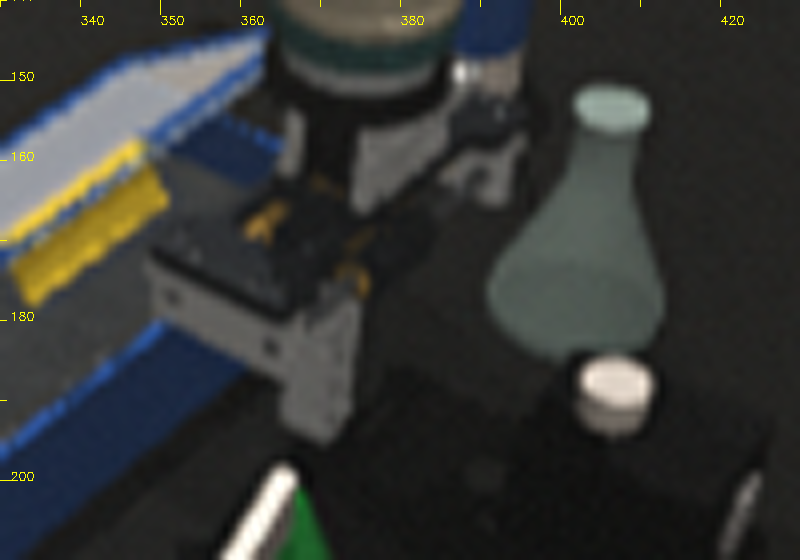

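>>> servo_tool --pt "0 0 0 0.15 0" --pt "0 0 0 0 0"

```text
t: 8.55
position: [0.4357, -0.2502, -0.0233]
ee_rot: [-0.0, 0.823, 0.568, -0.0]
contact_force: [-0.3, 0.4, -0.6]
width: 0.0007
```

>>> servo_tool --pt "0 0 0 0.15 0" --pt "0 0 0 0 0"

```text
t: 8.72
position: [0.4357, -0.2501, -0.0249]
ee_rot: [-0.0, 0.823, 0.568, -0.0]
contact_force: [-0.0, 0.1, -0.3]
width: 0.0007
```

>>> servo_tool --pt "0 0 0 0.1 0" --pt "0 0 0 0 0"

```text
t: 8.88
position: [0.4358, -0.2502, -0.0258]
ee_rot: [-0.0, 0.823, 0.568, 0.0]
contact_force: [-0.6, -0.0, -0.0]
width: 0.0006
```

>>> servo_tool --pt "0 0 0 0.1 0" --pt "0 0 0 0.05 0" --pt "0 0 0 0 0"

```text
t: 9.13
position: [0.4358, -0.2502, -0.0273]
ee_rot: [-0.0, 0.823, 0.568, 0.0]
contact_force: [-0.5, 0.1, -0.2]
width: 0.0004
```

>>> servo_tool --pt "0 0 0 0.1 0" --pt "0 0 0 0.05 0" --pt "0 0 0 0 0"

```text
t: 9.38
position: [0.4358, -0.2502, -0.0288]
ee_rot: [-0.0, 0.823, 0.568, 0.0]
contact_force: [0.1, -0.8, 0.3]
width: 0.0006
```

>>> servo_tool --pt "0 0 0 0.1 0" --pt "0 0 0 0.05 0" --pt "0 0 0 0 0"

```text
t: 9.63
position: [0.4358, -0.2502, -0.0303]
ee_rot: [-0.0, 0.823, 0.568, 0.0]
contact_force: [-0.5, -0.2, -0.0]
width: 0.0005
```

```bash
python3 -c "
from h import *
s=Cam('side');t=Cam('top');p,M=st()
print(s.proj(p),s.proj(p+[0,0,.03]),np.round(sensors.get_state()['effort'],2),np.round(sensors.get_state()['moment'],2))
s.crop('f7.png',330,140,430,210,8)"
```

```text
t 9.73 pos [ 0.4358 -0.2502 -0.0302] w 0.0004 F [-0.1  0.3  0.1] q [-0.66   0.376  1.946  0.     0.82  -1.868]
x [0.355 0.935 0.   ] y [ 0.935 -0.355 -0.   ] z [-0.  0. -1.]
[[367.15935005 201.31760831]] [[367.92937286 195.05261853]] [ 0.000e+00 -3.827e+01 -1.579e+01 -3.000e-02  7.000e-02  0.000e+00] [ 0.04 -0.04  0.03]
```

View pics/f7.png

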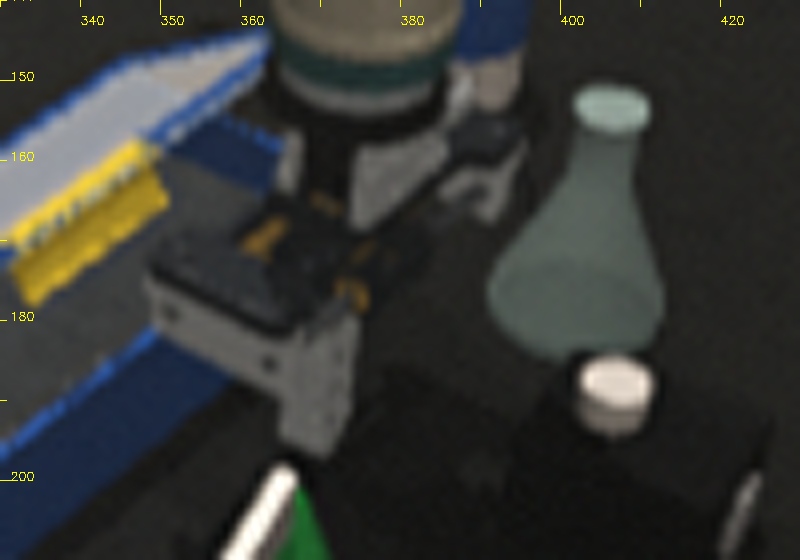

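>>> servo_tool --pt "0 0 0 0.1 0" --pt "0 0 0 0.1 0" --pt "0 0 0 0 0"

```text
t: 9.98
position: [0.436, -0.2504, -0.0308]
ee_rot: [0.0, 0.823, 0.568, 0.0]
contact_force: [-2.7, 0.8, 12.5]
width: 0.0006
```

>>> servo_tool --pt "0 0 0 0.1 0" --pt "0 0 0 0.1 0" --pt "0 0 0 0 0"

```text
t: 10.23
position: [0.4361, -0.2504, -0.0309]
ee_rot: [0.001, 0.823, 0.568, 0.0]
contact_force: [-4.7, 3.4, 28.0]
width: 0.0003
```

>>> servo_tool --pt "0 0 0 0.1 0" --pt "0 0 0 0.1 0" --pt "0 0 0 0 0"

```text
t: 10.48
position: [0.4362, -0.2505, -0.0311]
ee_rot: [0.001, 0.823, 0.568, 0.0]
contact_force: [-7.8, 5.4, 44.4]
width: 0.0003
```

Contact came at a reported z of -0.0305, so the shut fingertips are about 30.5 mm above the reported TCP. I'll back off now and build that offset into the helper.

>>> servo_tool --pt "0 0 0 -1.0 0" --pt "0 0 0 -4 0" --pt "0 0 0 -4 0" --pt "0 0 0 -1 0"

```text
t: 10.82
position: [0.439, -0.2526, 0.0692]
ee_rot: [0.005, 0.823, 0.568, 0.002]
contact_force: [0.3, -0.3, -1.2]
width: 0.0004
```

```bash
sed -i 's/    p,M=st(); d=M.T/    p,M=st(); p=p-M[:,2]*OFF; print("tip",np.round(p,4)); d=M.T/; s/^CASE=/OFF=.0305\nCASE=/' h.py
python3 -c "
from h import *
go(cw(-.09,-.09,.115),np.pi/2-.365)"
```

```text
t 10.82 pos [ 0.439  -0.2526  0.0692] w 0.0004 F [ 0.3 -0.3 -1.2] q [-0.66   0.253  1.821  0.     1.058 -1.868]
x [ 0.355  0.935 -0.003] y [ 0.935 -0.355  0.01 ] z [ 0.008 -0.006 -1.   ]
tip [ 0.4388 -0.2524  0.0997]
tool cm [-2.    1.97 -1.5 ] twist 0.002 alt -3.139 rows>= 1 per row [-2.    1.97 -1.5 ] 0.0023
```

>>> servo_tool --pt "0 -1.5 1 -2 0" --pt "0 0 2 0 0" --pt "0 0 2 0 0" --pt "0 0 2 0 0" --pt "0 0 2 0 0"

```text
t: 11.23
position: [0.4889, -0.2869, 0.083]
ee_rot: [-0.023, 0.822, 0.569, -0.016]
contact_force: [-72.8, 19.0, 50.8]
width: 0.0004
```

>>> servo_tool --pt "0 0 2 0 0" --pt "0 0 2 0 0" --pt "0 0 2 0 0" --pt "0 0 2 0 0" --pt "0 0 1 0 0"

```text
t: 11.65
position: [0.4877, -0.285, 0.0987]
ee_rot: [-0.114, 0.816, 0.563, -0.07]
contact_force: [-85.8, -4.6, 62.4]
width: 0.0007
```

```bash
python3 -c "
from h import *
go(cw(.09,-.09,.115),np.pi/2-.365)
s=Cam('side');s.crop('f8.png',240,60,440,210)"
```

```text
t 11.65 pos [ 0.4877 -0.285   0.0987] w 0.0007 F [-85.8  -4.6  62.4] q [-0.613  0.481  1.41  -0.053  1.513 -1.81 ]
x [0.357 0.934 0.013] y [ 0.902 -0.341 -0.264] z [-0.242  0.106 -0.964]
tip [ 0.4951 -0.2883  0.1281]
tool cm [-0.67 13.29 -2.29] twist -0.0 alt 3.141 rows>= 4 per row [-0.17  3.32 -0.57] -0.0
```

View pics/f8.png

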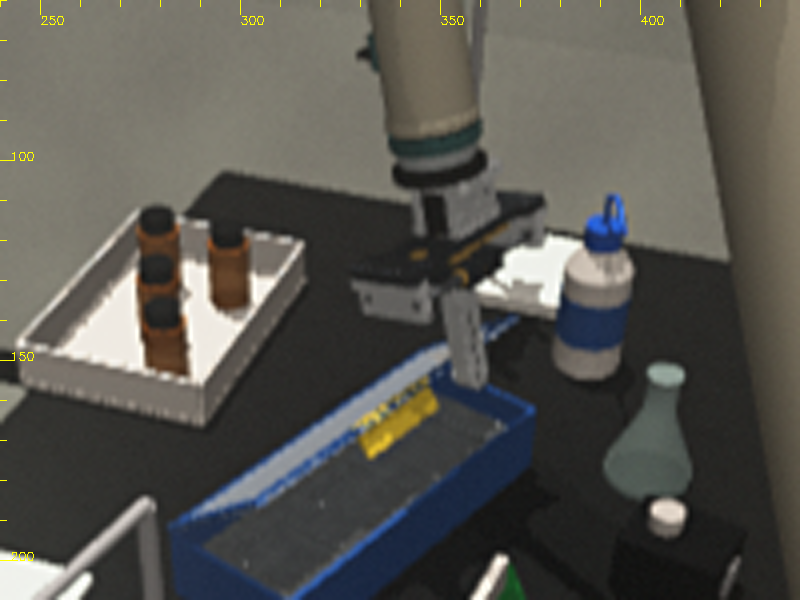

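The finger jammed against the flap edge: friction stops a purely horizontal push at this shallow angle. I'll back off, then follow the edge's arc instead, moving up as well as back.

>>> servo_tool --pt "0 0 -1.5 0 0"

```text
t: 11.78
position: [0.4884, -0.2849, 0.0962]
ee_rot: [-0.099, 0.818, 0.564, -0.06]
contact_force: [-79.5, 5.1, 63.7]
width: 0.0006
```

>>> servo_tool --pt "0 0 -3 0 0"

```text
t: 11.87
position: [0.4879, -0.2851, 0.0894]
ee_rot: [-0.067, 0.82, 0.567, -0.041]
contact_force: [-72.0, 19.0, 55.5]
width: 0.0001
```

>>> servo_tool --pt "0 0 -3 0 0"

```text
t: 11.95
position: [0.488, -0.2855, 0.0843]
ee_rot: [-0.035, 0.822, 0.568, -0.022]
contact_force: [-31.0, 9.4, 21.6]
width: 0.0004
```

>>> servo_tool --pt "0 0 -3 0 0"

```text
t: 12.03
position: [0.4873, -0.2855, 0.0835]
ee_rot: [-0.009, 0.823, 0.568, -0.005]
contact_force: [2.4, -0.9, 0.9]
width: 0.0005
```

```bash
python3 -c "
from h import *
go(cw(.0,-.09,.115),np.pi/2-.365)
s=Cam('side');s.crop('f9.png',240,60,440,210)"
```

```text
t 12.03 pos [ 0.4873 -0.2855  0.0835] w 0.0005 F [ 2.4 -0.9  0.9] q [-0.65   0.338  1.65  -0.005  1.173 -1.855]
x [0.356 0.935 0.002] y [ 0.934 -0.355 -0.021] z [-0.019  0.009 -1.   ]
tip [ 0.4879 -0.2858  0.114 ]
tool cm [-0.63  5.18 -0.21] twist 0.001 alt -3.14 rows>= 2 per row [-0.32  2.59 -0.11] 0.0007
```

View pics/f9.png

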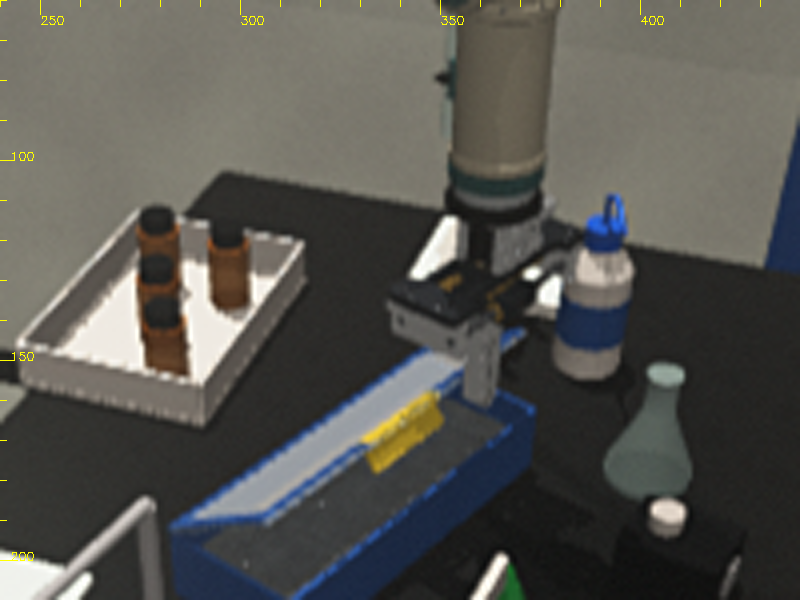

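>>> servo_tool --pt "0 0 0.6 0 0" --pt "0 0 0.6 -0.8 0" --pt "0 0 0.6 -0.8 0"

```text
t: 12.33
position: [0.5007, -0.2899, 0.0985]
ee_rot: [-0.015, 0.823, 0.568, -0.009]
contact_force: [-26.5, 9.5, 19.9]
width: 0.0002
```

>>> servo_tool --pt "0 0 0 -0.4 0" --pt "0 0 0 -0.4 0"

```text
t: 12.5
position: [0.5103, -0.2937, 0.1077]
ee_rot: [-0.006, 0.823, 0.568, -0.003]
contact_force: [-7.2, 3.4, 4.3]
width: 0.0004
```

```bash
python3 -c "
from h import *
go(cw(.0,-.09,.115),np.pi/2-.365)
s=Cam('side');s.crop('f10.png',260,100,400,200,5)"
```

```text
t 12.5 pos [ 0.5103 -0.2937  0.1077] w 0.0004 F [-7.2  3.4  4.3] q [-0.639  0.349  1.568 -0.002  1.239 -1.846]
x [0.355 0.935 0.002] y [ 0.935 -0.355 -0.014] z [-0.013  0.007 -1.   ]
tip [ 0.5107 -0.2939  0.1382]
tool cm [-0.7   2.8   2.28] twist 0.002 alt -3.139 rows>= 1 per row [-0.7   2.8   2.28] 0.0025
```

View pics/f10.png

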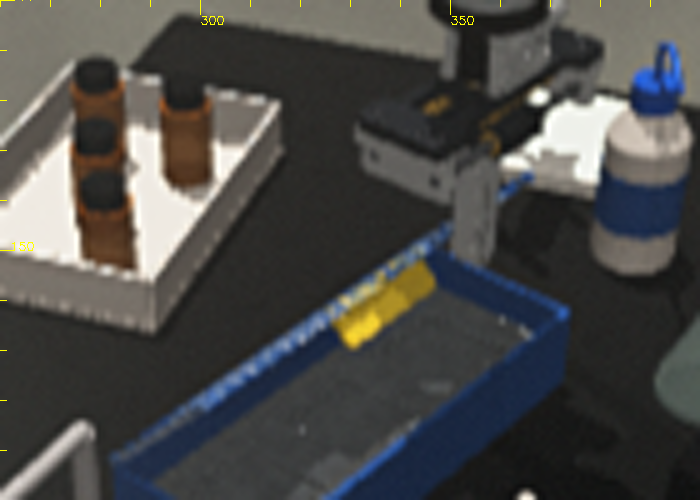

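>>> servo_tool --pt "0 0 0.7 -0.7 0" --pt "0 0 0.8 -0.6 0"

```text
t: 12.72
position: [0.5272, -0.3002, 0.1205]
ee_rot: [-0.004, 0.823, 0.568, -0.002]
contact_force: [-5.1, 3.0, 4.5]
width: 0.0003
```

>>> servo_tool --pt "0 0 0.8 -0.5 0" --pt "0 0 0.8 -0.4 0"

```text
t: 12.88
position: [0.5447, -0.307, 0.1299]
ee_rot: [-0.002, 0.823, 0.568, -0.001]
contact_force: [-3.5, 2.3, 2.5]
width: 0.0007
```

>>> servo_tool --pt "0 0 1.2 -0.2 0" --pt "0 0 1.2 0 0" --pt "0 0 1.2 0 0"

```text
t: 13.13
position: [0.5799, -0.3211, 0.1317]
ee_rot: [-0.001, 0.823, 0.568, -0.0]
contact_force: [-2.1, 1.3, 1.3]
width: 0.0005
```

>>> servo_tool --pt "0 0 1.2 0 0" --pt "0 0 1.2 0 0"

```text
t: 13.3
position: [0.602, -0.3294, 0.131]
ee_rot: [-0.001, 0.823, 0.568, -0.001]
contact_force: [-2.6, 0.5, -1.5]
width: 0.0003
```

```bash
python3 -c "
from h import *
go(cw(.084,-.09,.16),np.pi/2-.365)
s=Cam('side');s.crop('f11.png',260,80,400,200,5)"
```

```text
t 13.3 pos [ 0.602  -0.3294  0.131 ] w 0.0003 F [-2.6  0.5 -1.5] q [-0.602  0.469  1.311 -0.     1.365 -1.81 ]
x [0.355 0.935 0.   ] y [ 0.935 -0.355 -0.003] z [-0.003  0.001 -1.   ]
tip [ 0.6021 -0.3294  0.1615]
tool cm [-0.63  1.36  0.14] twist 0.002 alt -3.139 rows>= 1 per row [-0.63  1.36  0.14] 0.0023
```

View pics/f11.png

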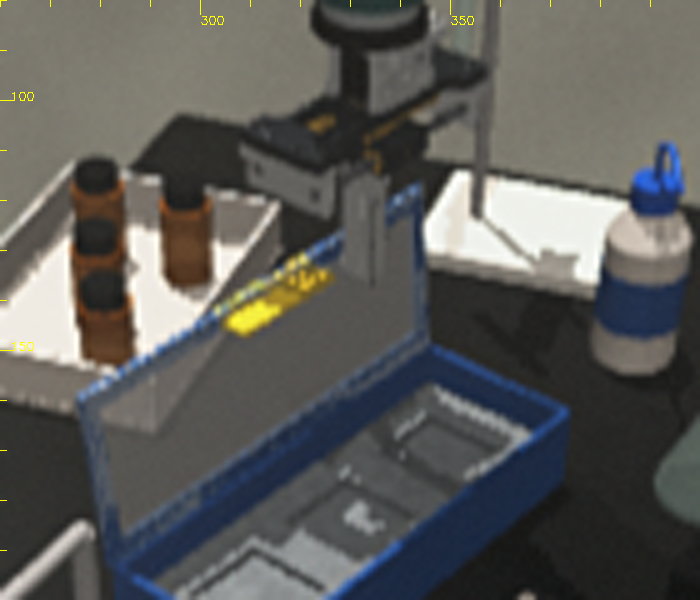

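>>> servo_tool --pt "0 0 0.7 0 0" --pt "0 0 0.6 0 0"

```text
t: 13.52
position: [0.6137, -0.3337, 0.1306]
ee_rot: [-0.002, 0.823, 0.568, -0.001]
contact_force: [-2.7, 0.7, -0.1]
width: -0.0
```

>>> servo_tool --pt "0 0 0.3 0 0" --pt "0 0 0.2 0 0"

```text
t: 13.68
position: [0.6192, -0.3359, 0.1314]
ee_rot: [-0.001, 0.823, 0.568, -0.0]
contact_force: [-1.8, 0.6, -1.0]
width: 0.0003
```

```bash
python3 -c "
from h import *
go(cw(.0,-.09,.28),np.pi/2-.365)
s=Cam('side');s.crop('f12.png',260,80,400,200,5)"
```

```text
t 13.68 pos [ 0.6192 -0.3359  0.1314] w 0.0003 F [-1.8  0.6 -1. ] q [-0.596  0.495  1.264  0.     1.384 -1.804]
x [0.355 0.935 0.   ] y [ 0.935 -0.355 -0.001] z [-0.001  0.001 -1.   ]
tip [ 0.6192 -0.3359  0.1619]
tool cm [ -0.61  -8.89 -11.8 ] twist 0.002 alt -3.139 rows>= 4 per row [-0.15 -2.22 -2.95] 0.0006
```

View pics/f12.png

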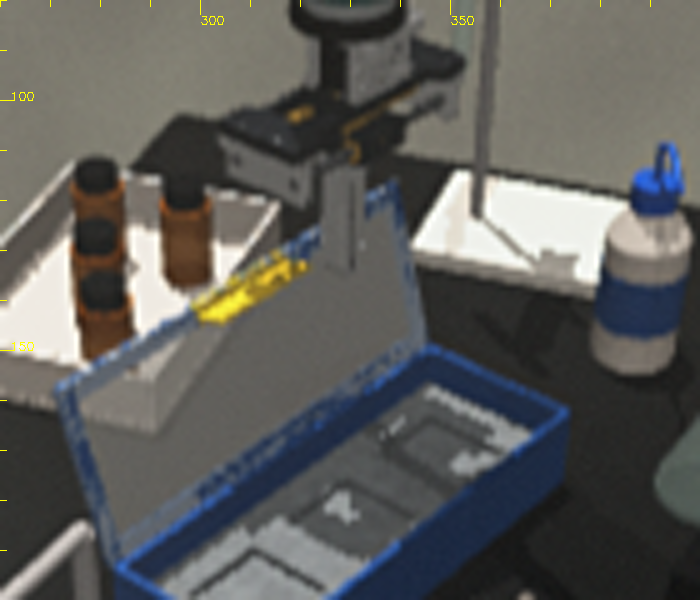

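>>> servo_tool --pt "0 0 0.4 0 0" --pt "0 0 0.2 0 0"

```text
t: 13.9
position: [0.6237, -0.3376, 0.1319]
ee_rot: [-0.001, 0.823, 0.568, -0.001]
contact_force: [-6.8, 2.1, 1.2]
width: 0.0007
```

>>> servo_tool --pt "0 0 0.3 0 0" --pt "0 0 0 0 0"

```text
t: 14.07
position: [0.6237, -0.3376, 0.1318]
ee_rot: [-0.004, 0.823, 0.568, -0.002]
contact_force: [-10.0, 3.4, 1.8]
width: -0.0001
```

>>> servo_tool --pt "0 0 0.3 0 0" --pt "0 0 0 0 0"

```text
t: 14.23
position: [0.6238, -0.3376, 0.1318]
ee_rot: [-0.006, 0.823, 0.568, -0.004]
contact_force: [-13.7, 4.6, 6.1]
width: 0.0005
```

The flap is at its stop. I'm retreating, clearing the view and measuring the pockets and caps.

>>> servo_tool --pt "5 0 -2 0 0" --pt "9.4 0 -1 -4 0" --pt "9.4 0 -4 -2 0" --pt "9.4 0 -4 0 0" --pt "9.4 0 -4 0 0"

```text
t: 14.65
position: [0.4942, -0.289, 0.1928]
ee_rot: [0.004, 0.823, 0.568, 0.001]
contact_force: [-0.3, -0.8, -0.3]
width: 0.0304
```

>>> servo_tool --pt "9.4 1 -4 0 0" --pt "9.4 1 -4 0 0" --pt "9.4 1 -4 0 0" --pt "9.4 1 -4 0 0" --pt "9.4 0 0 0 0"

```text
t: 15.07
position: [0.3519, -0.189, 0.1909]
ee_rot: [-0.001, 0.823, 0.568, -0.0]
contact_force: [0.1, 0.8, -0.2]
width: 0.0637
```

```bash
python3 -c "
from h import *
s=Cam('side');t=Cam('top');st()
t.crop('t1.png',200,130,350,250,5);t.crop('t2.png',300,120,430,230,6);s.crop('s2.png',270,110,390,220,6)
cv2.imwrite('pics/t_full1.png',t.img)"
```

```text
t 15.17 pos [ 0.3583 -0.1941  0.1919] w 0.0717 F [ 0.8 -0.7  0.5] q [-6.680e-01  3.000e-03  1.794e+00  1.000e-03  1.339e+00 -1.876e+00]
x [ 0.355  0.935 -0.001] y [ 0.935 -0.355  0.006] z [ 0.005 -0.003 -1.   ]
```

View pics/t2.png

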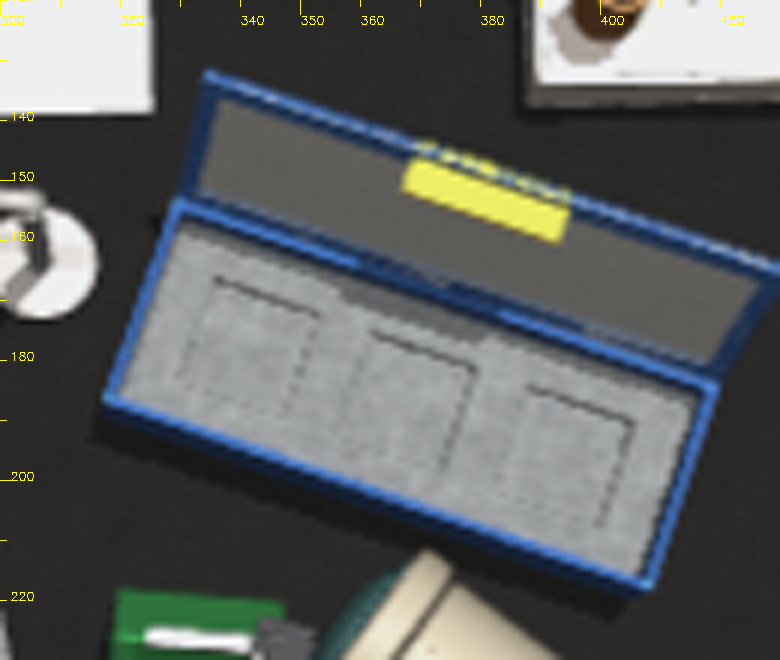

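View pics/s2.png

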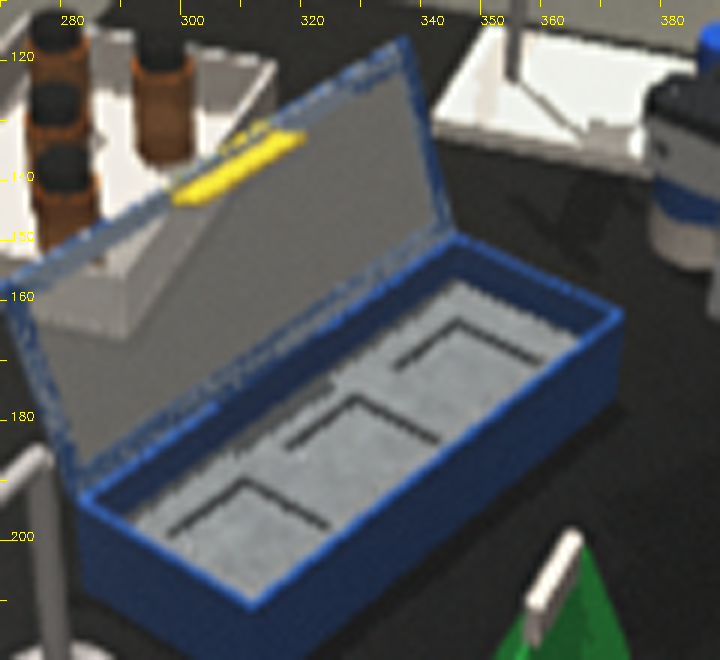

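View pics/t1.png

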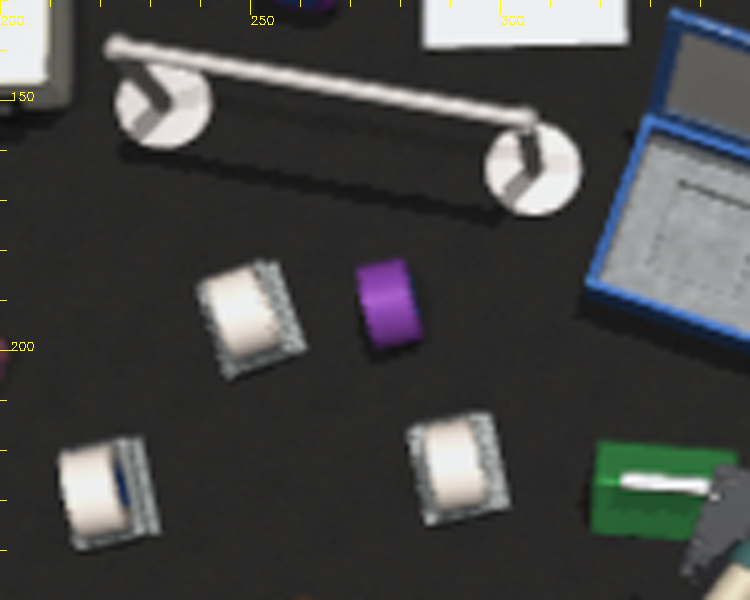

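```bash
cat > fit2.py <<'E'
from h import *
from scipy.optimize import least_squares
s=Cam("side"); t=Cam("top")
obs=[(t,(329.8,153.3),(.065,.17)),(t,(317.7,186.3),(-.065,.17)),(t,(408.3,218),(-.065,-.17)),(t,(419.7,184),(.065,-.17)),
(s,(312,210.8),(-.065,.17)),(s,(283.3,192.8),(.065,.17)),(s,(373.7,162.2),(-.065,-.17)),(s,(345.8,149.2),(.065,-.17))]
for sel in (obs,obs[:4],obs[4:]):
    def res(p): return np.concatenate([(c.proj(cw(q[0],q[1],.066,p))[0]-uv+.4) for c,uv,q in sel])
    r=least_squares(res,[.56,-.2,-.35]); print(np.round(r.x,4),np.round(r.fun.reshape(-1,2),1).tolist())
# cradles, yaw from top (cap axes)
E
python3 fit2.py
```

```text
[ 0.5682 -0.2246 -0.3597] [[-0.2, -0.8], [-0.2, 0.0], [0.4, 0.2], [0.4, -0.3], [0.3, 0.7], [-0.7, 0.6], [0.8, -0.2], [0.2, -0.5]]
[ 0.5675 -0.2241 -0.3593] [[-0.3, -0.6], [-0.3, 0.2], [0.3, 0.4], [0.3, -0.1]]
[ 0.5691 -0.2257 -0.3595] [[0.2, 0.4], [-0.8, 0.3], [0.6, -0.4], [0.1, -0.7]]
```

```bash
sed -i 's/^CASE=.*/CASE=[.5682,-.2246,-.3597]/' h.py; cat > caps.py <<'E'
from h import *
t=Cam("top"); s=Cam("side")
def blobs(c,rois,thr=150):
    out=[]
    for (x0,y0,x1,y1) in rois:
        im=cv2.resize(c.img[y0:y1,x0:x1],None,fx=4,fy=4,interpolation=cv2.INTER_CUBIC)
        m=(im.min(2)>thr).astype(np.uint8)
        n,l,stt,ce=cv2.connectedComponentsWithStats(m); i=1+np.argmax(stt[1:,4])
        P=np.argwhere(l==i)[:,::-1].astype(np.float32)
        r=cv2.minAreaRect(P); b=cv2.boxPoints(r)
        f=lambda q:(np.array(q)+.5)/4-.5+[x0,y0]
        out.append((f(r[0]),[f(q) for q in b],stt[i,4]/16))
    return out
for n,(c,b,a) in zip("ABC",blobs(t,[(278,208,305,240),(236,178,265,210),(208,214,236,244)])):
    W=np.array([t.onz(*q,.052) for q in b]); C=t.onz(*c,.052)
    e=[W[1]-W[0],W[2]-W[1]]; L=[np.linalg.norm(v) for v in e]; i=int(np.argmin(L))
    print(n,c.round(1),"C",C.round(4),"short",round(L[i],4),"long",round(max(L),4),"axis yaw",round(float(np.arctan2(e[i][1],e[i][0])),3),a)
E
python3 caps.py
```

```text
A [291.1 222.9] C [0.4387 0.052  0.052 ] short 0.058 long 0.0654 axis yaw -1.392 206.875
B [249.6 192.7] C [0.5497 0.1994 0.052 ] short 0.0573 long 0.0661 axis yaw -1.264 185.8125
C [217.4 227.4] C [0.4277 0.3137 0.052 ] short 0.0364 long 0.0547 axis yaw -1.388 147.75
```

```bash
for th in 165 180 195; do sed -i "s/thr=[0-9]*/thr=$th/" caps.py; python3 caps.py; done
```

```text
A [289.5 221.7] C [0.443  0.0576 0.052 ] short 0.0436 long 0.0557 axis yaw -1.32 147.3125
B [247.9 191.2] C [0.5554 0.2055 0.052 ] short 0.0406 long 0.0523 axis yaw -1.189 143.0625
C [217.3 227.3] C [0.4281 0.3138 0.052 ] short 0.0352 long 0.0518 axis yaw -1.392 134.3125
A [290.3 221.8] C [0.4427 0.0547 0.052 ] short 0.0368 long 0.0475 axis yaw -1.448 124.5
B [247.9 191.1] C [0.5558 0.2056 0.052 ] short 0.0398 long 0.0481 axis yaw -1.236 125.25
C [217.2 227.1] C [0.4288 0.3142 0.052 ] short 0.0346 long 0.0476 axis yaw -1.415 120.4375
A [290.3 221.6] C [0.4432 0.0548 0.052 ] short 0.0352 long 0.0428 axis yaw -1.454 106.9375
B [247.8 190.7] C [0.5572 0.2059 0.052 ] short 0.0384 long 0.0429 axis yaw -1.264 107.3125
C [217.1 227.1] C [0.429  0.3145 0.052 ] short 0.0336 long 0.0428 axis yaw -1.424 103.75
```

```bash
python3 - <<'E'
from h import *
t=Cam("top"); s=Cam("side")
D={"A":[(408,428),(490,412),(510,507),(427,525)],"B":[(197,287),(275,260),(305,350),(230,378)],"C":[(60,452),(140,437),(160,533),(78,550)]}
for n,P in D.items():
    W=np.array([t.onz(200+x/5-.4,130+y/5-.4,.018) for x,y in P]); c=W.mean(0)
    e=W[1]-W[0]+W[2]-W[3]; f=W[0]-W[3]+W[1]-W[2]
    print(n,c.round(4),"yaw x",np.arctan2(e[1],e[0]).round(3),"yaw y-90",(np.arctan2(f[1],f[0])-np.pi/2).round(3),np.linalg.norm(e)/2,np.linalg.norm(f)/2)
    print("  predicted cap centre px top",t.proj([c[0],c[1],.05]).round(1),"side",s.proj([c[0],c[1],.039]).round(1))
E
```

```text
A [0.4403 0.0536 0.018 ] yaw x -1.387 yaw y-90 -1.382 0.06086426983260121 0.07106952514827955
  predicted cap centre px top [[290.7 222.5]] side [[341.2 250.2]]
B [0.5524 0.2036 0.018 ] yaw x -1.241 yaw y-90 -1.24 0.05910012475762233 0.07106439283582079
  predicted cap centre px top [[248.5 192.1]] side [[284.4 279.7]]
C [0.4271 0.3065 0.018 ] yaw x -1.395 yaw y-90 -1.369 0.05951217530574335 0.07190173304353491
  predicted cap centre px top [[219.5 227.6]] side [[314.6 328.6]]
```

```bash
python3 - <<'E'
from h import *
go([.4403,.0536,.13],.186)
E
```

```text
t 15.77 pos [ 0.3577 -0.1939  0.1903] w 0.0942 F [-0.2 -0.1 -0.4] q [-0.668  0.008  1.793  0.     1.341 -1.876]
x [0.355 0.935 0.   ] y [ 0.935 -0.355 -0.   ] z [-0.  0. -1.]
tip [ 0.3577 -0.1939  0.2208]
tool cm [26.07 -1.06  9.08] twist 1.022 alt -2.12 rows>= 9 per row [ 2.9  -0.12  1.01] 0.1136
```

>>> servo_tool --pt "9.4 3.8 -0.2 0 0" --pt "9.4 3.8 -0.2 0 0" --pt "9.4 3.8 -0.2 0 0" --pt "9.4 3.8 -0.2 0 0" --pt "9.4 3.8 -0.2 0 0"

```text
t: 16.18
position: [0.4159, -0.0111, 0.1906]
ee_rot: [0.0, 0.823, 0.568, 0.0]
contact_force: [0.5, -0.9, 0.0]
width: 0.094
```

>>> servo_tool --pt "9.4 3.5 -0.1 0 0" --pt "9.4 3.5 0 0 0" --pt "9.4 0 0 1 0.113" --pt "9.4 0 0 1 0.113" --pt "9.4 0 0 1 0.113"

```text
t: 16.6
position: [0.4398, 0.0542, 0.1601]
ee_rot: [0.0, 0.908, 0.42, 0.0]
contact_force: [0.1, -0.9, 0.9]
width: 0.0938
```

>>> servo_tool --pt "9.4 0 0 1 0.113" --pt "9.4 0 0 1 0.113" --pt "9.4 0 0 1 0.113" --pt "9.4 0 0 1 0.113" --pt "9.4 0 0 1 0.113"

```text
t: 17.02
position: [0.4396, 0.0532, 0.11]
ee_rot: [-0.0, 0.989, 0.149, 0.0]
contact_force: [1.3, -0.2, 1.0]
width: 0.0945
```

>>> servo_tool --pt "9.4 0 0 1 0.113" --pt "9.4 0 0 0 0" --pt "9.4 0 0 0 0"

```text
t: 17.27
position: [0.4392, 0.0532, 0.1002]
ee_rot: [-0.0, 0.995, 0.097, -0.001]
contact_force: [-0.1, 0.4, -0.4]
width: 0.0937
```

```bash
python3 - <<'E'
from h import *
go([.4403,.0536,.13],.186)
s=Cam('side'); s.crop('g1.png',280,180,400,280,6)
E
```

```text
t 17.27 pos [0.4392 0.0532 0.1002] w 0.0937 F [-0.1  0.4 -0.4] q [-0.037  0.136  1.889  0.     1.118 -0.231]
x [ 0.981  0.193 -0.001] y [ 0.193 -0.981 -0.   ] z [-0.001  0.    -1.   ]
tip [0.4392 0.0532 0.1307]
tool cm [ 0.11 -0.02  0.07] twist 0.008 alt -3.134 rows>= 1 per row [ 0.11 -0.02  0.07] 0.0079
```

View pics/g1.png

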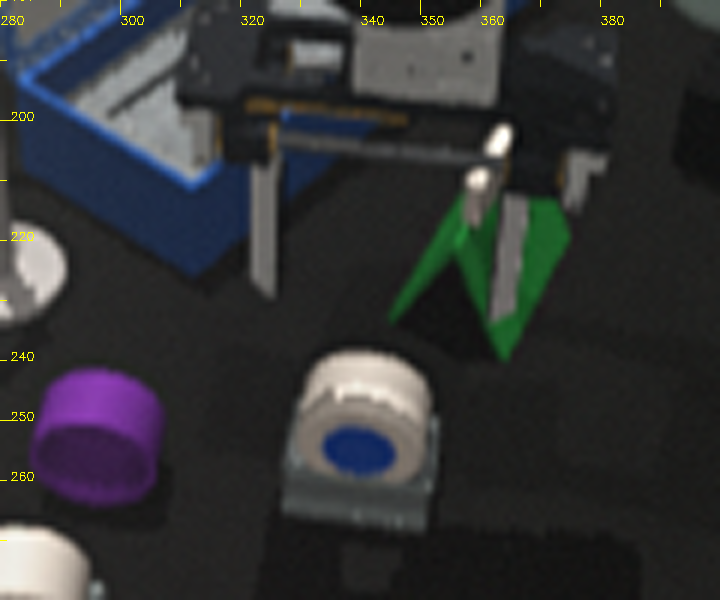

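```bash
python3 - <<'E'
from h import *
s=Cam('side'); p,M=st(); q=p+[0,0,.0305]
print(s.proj(q), s.proj(q+M[:,0]*.047),s.proj(q-M[:,0]*.047), s.proj(q+M[:,0]*.059),s.proj(q-M[:,0]*.059))
E
```

```text
t 17.37 pos [0.4401 0.0532 0.1011] w 0.094 F [-0.1  0.3 -1. ] q [-0.037  0.135  1.888  0.     1.117 -0.23 ]
x [0.981 0.192 0.001] y [ 0.192 -0.981  0.   ] z [ 0.001  0.    -1.   ]
[[342.83368796 228.06793281]] [[325.69227094 226.03723157]] [[360.17138417 230.12188677]] [[321.34679239 225.52243349]] [[364.62989119 230.65007506]]
```

>>> servo_tool --pt "9.4 0 0 3 0" --pt "9.4 0 0 3 0" --pt "9.4 0 0 2 0" --pt "9.4 0 0 1 0" --pt "9.4 0 0 1 0" --squeeze 6

```text
t: 17.78
position: [0.4396, 0.0532, 0.0]
ee_rot: [-0.0, 0.995, 0.096, -0.0]
contact_force: [0.5, 0.4, 0.4]
width: 0.0943
```

>>> servo_tool --pt "7 0 0 0.2 0" --pt "5.5 0 0 0 0" --pt "5.5 0 0 0 0" --pt "5.5 0 0 0 0" --pt "5.5 0 0 0 0" --squeeze 6

```text
t: 18.2
position: [0.4422, 0.0533, -0.0003]
ee_rot: [0.0, 0.995, 0.095, 0.003]
contact_force: [3.7, 0.6, 2.6]
width: 0.0638
```

>>> servo_tool --pt "5.5 0 0 0 0" --pt "5.5 0 0 0 0"

```text
t: 18.37
position: [0.4428, 0.0533, -0.0001]
ee_rot: [0.0, 0.995, 0.095, 0.003]
contact_force: [3.8, 0.6, 5.2]
width: 0.0618
```

>>> servo_tool --pt "5.5 0 0 -0.8 0" --pt "5.5 0 0 0 0"

```text
t: 18.53
position: [0.4385, 0.0531, 0.0073]
ee_rot: [0.0, 0.995, 0.096, -0.001]
contact_force: [0.1, -0.1, -0.9]
width: 0.0619
```

>>> servo_tool --pt "5.5 0 0.5 0 0" --pt "5.5 0 0.5 0 0" --pt "5.5 0 0.5 0 0" --pt "5.5 0 0.5 0 0" --pt "5.5 0 0.3 0 0"

```text
t: 18.95
position: [0.4431, 0.03, 0.0061]
ee_rot: [-0.0, 0.995, 0.095, -0.001]
contact_force: [-0.2, 1.9, 0.5]
width: 0.062
```

```bash
python3 - <<'E'
from h import *
s=Cam('side'); t=Cam('top');st()
s.crop('g2.png',280,180,400,280,6); t.crop('g2t.png',250,190,330,250,8)
E
```

```text
t 19.05 pos [0.4437 0.0298 0.0062] w 0.0621 F [-0.1  0.3 -0.5] q [-0.089  0.253  2.022 -0.     0.867 -0.279]
x [ 0.982  0.189 -0.001] y [ 0.189 -0.982  0.   ] z [-0.001 -0.    -1.   ]
```

View pics/g2.png

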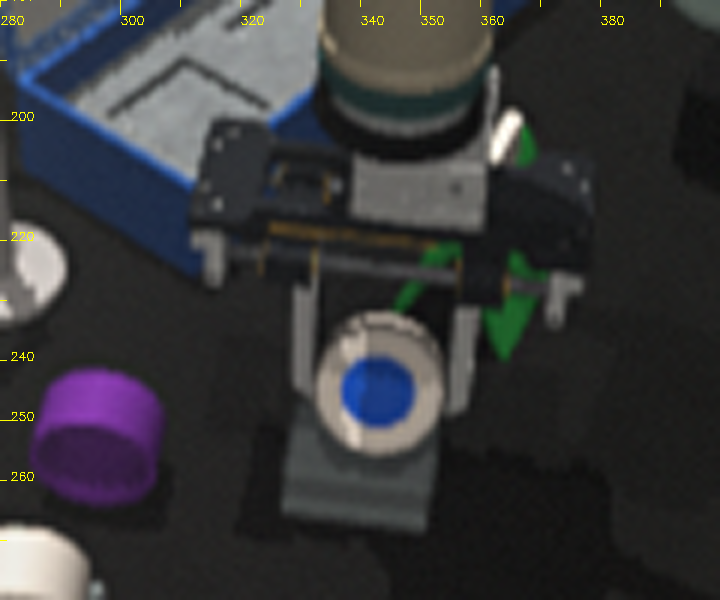

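>>> servo_tool --pt "5.5 0 0.4 0 0" --pt "5.5 0 0.4 0 0" --pt "5.5 0 0.3 0 0" --pt "5.5 0 0 0 0"

```text
t: 19.38
position: [0.4463, 0.0191, 0.0066]
ee_rot: [0.0, 0.995, 0.095, 0.0]
contact_force: [0.1, 0.3, 0.7]
width: 0.0623
```

```bash
python3 - <<'E'
from h import *
s=Cam('side'); t=Cam('top');st()
s.crop('g3.png',300,210,380,270,8); t.crop('g3t.png',250,190,330,250,8)
E
```

```text
t 19.48 pos [0.4463 0.0193 0.0066] w 0.0618 F [ 0.1 -0.5 -0.5] q [-1.120e-01  2.550e-01  2.019e+00 -1.000e-03  8.670e-01 -3.030e-01]
x [0.982 0.19  0.001] y [ 0.19  -0.982  0.001] z [ 0.001 -0.001 -1.   ]
```

View pics/g3.png

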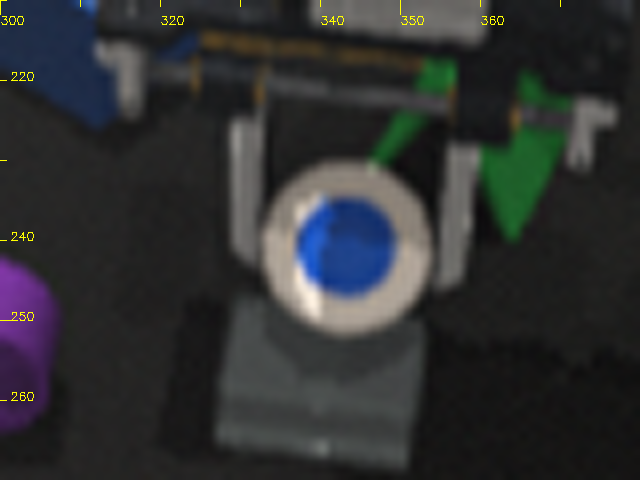

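View pics/g3t.png

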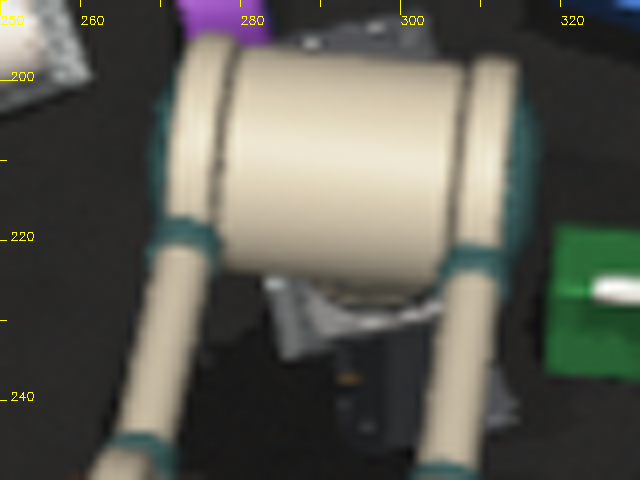

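>>> servo_tool --pt "5.5 0 0 -3 0" --pt "5.5 0 0 -3 0" --pt "5.5 -4 -0.8 0 0" --pt "5.5 -4 -0.8 0 0" --pt "5.5 -4 -0.8 0 0"

```text
t: 19.9
position: [0.323, 0.0203, 0.0668]
ee_rot: [0.0, 0.995, 0.096, 0.001]
contact_force: [0.2, -1.3, 0.2]
width: 0.0619
```

>>> servo_tool --pt "5.5 -0.4 0 3 0" --pt "5.5 0 0 2 0" --pt "5.5 0 0 0 0"

```text
t: 20.15
position: [0.3162, 0.0201, 0.0148]
ee_rot: [-0.0, 0.995, 0.095, -0.002]
contact_force: [0.3, -0.4, -0.1]
width: 0.0621
```

```bash
python3 - <<'E'
from h import *
go([.32,.02,.030],.186)
s=Cam('side'); s.crop('g4.png',320,200,420,290,7)
E
```

```text
t 20.15 pos [0.3162 0.0201 0.0148] w 0.0621 F [ 0.3 -0.4 -0.1] q [-1.570e-01  6.600e-02  2.247e+00 -1.000e-03  8.330e-01 -3.480e-01]
x [ 0.982  0.19  -0.004] y [ 0.19  -0.982 -0.001] z [-0.004  0.    -1.   ]
tip [0.3164 0.0201 0.0453]
tool cm [0.36 0.08 1.53] twist 0.005 alt -3.136 rows>= 1 per row [0.36 0.08 1.53] 0.0051
```

View pics/g4.png

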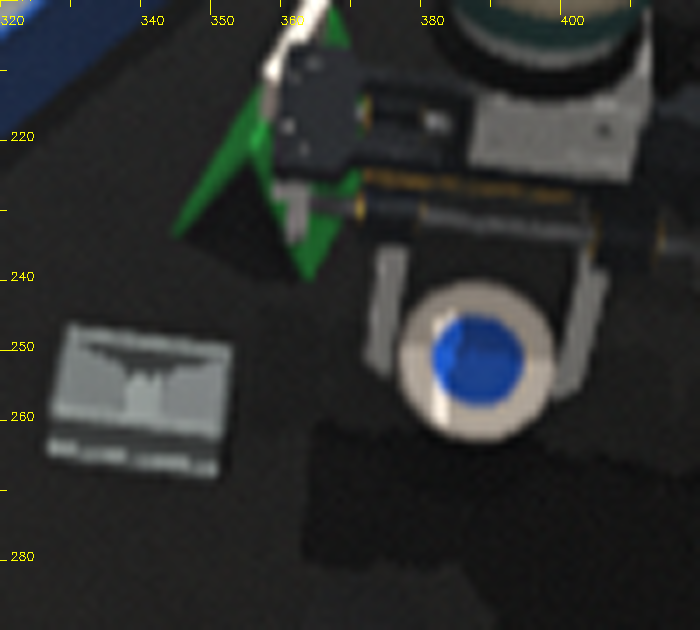

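>>> servo_tool --pt "5.5 0 0 1.5 0" --pt "5.5 0 0.3 0.4 0" --pt "5.5 0 0.3 0.4 0" --pt "5.5 0 0 0 0"

```text
t: 20.53
position: [0.3216, 0.0134, -0.0065]
ee_rot: [0.0, 0.995, 0.095, -0.0]
contact_force: [-0.0, -0.3, -0.1]
width: 0.0615
```

>>> servo_tool --pt "5.5 0 0.3 0.4 0" --pt "5.5 0 0.3 0.4 0" --pt "5.5 0 0 0 0"

```text
t: 20.78
position: [0.323, 0.0074, -0.0145]
ee_rot: [0.0, 0.995, 0.095, 0.001]
contact_force: [1.1, -0.4, 0.6]
width: 0.062
```

>>> servo_tool --pt "5.5 0 0.2 0.3 0" --pt "5.5 0 0 0.2 0" --pt "5.5 0 0 0 0"

```text
t: 21.03
position: [0.3231, 0.0057, -0.0195]
ee_rot: [0.0, 0.995, 0.095, 0.001]
contact_force: [0.6, -1.5, 2.8]
width: 0.0615
```

```bash
python3 - <<'E'
from h import *
go([.32,.02,.008],.186)
s=Cam('side'); s.crop('g5.png',320,200,420,290,7)
E
```

```text
t 21.03 pos [ 0.3231  0.0057 -0.0195] w 0.0615 F [ 0.6 -1.5  2.8] q [-0.199  0.138  2.294 -0.     0.709 -0.389]
x [0.982 0.19  0.001] y [ 0.19  -0.982  0.001] z [ 0.001 -0.001 -1.   ]
tip [0.3231 0.0057 0.011 ]
tool cm [-0.03 -1.47  0.3 ] twist 0.005 alt -3.137 rows>= 1 per row [-0.03 -1.47  0.3 ] 0.0049
```

View pics/g5.png

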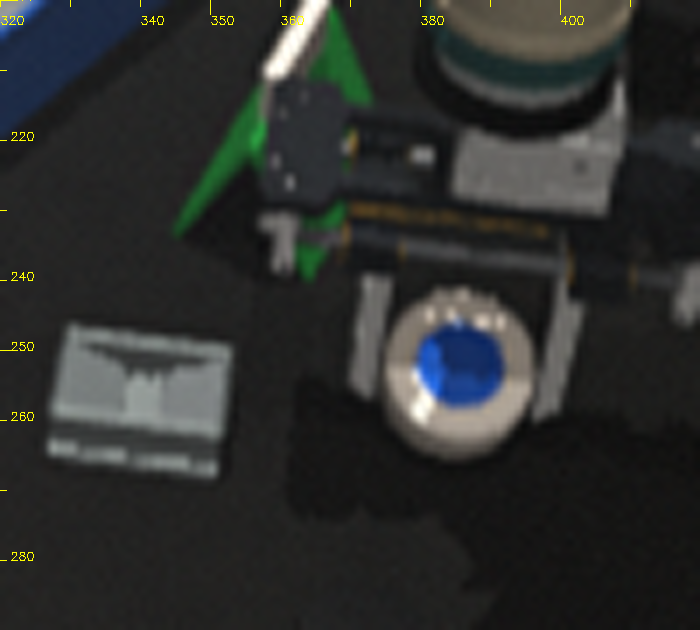

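>>> servo_tool --pt "5.5 0 0 0.2 0" --pt "5.5 0 0 0.2 0" --pt "5.5 0 0 0 0"

```text
t: 21.33
position: [0.3228, 0.006, -0.0236]
ee_rot: [0.0, 0.995, 0.095, 0.0]
contact_force: [0.8, -2.4, 4.5]
width: 0.0621
```

>>> servo_tool --pt "8 0 0 -0.2 0" --pt "8 0 0 0 0" --pt "8 0 0 0 0" --pt "8 0 0 0 0"

```text
t: 21.67
position: [0.3215, 0.0064, -0.0217]
ee_rot: [-0.0, 0.995, 0.095, -0.001]
contact_force: [0.5, 0.4, 0.0]
width: 0.0797
```

```bash
python3 - <<'E'
from h import *
go([.32,.02,.008],.186)
s=Cam('side'); s.crop('g6.png',320,200,420,290,7)
E
```

```text
t 21.67 pos [ 0.3215  0.0064 -0.0217] w 0.0797 F [0.5 0.4 0. ] q [-1.980e-01  1.410e-01  2.298e+00  1.000e-03  7.030e-01 -3.890e-01]
x [ 0.982  0.19  -0.001] y [ 0.19  -0.982 -0.001] z [-0.001  0.001 -1.   ]
tip [0.3215 0.0064 0.0088]
tool cm [ 0.11 -1.36  0.08] twist 0.005 alt -3.137 rows>= 1 per row [ 0.11 -1.36  0.08] 0.005
```

View pics/g6.png

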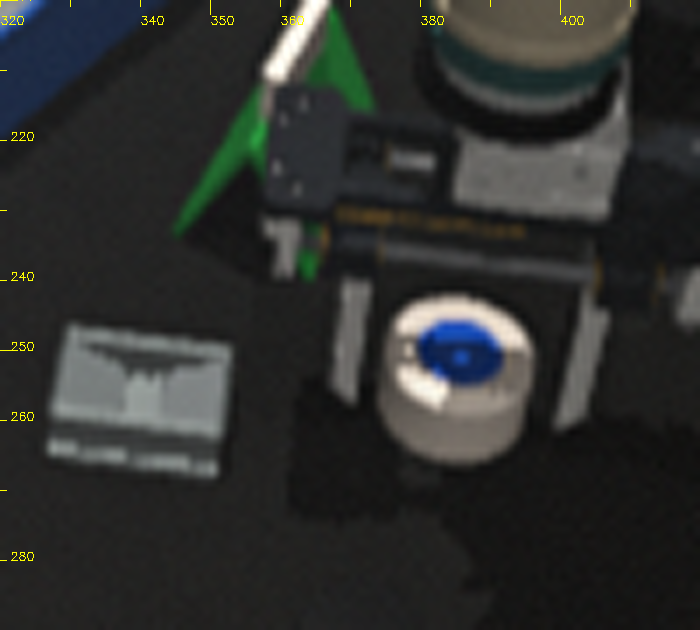

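```bash
python3 - <<'E'
from h import *
s=Cam('side'); 
im=s.img; m=((im[:,:,0]>110)&(im[:,:,2]<80)&(im[:,:,0].astype(int)-im[:,:,1]>50)).astype(np.uint8); m[:235]=0; m[:, :365]=0; m[270:]=0; m[:,410:]=0
P=np.argwhere(m)[:,::-1].astype(np.float32); (c,ax,an)=cv2.minAreaRect(P); print(c,ax,len(P)); w=s.onz(*c,.034); print(w)
p,M=st(); print("in tool",(M.T@(w-p)*100)[:2])
E
```

```text
(384.8000183105469, 248.40003967285156) (6.2017364501953125, 8.434361457824707) 29
[ 0.3244298  -0.00107267  0.034     ]
t 21.77 pos [ 0.3218  0.0063 -0.0216] w 0.0801 F [-0.5  0.8  1. ] q [-0.198  0.141  2.298  0.     0.703 -0.389]
x [ 0.982  0.19  -0.001] y [ 0.19  -0.982 -0.001] z [-0.001  0.    -1.   ]
in tool [0.11020542 0.77022619]
```

>>> servo_tool --pt "9.4 0 0.2 -0.4 0.11" --pt "9.4 0 0 0 0.11" --pt "9.4 0 0 0 0.11" --pt "9.4 0 0 0 0.11" --pt "9.4 0 0 0 0.11"

```text
t: 22.18
position: [0.3225, 0.0042, -0.0176]
ee_rot: [-0.0, 0.983, -0.181, -0.0]
contact_force: [0.3, 0.0, -0.8]
width: 0.0938
```

>>> servo_tool --pt "5.5 0 0 0 0" --pt "5.5 0 0 0 0" --pt "5.5 0 0 0 0" --pt "5.5 0 0 0 0" --pt "5.5 0 0 0 0"

```text
t: 22.6
position: [0.3227, 0.0042, -0.0175]
ee_rot: [-0.0, 0.984, -0.178, -0.0]
contact_force: [0.0, -0.6, 0.1]
width: 0.0639
```

>>> servo_tool --pt "5.5 0 0 0 0" --pt "9.4 0 0 0 0" --pt "9.4 0 0 0 0" --pt "9.4 0 0 0 0" --pt "9.4 0 0 0 0"

```text
t: 23.02
position: [0.3227, 0.0041, -0.0175]
ee_rot: [-0.0, 0.984, -0.178, 0.0]
contact_force: [-0.2, 0.1, -0.8]
width: 0.0849
```

```bash
python3 - <<'E'
from h import *
go([.322,.006,.013],np.pi/2+CASE[2])
E
```

```text
t 23.02 pos [ 0.3227  0.0041 -0.0175] w 0.0849 F [-0.2  0.1 -0.8] q [-0.204  0.134  2.291  0.     0.717  0.155]
x [ 0.936 -0.351  0.   ] y [-0.351 -0.936 -0.   ] z [ 0.  0. -1.]
tip [0.3227 0.0041 0.013 ]
tool cm [-0.13 -0.15  0.  ] twist -1.57 alt 1.572 rows>= 14 per row [-0.01 -0.01  0.  ] -0.1121
```

>>> servo_tool --pt "9.4 0 0 0 -0.112" --pt "9.4 0 0 0 -0.112" --pt "9.4 0 0 0 -0.112" --pt "9.4 0 0 0 -0.112" --pt "9.4 0 0 0 -0.112"

```text
t: 23.43
position: [0.3227, 0.0042, -0.0175]
ee_rot: [-0.0, 0.995, 0.103, 0.0]
contact_force: [1.0, 0.5, -1.0]
width: 0.0943
```

>>> servo_tool --pt "9.4 0 0 0 -0.112" --pt "9.4 0 0 0 -0.112" --pt "9.4 0 0 0 -0.112" --pt "9.4 0 0 0 -0.112" --pt "9.4 0 0 0 -0.112"

```text
t: 23.85
position: [0.3227, 0.0041, -0.0175]
ee_rot: [-0.0, 0.927, 0.374, 0.0]
contact_force: [-0.1, -0.5, -0.2]
width: 0.094
```

>>> servo_tool --pt "9.4 0 0 0 -0.112" --pt "9.4 0 0 0 -0.112" --pt "9.4 0 0 0 -0.112" --pt "9.4 0 0 0 -0.112" --pt "5.5 0 0 0 0"

```text
t: 24.27
position: [0.3227, 0.0041, -0.0175]
ee_rot: [-0.0, 0.822, 0.569, 0.0]
contact_force: [-0.5, 0.7, 0.0]
width: 0.0902
```

>>> servo_tool --pt "5.5 0 0 0 0" --pt "5.5 0 0 0 0" --pt "5.5 0 0 0 0" --pt "5.5 0 0 0 0" --pt "5.5 0 0 0 0" --squeeze 12

```text
t: 24.68
position: [0.3227, 0.0041, -0.0175]
ee_rot: [-0.0, 0.823, 0.568, 0.0]
contact_force: [-0.5, 0.9, -0.2]
width: 0.0617
```

>>> servo_tool --pt "5.5 0 0 -3 0" --pt "5.5 0 0 -4 0" --pt "5.5 0 0 -4 0" --pt "5.5 0 0 0 0"

```text
t: 25.02
position: [0.3281, 0.0031, 0.0984]
ee_rot: [0.005, 0.823, 0.568, 0.005]
contact_force: [0.4, -0.2, 0.4]
width: 0.0616
```

```bash
python3 - <<'E'
from h import *
for y in(-.1,0,.1): go(cw(0,y,.11),np.pi/2+CASE[2])
s=Cam('side'); s.crop('g7.png',320,180,440,280,6)
E
```

```text
t 25.02 pos [0.3281 0.0031 0.0984] w 0.0616 F [ 0.4 -0.2  0.4] q [-0.204 -0.051  2.096  0.     1.083 -1.413]
x [0.354 0.935 0.002] y [ 0.935 -0.354  0.013] z [ 0.013 -0.003 -1.   ]
tip [0.3277 0.0032 0.1289]
tool cm [-22.78  30.56   2.24] twist -0.002 alt 3.139 rows>= 10 per row [-2.28  3.06  0.22] -0.0002
t 25.02 pos [0.3281 0.0031 0.0984] w 0.0616 F [ 0.4 -0.2  0.4] q [-0.204 -0.051  2.096  0.     1.083 -1.413]
x [0.354 0.935 0.002] y [ 0.935 -0.354  0.013] z [ 0.013 -0.003 -1.   ]
tip [0.3277 0.0032 0.1289]
tool cm [-12.78  30.53   2.26] twist -0.002 alt 3.139 rows>= 9 per row [-1.42  3.39  0.25] -0.0003
t 25.02 pos [0.3281 0.0031 0.0984] w 0.0616 F [ 0.4 -0.2  0.4] q [-0.204 -0.051  2.096  0.     1.083 -1.413]
x [0.354 0.935 0.002] y [ 0.935 -0.354  0.013] z [ 0.013 -0.003 -1.   ]
tip [0.3277 0.0032 0.1289]
tool cm [-2.78 30.51  2.28] twist -0.002 alt 3.139 rows>= 8 per row [-0.35  3.81  0.29] -0.0003
```

View pics/g7.png

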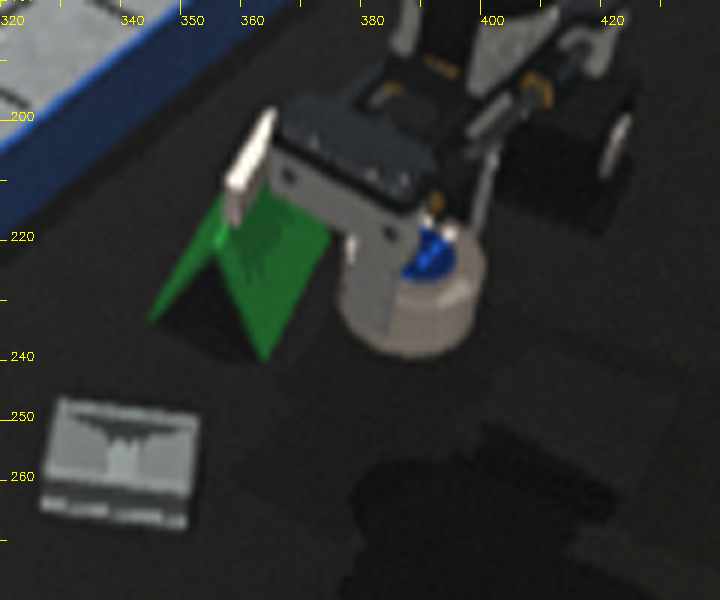

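>>> servo_tool --pt "5.5 -1 1 -3 0" --pt "5.5 -2.5 3.2 0 0" --pt "5.5 -2.5 3.2 0 0" --pt "5.5 -2.5 3.2 0 0" --pt "5.5 -2.5 3.2 0 0"

```text
t: 25.48
position: [0.4124, -0.1487, 0.121]
ee_rot: [-0.001, 0.823, 0.568, -0.0]
contact_force: [0.6, 1.2, 0.6]
width: 0.0621
```

>>> servo_tool --pt "5.5 -2.5 3.2 0 0" --pt "5.5 -2.5 3.2 0 0" --pt "5.5 -2.5 3.2 0 0" --pt "5.5 -2.5 3.2 0 0" --pt "5.5 -1.5 3.2 0 0"

```text
t: 25.9
position: [0.5209, -0.3142, 0.1198]
ee_rot: [-0.002, 0.823, 0.567, -0.001]
contact_force: [-0.2, 0.2, 0.5]
width: 0.0614
```

>>> servo_tool --pt "5.5 0 0 3 0" --pt "5.5 0 0 0 0" --pt "5.5 0 0 0 0"

```text
t: 26.15
position: [0.519, -0.3099, 0.0888]
ee_rot: [-0.004, 0.823, 0.568, -0.001]
contact_force: [-0.1, 0.2, -0.2]
width: 0.062
```

```bash
python3 - <<'E'
from h import *
go(cw(0,-.1,.09),np.pi/2+CASE[2])
s=Cam('side'); s.crop('p1.png',300,100,400,190,7)
E
```

```text
t 26.15 pos [ 0.519  -0.3099  0.0888] w 0.062 F [-0.1  0.2 -0.2] q [-0.653  0.382  1.565  0.     1.204 -1.862]
x [0.355 0.935 0.003] y [ 0.935 -0.355 -0.009] z [-0.007  0.006 -1.   ]
tip [ 0.5192 -0.31    0.1193]
tool cm [-0.28  1.6   2.92] twist -0.003 alt 3.139 rows>= 1 per row [-0.28  1.6   2.92] -0.0027
```

View pics/p1.png

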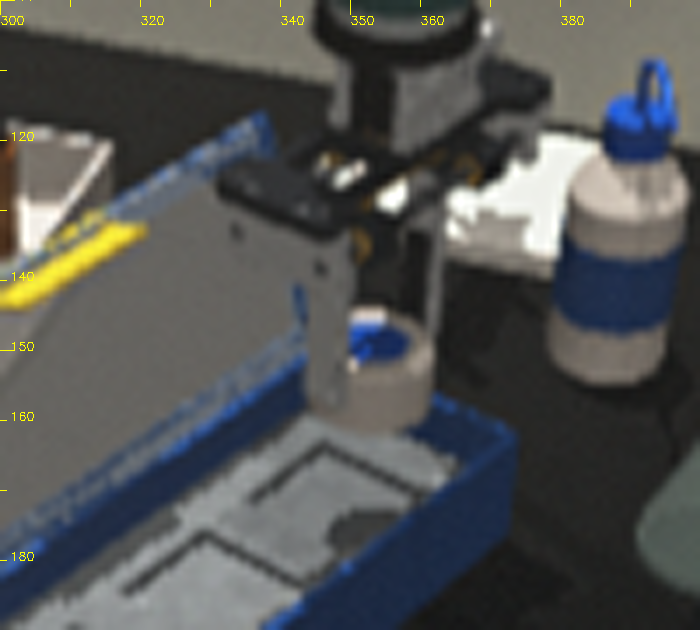

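>>> servo_tool --pt "5.5 -0.3 0.8 0 0" --pt "5.5 0 0.8 2.9 0" --pt "5.5 0 0 0 0" --pt "5.5 0 0 0 0"

```text
t: 26.53
position: [0.535, -0.3193, 0.0634]
ee_rot: [-0.001, 0.823, 0.569, -0.0]
contact_force: [0.3, 0.3, -0.4]
width: 0.0619
```

```bash
cat > ov.py <<'E'
from h import *
import sys
def overlay(c,name,box,k,tip,dz=.013):
    x0,y0,x1,y1=box
    im=cv2.resize(c.img[y0:y1,x0:x1],None,fx=k,fy=k,interpolation=cv2.INTER_CUBIC)
    def pl(P,col,cl=True):
        q=((c.proj(P)-[x0,y0]+.5)*k).astype(np.int32); cv2.polylines(im,[q.reshape(-1,1,2)],cl,col,1,cv2.LINE_AA)
    for y in(-.1,0,.1):
        pl([cw(a,y+b,.036) for a,b in((-.0335,-.0335),(.0335,-.0335),(.0335,.0335),(-.0335,.0335))],(0,0,255))
    pl([cw(a,b,.066) for a,b in((-.065,-.17),(.065,-.17),(.065,.17),(-.065,.17))],(0,255,255))
    if tip is not None:
        an=np.linspace(0,2*np.pi,40)
        for z in(-dz,-dz+.034): pl(np.c_[tip[0]+.031*np.cos(an),tip[1]+.031*np.sin(an),0*an+tip[2]+z],(0,255,0))
    cv2.imwrite("pics/"+name,im)
if __name__=="__main__":
    p,M=st(); tip=p-M[:,2]*OFF
    overlay(Cam("side"),sys.argv[1],tuple(map(int,sys.argv[2].split(","))),int(sys.argv[3]),tip)
E
python3 -c "
from h import *
go(cw(0,-.1,.09),np.pi/2+CASE[2])"
python3 ov.py p2.png 270,110,390,215 6
```

```text
t 26.53 pos [ 0.535  -0.3193  0.0634] w 0.0619 F [ 0.3  0.3 -0.4] q [-0.65   0.425  1.563  0.     1.156 -1.859]
x [0.353 0.936 0.001] y [ 0.936 -0.353 -0.002] z [-0.002  0.001 -1.   ]
tip [ 0.535  -0.3193  0.0939]
tool cm [ 0.03 -0.23  0.39] twist -0.001 alt 3.14 rows>= 1 per row [ 0.03 -0.23  0.39] -0.0014
t 26.53 pos [ 0.535  -0.3193  0.0634] w 0.0619 F [ 0.3  0.3 -0.4] q [-0.65   0.425  1.563  0.     1.156 -1.859]
x [0.353 0.936 0.001] y [ 0.936 -0.353 -0.002] z [-0.002  0.001 -1.   ]
```

View pics/p2.png

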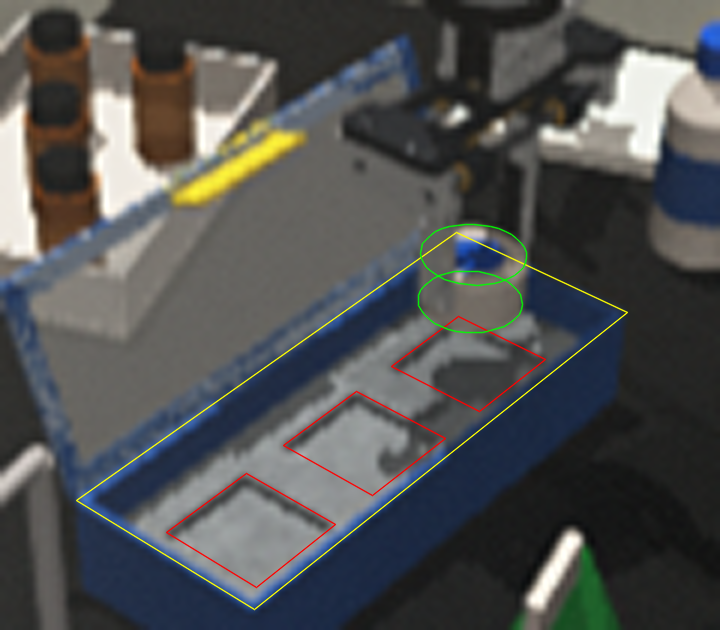

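>>> servo_tool --pt "5.5 0 -0.1 2 0" --pt "5.5 0 0 1.8 0" --pt "5.5 0 0 0 0" --pt "5.5 0 0 0 0"

```text
t: 26.92
position: [0.5345, -0.3196, 0.0263]
ee_rot: [-0.0, 0.823, 0.568, -0.0]
contact_force: [-0.4, -0.8, 0.7]
width: 0.0616
```

>>> servo_tool --pt "5.5 0 0 0.3 0" --pt "5.5 0 0 0.3 0" --pt "5.5 0 0 0 0"

```text
t: 27.17
position: [0.535, -0.3201, 0.0201]
ee_rot: [0.0, 0.823, 0.568, 0.0]
contact_force: [0.2, 0.5, -1.0]
width: 0.0618
```

```bash
python3 -c "
from h import *
go(cw(0,-.1,.041),np.pi/2+CASE[2])"
python3 ov.py p3.png 300,110,390,185 8
```

```text
t 27.17 pos [ 0.535  -0.3201  0.0201] w 0.0618 F [ 0.2  0.5 -1. ] q [-0.651  0.463  1.619  0.     1.059 -1.86 ]
x [ 0.354  0.935 -0.   ] y [ 0.935 -0.354  0.001] z [ 0.001 -0.001 -1.   ]
tip [ 0.535  -0.3201  0.0506]
tool cm [ 0.11 -0.26  0.96] twist -0.002 alt 3.139 rows>= 1 per row [ 0.11 -0.26  0.96] -0.0021
t 27.17 pos [ 0.535  -0.3201  0.0201] w 0.0618 F [ 0.2  0.5 -1. ] q [-0.651  0.463  1.619  0.     1.059 -1.86 ]
x [ 0.354  0.935 -0.   ] y [ 0.935 -0.354  0.001] z [ 0.001 -0.001 -1.   ]
```

View pics/p3.png

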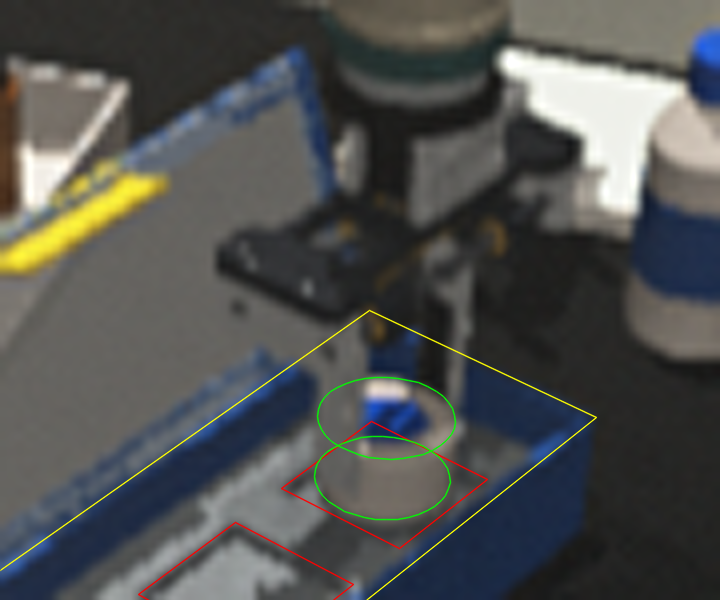

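Both this view and the cradle grasp suggest the jaw centre sits about 2.6 mm along −x of the tool from the reported TCP. I'll shift to correct for that and then lower.

>>> servo_tool --pt "5.5 0.37 0 -0.1 0" --pt "5.5 0 0 0 0" --pt "5.5 0 0 0.3 0" --pt "5.5 0 0 0 0"

```text
t: 27.55
position: [0.5359, -0.3162, 0.0171]
ee_rot: [-0.0, 0.823, 0.568, -0.0]
contact_force: [0.2, 0.2, -1.2]
width: 0.0616
```

>>> servo_tool --pt "5.5 0 0 0.2 0" --pt "5.5 0 0 0 0"

```text
t: 27.72
position: [0.5358, -0.3163, 0.015]
ee_rot: [-0.0, 0.823, 0.568, -0.0]
contact_force: [-0.1, 0.4, -1.0]
width: 0.0618
```

>>> servo_tool --pt "5.5 0 0 0.2 0" --pt "5.5 0 0 0 0"

```text
t: 27.88
position: [0.5358, -0.3163, 0.013]
ee_rot: [-0.0, 0.823, 0.568, -0.0]
contact_force: [0.5, 0.3, -0.9]
width: 0.062
```

>>> servo_tool --pt "5.5 0 0 0.2 0" --pt "5.5 0 0 0 0"

```text
t: 28.05
position: [0.5359, -0.3163, 0.0111]
ee_rot: [-0.0, 0.823, 0.568, -0.0]
contact_force: [-0.1, 0.8, -0.6]
width: 0.0616
```

>>> servo_tool --pt "5.5 0 0 0.15 0" --pt "5.5 0 0 0 0"

```text
t: 28.22
position: [0.5361, -0.3165, 0.0105]
ee_rot: [0.0, 0.823, 0.568, 0.0]
contact_force: [-1.5, 0.5, 1.6]
width: 0.0615
```

>>> servo_tool --pt "7.8 0 0 0 0" --pt "7.8 0 0 0 0" --pt "7.8 0 0 0 0" --pt "7.8 0 0 -3 0" --pt "7.8 0 0 -4 0" --squeeze 6

```text
t: 28.63
position: [0.5332, -0.3144, 0.0767]
ee_rot: [-0.005, 0.823, 0.568, -0.001]
contact_force: [1.2, -1.2, -1.1]
width: 0.0781
```

>>> servo_tool --pt "9.4 0 0 -4 0" --pt "9.4 0 -3 -3 0" --pt "9.4 2 -4 0 0" --pt "9.4 2 -4 0 0" --pt "9.4 2 -4 0 0"

```text
t: 29.05
position: [0.4227, -0.2134, 0.1498]
ee_rot: [0.001, 0.823, 0.568, 0.0]
contact_force: [-0.5, 0.3, 0.2]
width: 0.0938
```

```bash
python3 -c "
from h import *
from ov import overlay
s=Cam('side'); overlay(s,'p4.png',(270,110,390,215),6,None)
go([.5524,.2036,.13],-1.24+np.pi/2)"
```

```text
t 29.1 pos [ 0.4137 -0.2047  0.1483] w 0.0938 F [-5.2  4.6 -1. ] q [-0.612  0.13   1.765  0.002  1.259 -1.822]
x [0.353 0.935 0.005] y [ 0.935 -0.353 -0.012] z [-0.009  0.009 -1.   ]
tip [ 0.414  -0.205   0.1788]
tool cm [43.09 -1.43  5.11] twist 0.879 alt -2.263 rows>= 11 per row [ 3.92 -0.13  0.46] 0.0799
```

View pics/p4.png

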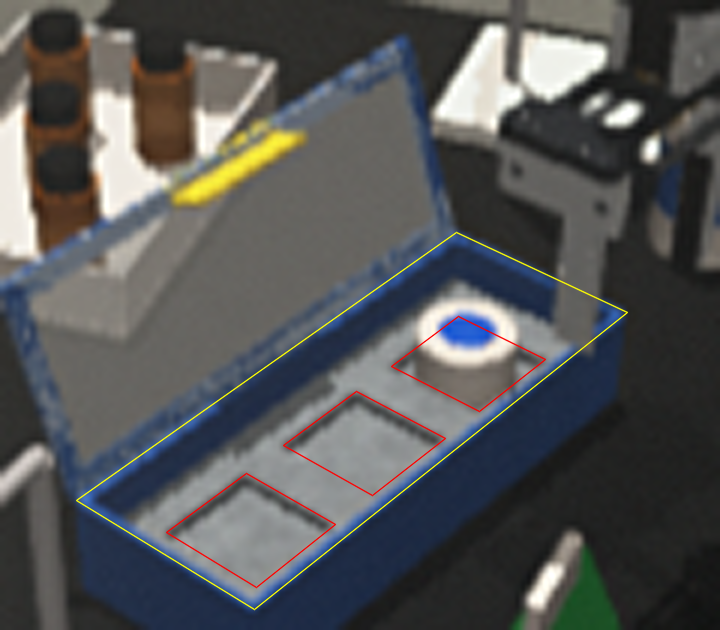

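```bash
python3 -c "
from h import *
t=Cam('top')
for u in(271,284.4): print(t.onz(u,191,.03))
go([.5548,.2044,.18],-1.24+np.pi/2)"
```

```text
[0.5576204  0.12527828 0.03      ]
[0.55663911 0.07666526 0.03      ]
t 29.15 pos [ 0.4175 -0.2084  0.1488] w 0.0941 F [-0.6  0.  -0.7] q [-6.130e-01  1.340e-01  1.759e+00  1.000e-03  1.255e+00 -1.824e+00]
x [0.353 0.936 0.003] y [ 0.936 -0.353 -0.007] z [-0.005  0.005 -1.   ]
tip [ 0.4177 -0.2085  0.1793]
tool cm [43.48 -1.73  0.05] twist 0.88 alt -2.262 rows>= 11 per row [ 3.95 -0.16  0.  ] 0.08
```

>>> servo_tool --pt "9.4 3.95 -0.15 0 0" --pt "9.4 3.95 -0.15 0 0" --pt "9.4 3.95 -0.15 0 0" --pt "9.4 3.95 -0.15 0 0" --pt "9.4 3.95 -0.15 0 0"

```text
t: 29.57
position: [0.4877, -0.0254, 0.1497]
ee_rot: [0.0, 0.823, 0.568, 0.0]
contact_force: [1.0, 0.1, -0.0]
width: 0.0938
```

>>> servo_tool --pt "9.4 3.95 -0.15 0 0" --pt "9.4 3.95 -0.15 0 0" --pt "9.4 3.95 -0.15 0 0" --pt "9.4 3.95 -0.15 0 0" --pt "9.4 3.95 -0.15 0 0"

```text
t: 29.98
position: [0.5506, 0.1626, 0.1494]
ee_rot: [0.0, 0.823, 0.568, 0.0]
contact_force: [0.6, -0.1, 0.3]
width: 0.0939
```

>>> servo_tool --pt "9.4 4 -0.15 0 0" --pt "9.4 0 0 0 0.11" --pt "9.4 0 0 1 0.11" --pt "9.4 0 0 1 0.11" --pt "9.4 0 0 1 0.11"

```text
t: 30.4
position: [0.5631, 0.1992, 0.1189]
ee_rot: [0.0, 0.928, 0.373, 0.0]
contact_force: [-0.3, 0.2, 0.2]
width: 0.094
```

>>> servo_tool --pt "9.4 0 0 1 0.11" --pt "9.4 0 0 1 0.11" --pt "9.4 0 0 0 0.11" --pt "9.4 0 0 0 0.11" --pt "9.4 0 0 0 0"

```text
t: 30.82
position: [0.5629, 0.1985, 0.0989]
ee_rot: [0.0, 0.987, 0.163, -0.0]
contact_force: [0.4, 0.6, -0.3]
width: 0.094
```

```bash
python3 -c "
from h import *
s=Cam('side'); s.crop('b1.png',230,200,350,300,6)
go([.5548,.2044,.030],-1.24+np.pi/2)"
```

```text
t 30.87 pos [0.5629 0.1985 0.0992] w 0.0941 F [-0.   0.5  0.6] q [ 0.223  0.358  1.576  0.     1.207 -0.109]
x [0.946 0.325 0.   ] y [ 0.325 -0.946 -0.   ] z [ 0.  0. -1.]
tip [0.5628 0.1985 0.1297]
tool cm [-0.57 -0.82  9.97] twist 0.0 alt -3.141 rows>= 3 per row [-0.19 -0.27  3.32] 0.0001
```

View pics/b1.png

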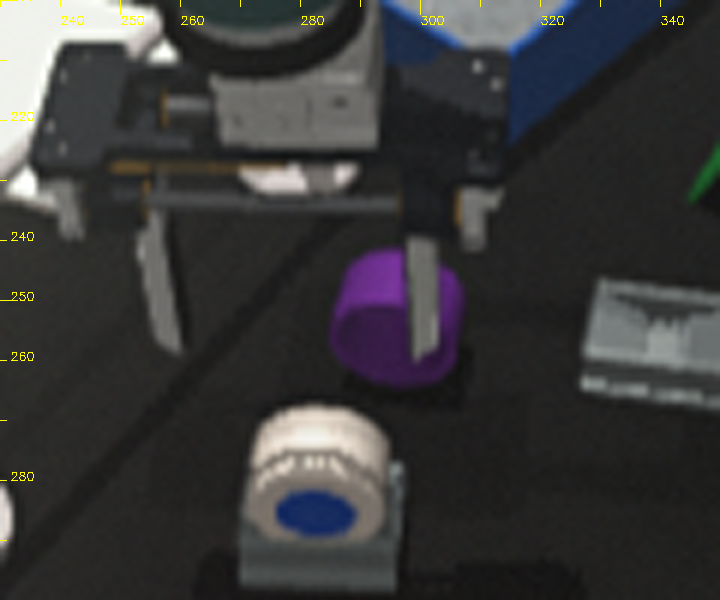

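>>> servo_tool --pt "9.4 -0.55 -0.8 0 0" --pt "9.4 0 0 3.5 0" --pt "9.4 0 0 3.5 0" --pt "9.4 0 0 2 0" --pt "9.4 0 0 1 0"

```text
t: 31.28
position: [0.5517, 0.2042, -0.0033]
ee_rot: [0.0, 0.986, 0.165, -0.003]
contact_force: [-0.1, 0.1, 0.4]
width: 0.094
```

>>> servo_tool --pt "7 0 0 0 0" --pt "5.5 0 0 0 0" --pt "5.5 0 0 0 0" --pt "5.5 0 0 0 0" --pt "5.5 0 0 0 0" --squeeze 6

```text
t: 31.7
position: [0.5558, 0.2047, 0.001]
ee_rot: [-0.0, 0.986, 0.164, 0.002]
contact_force: [2.0, 0.3, 1.6]
width: 0.0644
```

>>> servo_tool --pt "5.5 0 0 0 0" --pt "5.5 0 0 0 0"

```text
t: 31.87
position: [0.5566, 0.2048, 0.001]
ee_rot: [-0.0, 0.986, 0.164, 0.002]
contact_force: [1.5, 0.3, 4.9]
width: 0.062
```

>>> servo_tool --pt "5.5 0 0 -0.8 0" --pt "5.5 0 0 0 0"

```text
t: 32.03
position: [0.5546, 0.2043, 0.0087]
ee_rot: [-0.0, 0.986, 0.164, 0.0]
contact_force: [-0.3, 0.4, -0.9]
width: 0.0617
```

>>> servo_tool --pt "5.5 0 0.5 0 0" --pt "5.5 0 0.5 0 0" --pt "5.5 0 0.5 0 0" --pt "5.5 0 0.5 0 0" --pt "5.5 0 0.4 0 0"

```text
t: 32.45
position: [0.5619, 0.1809, 0.0071]
ee_rot: [-0.0, 0.987, 0.164, -0.0]
contact_force: [-0.6, 1.9, 0.7]
width: 0.0618
```

>>> servo_tool --pt "5.5 0 0.4 0 0" --pt "5.5 0 0.4 0 0" --pt "5.5 0 0.3 0 0" --pt "5.5 0 0 0 0"

```text
t: 32.78
position: [0.566, 0.1702, 0.0074]
ee_rot: [0.0, 0.987, 0.164, -0.0]
contact_force: [-0.8, 0.9, 0.7]
width: 0.0621
```

```bash
python3 -c "
from h import *
s=Cam('side'); s.crop('b2.png',230,200,350,300,6)
go([.32,.02,.09])"
```

```text
t 32.83 pos [0.566  0.1704 0.0074] w 0.062 F [ 0.6 -0.8 -0.6] q [ 1.750e-01  4.360e-01  1.708e+00 -1.000e-03  9.980e-01 -1.530e-01]
x [ 0.946  0.323 -0.   ] y [ 0.323 -0.946  0.001] z [ 0.    -0.001 -1.   ]
tip [0.566  0.1704 0.0379]
tool cm [-28.14   6.3   -5.2 ] twist 0 alt 0.0 rows>= 8 per row [-3.52  0.79 -0.65] 0.0
```

View pics/b2.png

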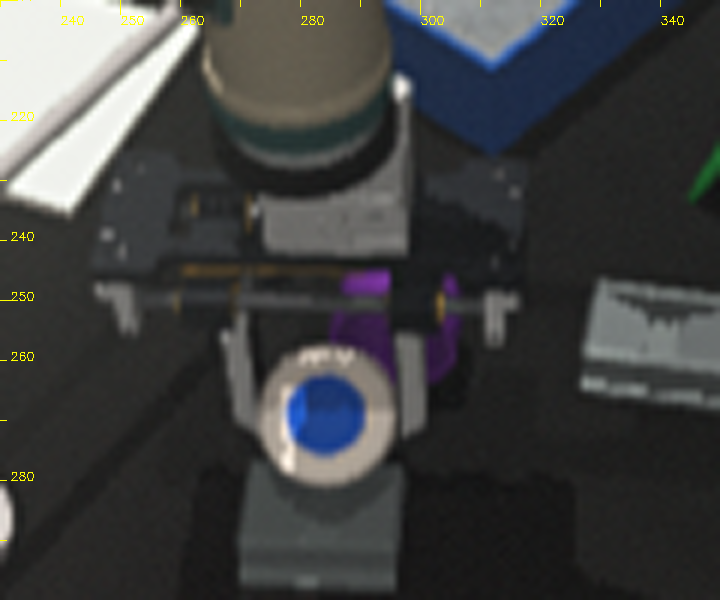

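>>> servo_tool --pt "5.5 0 0 -3 0" --pt "5.5 0 0 -3 0" --pt "5.5 -4 0.9 0 0" --pt "5.5 -4 0.9 0 0" --pt "5.5 -4 0.9 0 0"

```text
t: 33.25
position: [0.4604, 0.1061, 0.0678]
ee_rot: [0.001, 0.986, 0.165, 0.001]
contact_force: [0.5, -0.0, 0.4]
width: 0.0615
```

>>> servo_tool --pt "5.5 -4 0.9 0 0" --pt "5.5 -4 0.9 0 0" --pt "5.5 -4 0.9 0 0" --pt "5.5 -4 0.9 0 0" --pt "5.5 0 0 2 0"

```text
t: 33.67
position: [0.3158, 0.0189, 0.049]
ee_rot: [0.001, 0.987, 0.163, 0.0]
contact_force: [1.0, 0.8, 0.5]
width: 0.0617
```

>>> servo_tool --pt "5.5 0 0 2 0" --pt "5.5 0 0 1 0" --pt "5.5 0 0 0 0"

```text
t: 33.92
position: [0.3192, 0.0209, 0.0163]
ee_rot: [-0.0, 0.987, 0.164, -0.002]
contact_force: [-0.4, 0.9, 0.4]
width: 0.0623
```

```bash
python3 -c "
from h import *
s=Cam('side'); s.crop('b3.png',330,200,430,290,6)
go([.32,.02,.03])"
```

```text
t 33.97 pos [0.3202 0.0209 0.0171] w 0.0617 F [ 0.2 -0.3 -0.4] q [-1.520e-01  6.600e-02  2.238e+00 -1.000e-03  8.390e-01 -4.810e-01]
x [ 0.946  0.323 -0.002] y [ 0.323 -0.946 -0.   ] z [-0.002 -0.    -1.   ]
tip [0.3203 0.0209 0.0476]
tool cm [-0.05  0.08  1.76] twist 0 alt 0.0 rows>= 1 per row [-0.05  0.08  1.76] 0.0
```

View pics/b3.png

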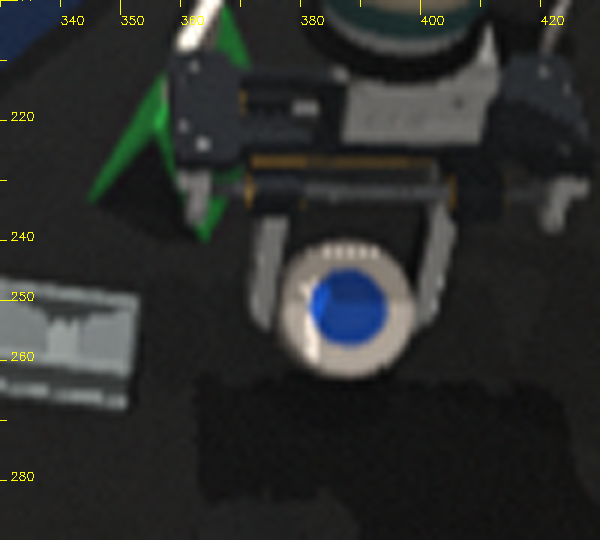

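Same tilt as the first cap. Pressing it flat with a small drag.

>>> servo_tool --pt "5.5 0 0 1.7 0" --pt "5.5 0 0.3 0.4 0" --pt "5.5 0 0.3 0.4 0" --pt "5.5 0 0.3 0.4 0" --pt "5.5 0 0.3 0.4 0"

```text
t: 34.38
position: [0.3261, 0.0092, -0.0152]
ee_rot: [0.0, 0.986, 0.164, 0.001]
contact_force: [-0.5, -0.3, 1.9]
width: 0.0619
```

>>> servo_tool --pt "5.5 0 0.2 0.3 0" --pt "5.5 0 0 0.3 0" --pt "5.5 0 0 0 0"

```text
t: 34.63
position: [0.3266, 0.0075, -0.0216]
ee_rot: [0.0, 0.987, 0.164, 0.001]
contact_force: [0.6, -0.8, 1.0]
width: 0.0615
```

>>> servo_tool --pt "5.5 0 0 0.2 0" --pt "5.5 0 0 0 0"

```text
t: 34.8
position: [0.3264, 0.0077, -0.0234]
ee_rot: [0.0, 0.987, 0.164, 0.001]
contact_force: [1.2, -0.5, 2.3]
width: 0.0622
```

>>> servo_tool --pt "8 0 0 -0.2 0" --pt "9.4 0 0 0 0" --pt "9.4 0 0 -0.2 0" --pt "9.4 0 0 0 0"

```text
t: 35.13
position: [0.3252, 0.0081, -0.0194]
ee_rot: [-0.0, 0.986, 0.164, -0.0]
contact_force: [-0.1, 0.1, -1.1]
width: 0.085
```

```bash
python3 -c "
from h import *
s=Cam('side'); s.crop('b4.png',330,200,430,290,6)
go([.32,.02,.013],CASE[2])"
```

```text
t 35.18 pos [ 0.3254  0.0081 -0.0195] w 0.0893 F [ 0.8 -0.5 -0. ] q [-0.19   0.142  2.288  0.     0.712 -0.52 ]
x [ 0.946  0.323 -0.   ] y [ 0.323 -0.946 -0.   ] z [-0.  0. -1.]
tip [0.3254 0.008  0.011 ]
tool cm [-0.12 -1.31 -0.2 ] twist 0.689 alt -2.453 rows>= 6 per row [-0.02 -0.22 -0.03] 0.1148
```

View pics/b4.png

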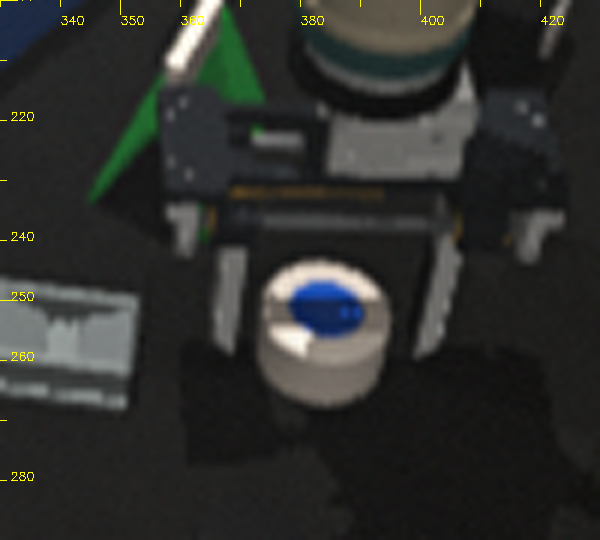

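>>> servo_tool --pt "9.4 0 0 -0.2 0.115" --pt "9.4 0 0 0 0.115" --pt "9.4 0 0 0 0.115" --pt "9.4 0 0 0 0.115" --pt "9.4 0 0 0 0.115"

```text
t: 35.6
position: [0.3254, 0.008, -0.0176]
ee_rot: [-0.0, 0.992, -0.126, -0.0]
contact_force: [-0.2, -0.2, -0.2]
width: 0.0935
```

>>> servo_tool --pt "9.4 0 0 0 0.114" --pt "5.5 0 0 0 0" --pt "5.5 0 0 0 0" --pt "5.5 0 0 0 0" --pt "5.5 0 0 0 0"

```text
t: 36.02
position: [0.3256, 0.0079, -0.0176]
ee_rot: [-0.0, 0.984, -0.178, -0.0]
contact_force: [-0.0, -1.1, -1.1]
width: 0.0706
```

>>> servo_tool --pt "5.5 0 0 0 0" --pt "5.5 0 0 0 0" --pt "9.4 0 0 0 0" --pt "9.4 0 0 0 0" --pt "9.4 0 0 0 0"

```text
t: 36.43
position: [0.3257, 0.0079, -0.0175]
ee_rot: [-0.0, 0.984, -0.179, 0.0]
contact_force: [0.5, -0.0, 0.7]
width: 0.0785
```

>>> servo_tool --pt "9.4 0 0 0 -0.112" --pt "9.4 0 0 0 -0.112" --pt "9.4 0 0 0 -0.112" --pt "9.4 0 0 0 -0.112" --pt "9.4 0 0 0 -0.112"

```text
t: 36.85
position: [0.3257, 0.0079, -0.0176]
ee_rot: [-0.0, 0.995, 0.103, 0.0]
contact_force: [1.0, 0.4, 0.6]
width: 0.0938
```

>>> servo_tool --pt "9.4 0 0 0 -0.112" --pt "9.4 0 0 0 -0.112" --pt "9.4 0 0 0 -0.112" --pt "9.4 0 0 0 -0.112" --pt "9.4 0 0 0 -0.112"

```text
t: 37.27
position: [0.3257, 0.0079, -0.0175]
ee_rot: [-0.0, 0.928, 0.374, 0.0]
contact_force: [-0.5, -0.5, 0.6]
width: 0.0939
```

>>> servo_tool --pt "9.4 0 0 0 -0.112" --pt "9.4 0 0 0 -0.112" --pt "9.4 0 0 0 -0.112" --pt "9.4 0 0 0 -0.112" --pt "5.5 0 0 0 0"

```text
t: 37.68
position: [0.3256, 0.0078, -0.0175]
ee_rot: [-0.0, 0.823, 0.569, 0.0]
contact_force: [-0.4, -0.3, -0.4]
width: 0.0902
```

>>> servo_tool --pt "5.5 0 0 0 0" --pt "5.5 0 0 0 0" --pt "5.5 0 0 0 0" --pt "5.5 0 0 0 0" --pt "5.5 0 0 0 0" --squeeze 12

```text
t: 38.1
position: [0.3257, 0.0079, -0.0175]
ee_rot: [-0.0, 0.823, 0.568, 0.0]
contact_force: [0.4, 0.1, -1.0]
width: 0.0618
```

```bash
cat >> h.py <<'E'
def pk(y,z=.09):
    a=CASE[2]; yx=np.array([-np.sin(a),np.cos(a),0]); xx=np.array([np.cos(a),np.sin(a),0])
    return cw(0,y,z)+.0026*yx+.0026*xx
E
python3 -c "
from h import *
go(pk(0,.13),np.pi/2+CASE[2])"
```

```text
t 38.1 pos [ 0.3257  0.0079 -0.0175] w 0.0618 F [ 0.4  0.1 -1. ] q [-0.191  0.138  2.285  0.     0.719 -1.398]
x [0.356 0.935 0.   ] y [ 0.935 -0.356  0.   ] z [ 0.  0. -1.]
tip [0.3257 0.0079 0.013 ]
tool cm [-12.84  31.19 -11.7 ] twist -0.004 alt 3.138 rows>= 9 per row [-1.43  3.47 -1.3 ] -0.0004
```

>>> servo_tool --pt "5.5 0 0 -3.5 0" --pt "5.5 0 0 -3.5 0" --pt "5.5 0 0 -3.5 0" --pt "5.5 0 0 -3.5 0" --pt "5.5 -1.4 3.5 0 0"

```text
t: 38.52
position: [0.3529, -0.0153, 0.1282]
ee_rot: [0.002, 0.822, 0.569, 0.004]
contact_force: [1.5, -0.3, 0.3]
width: 0.0619
```

>>> servo_tool --pt "5.5 -1.4 3.5 0 0" --pt "5.5 -1.4 3.5 0 0" --pt "5.5 -1.4 3.5 0 0" --pt "5.5 -1.4 3.5 0 0" --pt "5.5 -1.4 3.5 0 0"

```text
t: 38.93
position: [0.493, -0.1465, 0.1221]
ee_rot: [-0.0, 0.823, 0.568, -0.0]
contact_force: [0.3, 0.7, -0.2]
width: 0.0618
```

>>> servo_tool --pt "5.5 -1.4 3.5 0 0" --pt "5.5 -1.4 3.5 0 0" --pt "5.5 -1.6 3.2 0 0" --pt "5.5 0 0 3 0" --pt "5.5 0 0 0 0"

```text
t: 39.35
position: [0.5701, -0.2227, 0.0874]
ee_rot: [-0.004, 0.824, 0.567, -0.002]
contact_force: [-1.0, 0.7, -1.4]
width: 0.0617
```

```bash
python3 -c "
from h import *
import time
go(pk(0,.055),np.pi/2+CASE[2])"; python3 ov.py b5.png 270,110,390,215 6
```

```text
t 39.35 pos [ 0.5701 -0.2227  0.0874] w 0.0617 F [-1.   0.7 -1.4] q [-0.486  0.393  1.55   0.     1.206 -1.692]
x [0.357 0.934 0.001] y [ 0.934 -0.357 -0.008] z [-0.007  0.004 -1.   ]
tip [ 0.5703 -0.2228  0.1179]
tool cm [0.01 0.18 6.29] twist -0.005 alt 3.136 rows>= 2 per row [0.01 0.09 3.15] -0.0026
t 39.35 pos [ 0.5701 -0.2227  0.0874] w 0.0617 F [-1.   0.7 -1.4] q [-0.486  0.393  1.55   0.     1.206 -1.692]
x [0.357 0.934 0.001] y [ 0.934 -0.357 -0.008] z [-0.007  0.004 -1.   ]
```

View pics/b5.png

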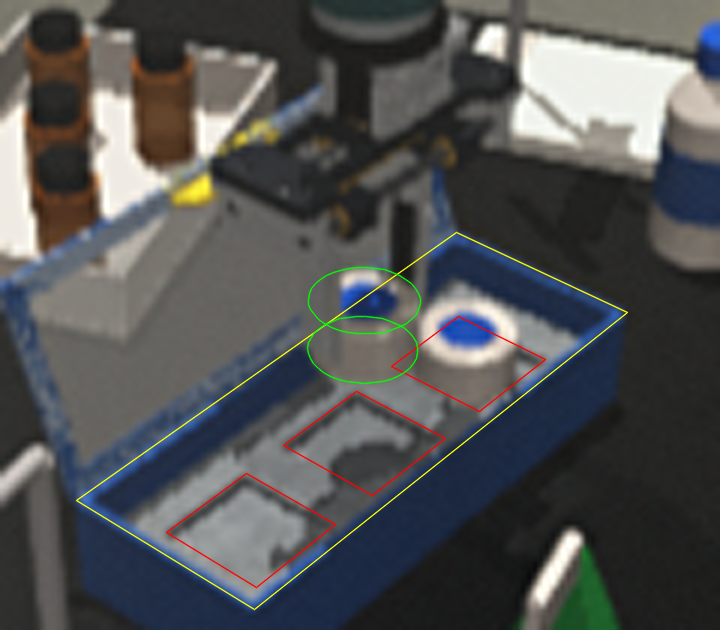

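>>> servo_tool --pt "5.5 0 0 3 0" --pt "5.5 0 0 2.5 0" --pt "5.5 0 0 0 0" --pt "5.5 0 0 0 0"

```text
t: 39.73
position: [0.5705, -0.2212, 0.0374]
ee_rot: [-0.001, 0.823, 0.568, -0.001]
contact_force: [-0.4, -0.2, 0.1]
width: 0.0616
```

```bash
python3 -c "
from h import *
go(pk(0,.041),np.pi/2+CASE[2])"
```

```text
t 39.73 pos [ 0.5705 -0.2212  0.0374] w 0.0616 F [-0.4 -0.2  0.1] q [-0.484  0.434  1.621  0.     1.09  -1.692]
x [0.354 0.935 0.001] y [ 0.935 -0.354 -0.003] z [-0.003  0.002 -1.   ]
tip [ 0.5706 -0.2213  0.0679]
tool cm [-0.13  0.16  2.69] twist -0.003 alt 3.139 rows>= 1 per row [-0.13  0.16  2.69] -0.0027
```

>>> servo_tool --pt "5.5 -0.1 0.15 1.0 0" --pt "5.5 0 0 0.8 0" --pt "5.5 0 0 0.2 0" --pt "5.5 0 0 0 0"

```text
t: 40.07
position: [0.5727, -0.2238, 0.0173]
ee_rot: [-0.0, 0.823, 0.568, -0.0]
contact_force: [-0.1, -0.5, -0.6]
width: 0.062
```

>>> servo_tool --pt "5.5 0 0 0.2 0" --pt "5.5 0 0 0 0"

```text
t: 40.23
position: [0.5731, -0.224, 0.0156]
ee_rot: [0.0, 0.823, 0.568, 0.0]
contact_force: [0.3, 0.4, -0.3]
width: 0.0618
```

>>> servo_tool --pt "5.5 0 0 0.2 0" --pt "5.5 0 0 0 0"

```text
t: 40.4
position: [0.5729, -0.224, 0.0134]
ee_rot: [-0.0, 0.823, 0.568, 0.0]
contact_force: [-0.4, 0.0, 0.1]
width: 0.0618
```

>>> servo_tool --pt "5.5 0 0 0.2 0" --pt "5.5 0 0 0 0"

```text
t: 40.57
position: [0.5728, -0.2239, 0.0112]
ee_rot: [-0.0, 0.823, 0.568, -0.0]
contact_force: [-0.2, 0.2, -0.8]
width: 0.0621
```

Going in freely. I'll take it down to the floor, then release.

>>> servo_tool --pt "5.5 0 0 0.15 0" --pt "5.5 0 0 0 0"

```text
t: 40.73
position: [0.5731, -0.2241, 0.0104]
ee_rot: [0.0, 0.823, 0.568, 0.0]
contact_force: [-1.2, -0.6, 3.3]
width: 0.0618
```

>>> servo_tool --pt "7.8 0 0 0 0" --pt "7.8 0 0 0 0" --pt "7.8 0 0 0 0" --pt "7.8 0 0 -3 0" --pt "7.8 0 0 -4 0" --squeeze 6

```text
t: 41.15
position: [0.5699, -0.2224, 0.0768]
ee_rot: [-0.004, 0.823, 0.568, -0.002]
contact_force: [0.8, 0.2, -0.5]
width: 0.0782
```

>>> servo_tool --pt "9.4 0 0 -4 0" --pt "9.4 1 -3 -3 0" --pt "9.4 2 -3.6 0 0" --pt "9.4 2 -3.6 0 0" --pt "9.4 2 -3.6 0 0"

```text
t: 41.57
position: [0.469, -0.1097, 0.1491]
ee_rot: [0.0, 0.823, 0.567, 0.001]
contact_force: [0.0, 0.1, 0.5]
width: 0.0939
```

```bash
python3 -c "
from h import *
from ov import overlay
s=Cam('side'); overlay(s,'p5.png',(270,110,390,215),6,None)
go([.4271,.3065,.18],.191)"
```

```text
t 41.62 pos [ 0.4606 -0.1025  0.1481] w 0.0939 F [-5.5  4.7 -1.4] q [-0.37   0.144  1.749  0.004  1.259 -1.58 ]
x [0.354 0.935 0.004] y [ 0.935 -0.354 -0.01 ] z [-0.008  0.007 -1.   ]
tip [ 0.4609 -0.1027  0.1786]
tool cm [ 37.08 -17.65   0.18] twist 1.018 alt -2.124 rows>= 11 per row [ 3.37 -1.6   0.02] 0.0925
```

View pics/p5.png

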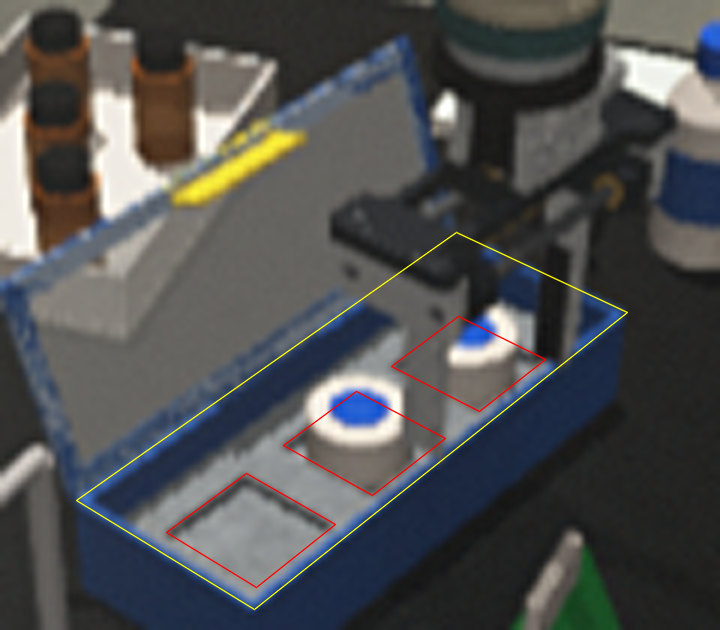

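>>> servo_tool --pt "9.4 3.7 -1.75 0 0" --pt "9.4 3.7 -1.75 0 0" --pt "9.4 3.7 -1.75 0 0" --pt "9.4 3.7 -1.75 0 0" --pt "9.4 3.7 -1.75 0 0"

```text
t: 42.03
position: [0.4534, 0.0951, 0.1488]
ee_rot: [0.0, 0.823, 0.568, 0.0]
contact_force: [1.6, 0.4, 0.1]
width: 0.0939
```

>>> servo_tool --pt "9.4 3.7 -1.75 0 0" --pt "9.4 3.7 -1.75 0 0" --pt "9.4 3.7 -1.75 0 0" --pt "9.4 3.7 -1.75 0 0" --pt "9.4 3.7 -1.75 0 0"

```text
t: 42.45
position: [0.4371, 0.2996, 0.1487]
ee_rot: [0.0, 0.823, 0.568, 0.0]
contact_force: [1.1, -0.2, -0.1]
width: 0.094
```

>>> servo_tool --pt "9.4 0 0 0 0.113" --pt "9.4 0 0 1 0.113" --pt "9.4 0 0 1 0.113" --pt "9.4 0 0 1 0.113" --pt "9.4 0 0 1 0.113"

```text
t: 42.87
position: [0.4376, 0.2978, 0.108]
ee_rot: [0.0, 0.95, 0.314, -0.0]
contact_force: [-0.3, 0.8, 0.3]
width: 0.0936
```

>>> servo_tool --pt "9.4 0 0 1 0.113" --pt "9.4 0 0 0 0.113" --pt "9.4 0 0 0 0.113" --pt "9.4 0 0 0 0.113" --pt "9.4 0 0 0 0"

```text
t: 43.28
position: [0.4377, 0.2975, 0.0984]
ee_rot: [0.0, 0.996, 0.094, -0.0]
contact_force: [0.6, -0.1, 0.1]
width: 0.0939
```

```bash
python3 -c "
from h import *
s=Cam('side'); s.crop('c1.png',250,240,390,360,5)
go([.4297,.307,.030],.191)"
```

```text
t 43.33 pos [0.4377 0.2975 0.0985] w 0.094 F [-0.2  0.2 -1. ] q [ 0.465  0.263  1.723 -0.     1.156  0.272]
x [ 0.981  0.192 -0.   ] y [ 0.192 -0.981  0.   ] z [-0. -0. -1.]
tip [0.4377 0.2975 0.129 ]
tool cm [-0.6  -1.09  9.9 ] twist 0.002 alt -3.139 rows>= 3 per row [-0.2  -0.36  3.3 ] 0.0008
```

View pics/c1.png

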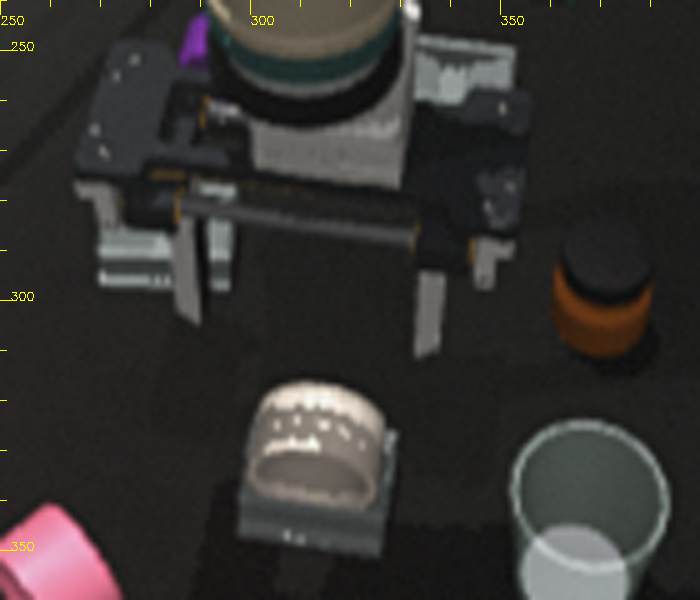

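>>> servo_tool --pt "9.4 -0.6 -1.05 0 0" --pt "9.4 0 0 3.5 0" --pt "9.4 0 0 3.5 0" --pt "9.4 0 0 2 0" --pt "9.4 0 0 0.9 0"

```text
t: 43.75
position: [0.4268, 0.3061, -0.0031]
ee_rot: [0.001, 0.995, 0.096, -0.003]
contact_force: [0.8, -1.1, -0.3]
width: 0.0938
```

>>> servo_tool --pt "7 0 0 0 0" --pt "5.5 0 0 0 0" --pt "5.5 0 0 0 0" --pt "5.5 0 0 0 0" --pt "5.5 0 0 0 0" --squeeze 6

```text
t: 44.17
position: [0.4307, 0.3073, 0.001]
ee_rot: [-0.001, 0.995, 0.095, 0.001]
contact_force: [0.3, 0.3, 0.2]
width: 0.0639
```

>>> servo_tool --pt "5.5 0 0 0 0" --pt "5.5 0 0 0 0"

```text
t: 44.33
position: [0.4309, 0.3073, 0.0009]
ee_rot: [-0.001, 0.995, 0.095, 0.001]
contact_force: [0.2, 0.1, 4.4]
width: 0.0617
```

Now the tilt, this time along −tool y because the rim faces +y.

>>> servo_tool --pt "5.5 0 0 -0.8 0" --pt "5.5 0 0 0 0" --pt "5.5 0 -0.5 0 0"

```text
t: 44.58
position: [0.4289, 0.311, 0.0081]
ee_rot: [0.0, 0.995, 0.095, 0.0]
contact_force: [1.0, -1.9, -0.4]
width: 0.0619
```

>>> servo_tool --pt "5.5 0 -0.5 0 0" --pt "5.5 0 -0.5 0 0" --pt "5.5 0 -0.5 0 0" --pt "5.5 0 -0.4 0 0"

```text
t: 44.92
position: [0.4248, 0.3307, 0.0074]
ee_rot: [0.0, 0.995, 0.096, -0.0]
contact_force: [-0.1, -1.7, -0.1]
width: 0.0619
```

>>> servo_tool --pt "5.5 0 -0.4 0 0" --pt "5.5 0 -0.4 0 0" --pt "5.5 0 -0.3 0 0" --pt "5.5 0 0 0 0"

```text
t: 45.25
position: [0.4228, 0.342, 0.0076]
ee_rot: [-0.0, 0.995, 0.095, -0.0]
contact_force: [0.4, 0.2, -0.2]
width: 0.0617
```

```bash
python3 -c "
from h import *
s=Cam('side'); s.crop('c2.png',250,240,390,360,5)
go([.32,.02,.09])"
```

```text
t 45.3 pos [0.4229 0.3418 0.0076] w 0.0619 F [-0.8  0.4 -0.1] q [5.510e-01 3.760e-01 1.814e+00 1.000e-03 9.510e-01 3.600e-01]
x [0.982 0.19  0.   ] y [ 0.19  -0.982 -0.001] z [-0.     0.001 -1.   ]
tip [0.4229 0.3418 0.0381]
tool cm [-16.21  29.64  -5.21] twist 0 alt 0.0 rows>= 9 per row [-1.8   3.29 -0.58] 0.0
```

View pics/c2.png

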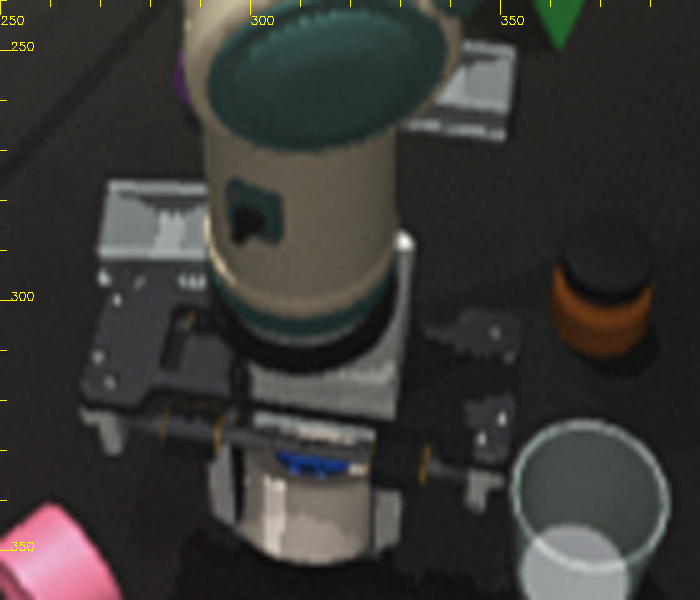

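>>> servo_tool --pt "5.5 0 0 -4 0" --pt "5.5 0 0 -4 0" --pt "5.5 0 0 -1 0" --pt "5.5 -1.8 3.5 0 0" --pt "5.5 -1.8 3.5 0 0"

```text
t: 45.72
position: [0.4024, 0.2666, 0.0987]
ee_rot: [-0.001, 0.995, 0.097, 0.002]
contact_force: [0.4, -0.8, -1.3]
width: 0.0617
```

>>> servo_tool --pt "5.5 -1.9 3.5 0 0" --pt "5.5 -1.9 3.5 0 0" --pt "5.5 -1.9 3.5 0 0" --pt "5.5 -1.9 3.5 0 0" --pt "5.5 -1.9 3.5 0 0"

```text
t: 46.13
position: [0.34, 0.0745, 0.0975]
ee_rot: [-0.0, 0.995, 0.096, 0.001]
contact_force: [0.6, -0.0, -0.4]
width: 0.0618
```

>>> servo_tool --pt "5.5 -1.9 3.5 0 0" --pt "5.5 -1.2 1.6 2 0" --pt "5.5 0 0 3 0" --pt "5.5 0 0 2 0" --pt "5.5 0 0 0 0"

```text
t: 46.55
position: [0.3166, 0.0199, 0.0251]
ee_rot: [-0.001, 0.996, 0.094, -0.003]
contact_force: [-0.8, -0.9, -0.2]
width: 0.0618
```

```bash
python3 -c "
from h import *
s=Cam('side'); s.crop('c3.png',330,200,430,290,6)
go([.32,.02,.03])"
```

```text
t 46.6 pos [0.3182 0.0199 0.0265] w 0.062 F [ 0.9 -0.  -1. ] q [-1.580e-01  4.800e-02  2.224e+00  1.000e-03  8.740e-01 -3.480e-01]
x [ 0.982  0.188 -0.004] y [ 0.188 -0.982 -0.002] z [-0.004  0.001 -1.   ]
tip [0.3183 0.0199 0.057 ]
tool cm [0.17 0.02 2.7 ] twist 0 alt 0.0 rows>= 1 per row [0.17 0.02 2.7 ] 0.0
```

View pics/c3.png

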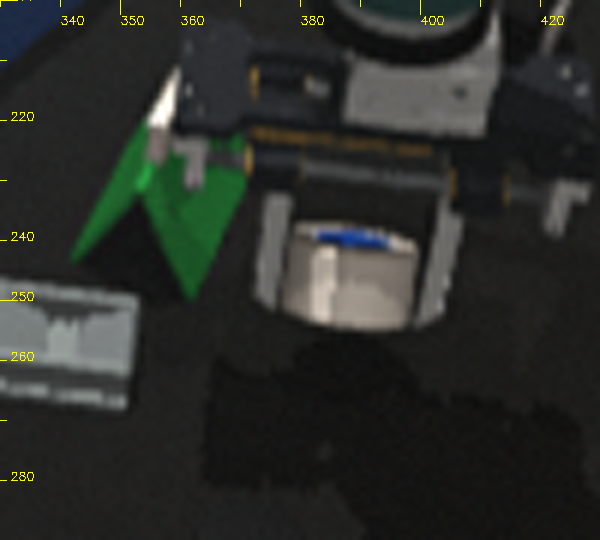

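The marker has been knocked aside: its near corners are now at about (342,243) and (361,249), roughly 3 cm towards +y. I'll press this cap flat farther from it.

>>> servo_tool --pt "5.5 -2.8 -2.4 0 0" --pt "5.5 0 0 2.7 0" --pt "5.5 0 -0.3 0.4 0" --pt "5.5 0 -0.3 0.4 0" --pt "5.5 0 0 0 0"

```text
t: 47.02
position: [0.2882, 0.0443, -0.007]
ee_rot: [-0.0, 0.995, 0.096, 0.0]
contact_force: [-0.5, -0.5, -0.1]
width: 0.0618
```

>>> servo_tool --pt "5.5 0 -0.3 0.4 0" --pt "5.5 0 -0.3 0.4 0" --pt "5.5 0 -0.2 0.3 0" --pt "5.5 0 0 0 0"

```text
t: 47.35
position: [0.2862, 0.052, -0.0185]
ee_rot: [-0.0, 0.995, 0.096, 0.0]
contact_force: [1.0, 0.6, 0.7]
width: 0.0615
```

```bash
python3 -c "
from h import *
s=Cam('side'); s.crop('c4.png',330,200,450,290,6)
go([.285,.04,.008])"
```

```text
t 47.4 pos [ 0.2859  0.0518 -0.0185] w 0.0618 F [0.  0.2 1.1] q [-0.062  0.091  2.351  0.     0.7   -0.254]
x [0.982 0.19  0.   ] y [ 0.19  -0.982  0.   ] z [ 0.  0. -1.]
tip [0.2859 0.0518 0.012 ]
tool cm [-0.31  1.14  0.4 ] twist 0 alt 0.0 rows>= 1 per row [-0.31  1.14  0.4 ] 0.0
```

View pics/c4.png

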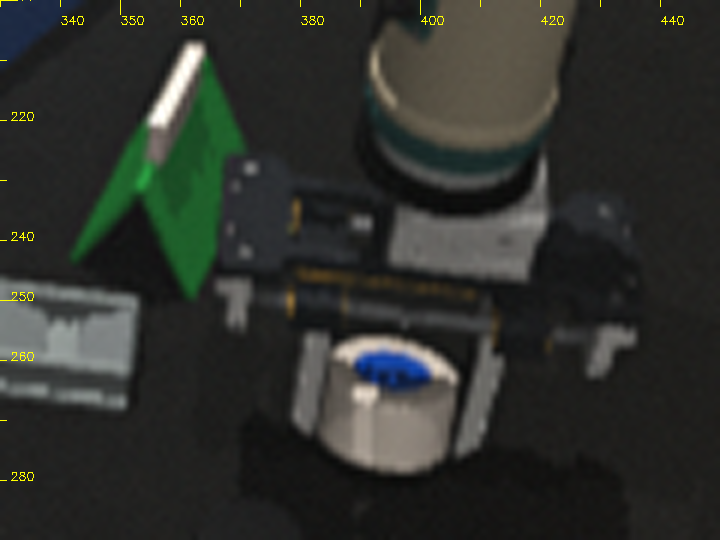

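>>> servo_tool --pt "5.5 0 -0.1 0.3 0" --pt "5.5 0 0 0.3 0" --pt "5.5 0 0 0 0"

```text
t: 47.65
position: [0.2852, 0.0527, -0.0247]
ee_rot: [-0.0, 0.995, 0.095, -0.0]
contact_force: [0.2, 0.5, 1.0]
width: 0.062
```

>>> servo_tool --pt "8 0 0 -0.2 0" --pt "9.4 0 0 0 0" --pt "9.4 0 0 -0.3 0" --pt "9.4 0 0 0 0"

```text
t: 47.98
position: [0.2854, 0.0526, -0.0191]
ee_rot: [0.0, 0.995, 0.095, 0.0]
contact_force: [0.5, 0.7, -0.4]
width: 0.0849
```

```bash
python3 -c "
from h import *
s=Cam('side'); s.crop('c5.png',330,200,450,290,6)
go([.285,.04,.013],CASE[2])"
```

```text
t 48.03 pos [ 0.2854  0.0526 -0.0191] w 0.0888 F [ 0.3  0.5 -0.3] q [-0.059  0.092  2.353 -0.     0.696 -0.25 ]
x [0.982 0.19  0.001] y [ 0.19  -0.982  0.   ] z [ 0.001 -0.    -1.   ]
tip [0.2854 0.0526 0.0114]
tool cm [-0.28  1.23 -0.16] twist 0.551 alt -2.591 rows>= 5 per row [-0.06  0.25 -0.03] 0.1101
```

View pics/c5.png

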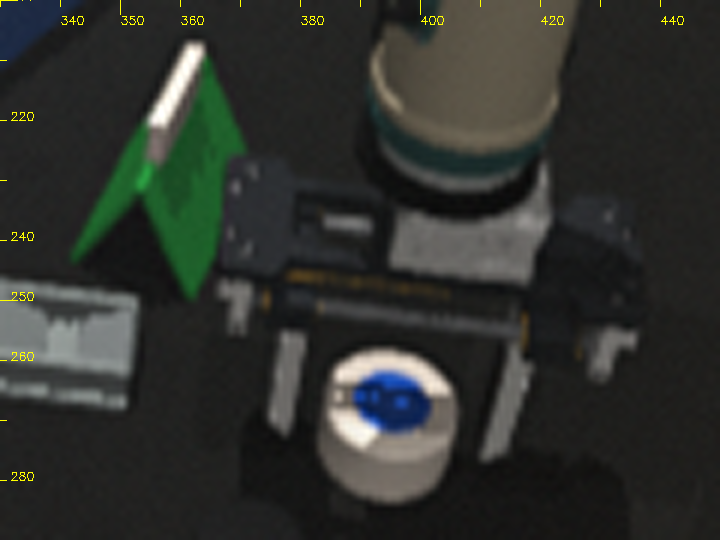

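```bash
python3 -c "
from h import *
s=Cam('side'); w=s.onz(395.1,266.7,.034); p,M=st(); print(w,(M.T@(w-p)*100)[:2])
w=s.onz(330+326/6-.4,200+308/6-.4,.034); print(w, 'B tool',.3254,.0081)"
```

```text
t 48.08 pos [ 0.2854  0.0526 -0.0192] w 0.0923 F [-0.6 -0.2 -0.7] q [-0.059  0.092  2.353 -0.     0.696 -0.25 ]
x [0.982 0.19  0.   ] y [ 0.19  -0.982  0.   ] z [ 0. -0. -1.]
[0.28318933 0.05389308 0.034     ] [-0.18946598 -0.16600867]
[0.32470386 0.00914962 0.034     ] B tool 0.3254 0.0081
```

>>> servo_tool --pt "9.4 0 0 -0.15 0.11" --pt "9.4 0 0 0 0.11" --pt "9.4 0 0 0 0.11" --pt "9.4 0 0 0 0.11" --pt "9.4 0 0 0 0.11"

```text
t: 48.5
position: [0.2852, 0.0527, -0.0179]
ee_rot: [-0.0, 0.983, -0.181, -0.0]
contact_force: [-0.5, 0.5, -0.6]
width: 0.0937
```

>>> servo_tool --pt "5.5 0 0 0 0" --pt "5.5 0 0 0 0" --pt "5.5 0 0 0 0" --pt "5.5 0 0 0 0" --pt "5.5 0 0 0 0"

```text
t: 48.92
position: [0.2853, 0.0527, -0.0179]
ee_rot: [-0.0, 0.984, -0.178, 0.0]
contact_force: [0.3, 0.1, -0.1]
width: 0.0641
```

>>> servo_tool --pt "5.5 0 0 0 0" --pt "9.4 0 0 0 0" --pt "9.4 0 0 0 0" --pt "9.4 0 0 0 0" --pt "9.4 0 0 0 -0.112"

```text
t: 49.33
position: [0.2854, 0.0527, -0.0179]
ee_rot: [-0.0, 0.993, -0.122, 0.0]
contact_force: [-0.1, 1.1, 0.6]
width: 0.0847
```

>>> servo_tool --pt "9.4 0 0 0 -0.112" --pt "9.4 0 0 0 -0.112" --pt "9.4 0 0 0 -0.112" --pt "9.4 0 0 0 -0.112" --pt "9.4 0 0 0 -0.112"

```text
t: 49.75
position: [0.2853, 0.0527, -0.0179]
ee_rot: [-0.0, 0.987, 0.159, 0.0]
contact_force: [-0.3, 0.2, -0.1]
width: 0.0938
```

>>> servo_tool --pt "9.4 0 0 0 -0.112" --pt "9.4 0 0 0 -0.112" --pt "9.4 0 0 0 -0.112" --pt "9.4 0 0 0 -0.112" --pt "9.4 0 0 0 -0.112"

```text
t: 50.17
position: [0.2853, 0.0527, -0.0179]
ee_rot: [-0.0, 0.905, 0.425, 0.0]
contact_force: [0.6, 1.0, 0.6]
width: 0.0941
```

>>> servo_tool --pt "9.4 0 0 0 -0.112" --pt "9.4 0 0 0 -0.112" --pt "9.4 0 0 0 -0.112" --pt "5.5 0 0 0 0" --pt "5.5 0 0 0 0"

```text
t: 50.58
position: [0.2853, 0.0527, -0.0179]
ee_rot: [-0.0, 0.824, 0.567, 0.0]
contact_force: [0.1, -0.3, -0.3]
width: 0.0846
```

>>> servo_tool --pt "5.5 0 0 0 0" --pt "5.5 0 0 0 0" --pt "5.5 0 0 0 0" --pt "5.5 0 0 0 0" --pt "5.5 0 0 0 0" --squeeze 12

```text
t: 51.0
position: [0.2853, 0.0527, -0.0179]
ee_rot: [-0.0, 0.823, 0.568, 0.0]
contact_force: [-0.3, -0.8, -0.2]
width: 0.0618
```

```bash
python3 -c "
from h import *
go(pk(.1,.13),np.pi/2+CASE[2])"
```

```text
t 51.0 pos [ 0.2853  0.0527 -0.0179] w 0.0618 F [-0.3 -0.8 -0.2] q [-0.059  0.089  2.351  0.     0.702 -1.268]
x [0.354 0.935 0.   ] y [ 0.935 -0.354  0.   ] z [ 0.  0. -1.]
tip [0.2853 0.0527 0.0126]
tool cm [ -5.64  36.51 -11.73] twist -0.003 alt 3.139 rows>= 10 per row [-0.56  3.65 -1.17] -0.0003
```

>>> servo_tool --pt "5.5 0 0 -3.5 0" --pt "5.5 0 0 -3.5 0" --pt "5.5 0 0 -3.5 0" --pt "5.5 0 0 -3.5 0" --pt "5.5 -0.5 3.6 0 0"

```text
t: 51.42
position: [0.3163, 0.0371, 0.128]
ee_rot: [0.002, 0.822, 0.569, 0.004]
contact_force: [0.7, 1.3, -0.7]
width: 0.0617
```

>>> servo_tool --pt "5.5 -0.6 3.7 0 0" --pt "5.5 -0.6 3.7 0 0" --pt "5.5 -0.6 3.7 0 0" --pt "5.5 -0.6 3.7 0 0" --pt "5.5 -0.6 3.7 0 0"

```text
t: 51.83
position: [0.4807, -0.0593, 0.1218]
ee_rot: [-0.0, 0.823, 0.568, -0.0]
contact_force: [-0.0, 0.5, -0.1]
width: 0.0621
```

>>> servo_tool --pt "5.5 -0.6 3.7 0 0" --pt "5.5 -0.6 3.7 0 0" --pt "5.5 -0.5 3.7 0 0" --pt "5.5 0 3.2 0 0" --pt "5.5 0 0 2 0"

```text
t: 52.25
position: [0.6168, -0.1292, 0.1045]
ee_rot: [0.005, 0.823, 0.568, 0.004]
contact_force: [1.0, -0.4, 0.8]
width: 0.0619
```

>>> servo_tool --pt "5.5 0 0 3 0" --pt "5.5 0 0 1.5 0" --pt "5.5 0 0 0 0" --pt "5.5 0 0 0 0"

```text
t: 52.58
position: [0.6065, -0.1245, 0.056]
ee_rot: [-0.001, 0.823, 0.568, -0.001]
contact_force: [0.2, -0.1, -0.3]
width: 0.0618
```

```bash
python3 -c "
from h import *
go(pk(.1,.041),np.pi/2+CASE[2])";  python3 ov.py c6.png 270,110,390,215 6
```

```text
t 52.58 pos [ 0.6065 -0.1245  0.056 ] w 0.0618 F [ 0.2 -0.1 -0.3] q [-0.315  0.426  1.581  0.     1.137 -1.524]
x [ 0.354  0.935 -0.   ] y [ 0.935 -0.354 -0.003] z [-0.003  0.001 -1.   ]
tip [ 0.6066 -0.1246  0.0865]
tool cm [-0.45  0.2   4.55] twist -0.002 alt 3.139 rows>= 2 per row [-0.23  0.1   2.28] -0.0012
t 52.58 pos [ 0.6065 -0.1245  0.056 ] w 0.0618 F [ 0.2 -0.1 -0.3] q [-0.315  0.426  1.581  0.     1.137 -1.524]
x [ 0.354  0.935 -0.   ] y [ 0.935 -0.354 -0.003] z [-0.003  0.001 -1.   ]
```

View pics/c6.png

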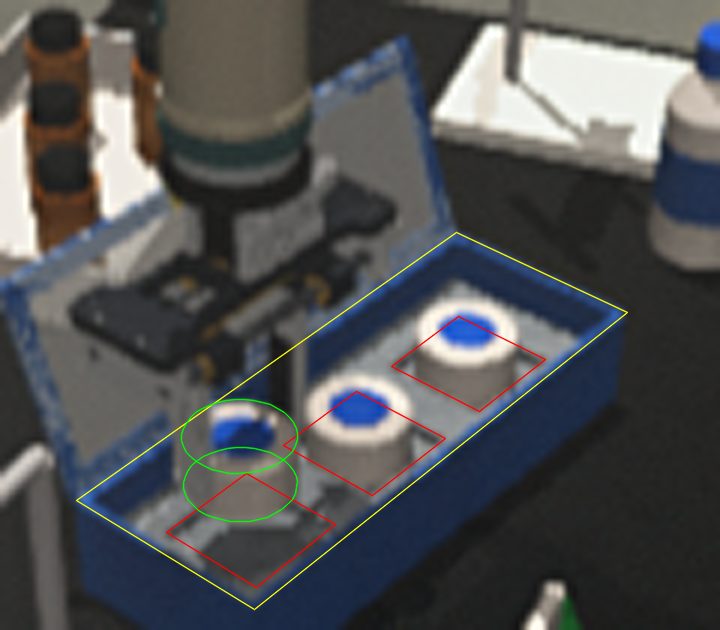

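>>> servo_tool --pt "5.5 -0.45 0.2 0 0" --pt "5.5 0 0 2 0" --pt "5.5 0 0 0.9 0" --pt "5.5 0 0 0 0" --pt "5.5 0 0 0 0"

```text
t: 53.05
position: [0.6075, -0.1298, 0.0285]
ee_rot: [-0.0, 0.823, 0.568, -0.0]
contact_force: [0.3, 0.3, 0.5]
width: 0.0617
```

```bash
python3 -c "
from h import *
go(pk(.1,.041),np.pi/2+CASE[2])"
```

```text
t 53.05 pos [ 0.6075 -0.1298  0.0285] w 0.0617 F [0.3 0.3 0.5] q [-0.322  0.453  1.613  0.     1.076 -1.531]
x [0.354 0.935 0.   ] y [ 0.935 -0.354 -0.   ] z [-0.  0. -1.]
tip [ 0.6075 -0.1298  0.059 ]
tool cm [ 0.   -0.08  1.8 ] twist -0.002 alt 3.139 rows>= 1 per row [ 0.   -0.08  1.8 ] -0.0022
```

>>> servo_tool --pt "5.5 0 -0.08 0.5 0" --pt "5.5 0 0 0.4 0" --pt "5.5 0 0 0 0"

```text
t: 53.3
position: [0.6065, -0.1292, 0.0188]
ee_rot: [-0.0, 0.823, 0.568, -0.0]
contact_force: [-0.7, 0.5, -0.5]
width: 0.0618
```

>>> servo_tool --pt "5.5 0 0 0.3 0" --pt "5.5 0 0 0 0"

```text
t: 53.47
position: [0.6067, -0.1293, 0.0158]
ee_rot: [-0.0, 0.823, 0.568, -0.0]
contact_force: [-0.6, -0.3, -0.3]
width: 0.0619
```

>>> servo_tool --pt "5.5 0 0 0.3 0" --pt "5.5 0 0 0 0"

```text
t: 53.63
position: [0.6066, -0.1293, 0.0127]
ee_rot: [-0.0, 0.823, 0.568, -0.0]
contact_force: [0.1, -0.3, 0.1]
width: 0.0618
```

>>> servo_tool --pt "5.5 0 0 0.2 0" --pt "5.5 0 0 0 0"

```text
t: 53.8
position: [0.6067, -0.1293, 0.0108]
ee_rot: [-0.0, 0.823, 0.568, -0.0]
contact_force: [0.2, -1.0, -0.5]
width: 0.0617
```

>>> servo_tool --pt "5.5 0 0 0.2 0" --pt "5.5 0 0 0 0"

```text
t: 53.97
position: [0.6071, -0.1295, 0.0099]
ee_rot: [0.0, 0.823, 0.568, 0.0]
contact_force: [-0.9, 0.8, 2.8]
width: 0.0619
```

All three caps are in. Releasing and going up over and behind the flap.

>>> servo_tool --pt "7.8 0 0 0 0" --pt "7.8 0 0 0 0" --pt "7.8 0 0 0 0" --pt "7.8 0 0 -3 0" --pt "7.8 0 0 -4 0"

```text
t: 54.38
position: [0.6035, -0.1284, 0.0759]
ee_rot: [-0.004, 0.823, 0.568, -0.003]
contact_force: [0.4, 0.1, 0.2]
width: 0.078
```

>>> servo_tool --pt "4 0 0 -4 0" --pt "0 0 0 -4 0" --pt "0 0 0 -4 0" --pt "0 0 0 -2 0" --pt "0 0 -2 0 0"

```text
t: 54.8
position: [0.594, -0.1246, 0.2247]
ee_rot: [0.006, 0.823, 0.568, 0.004]
contact_force: [1.2, 0.2, -0.0]
width: 0.0484
```

```bash
python3 -c "
from h import *
from ov import overlay
go(cw(.165,.09,.25),np.pi/2+CASE[2])
s=Cam('side'); overlay(s,'d1.png',(250,80,390,215),5,None)
t=Cam('top');print(t.proj([cw(.165,.09,.16),cw(.165,-.06,.16),cw(.165,.09,.0)]))"
```

```text
t 54.8 pos [ 0.594  -0.1246  0.2247] w 0.0484 F [ 1.2  0.2 -0. ] q [-0.321  0.293  1.357 -0.     1.478 -1.53 ]
x [0.354 0.935 0.   ] y [ 0.935 -0.354  0.014] z [ 0.013 -0.004 -1.   ]
tip [ 0.5936 -0.1245  0.2552]
tool cm [-1.22 17.64  0.76] twist -0.003 alt 3.139 rows>= 5 per row [-0.24  3.53  0.15] -0.0005
[[361.48346563 126.37352106]
 [403.46964977 140.65909558]
 [358.10611512 138.39630461]]
```

View pics/d1.png

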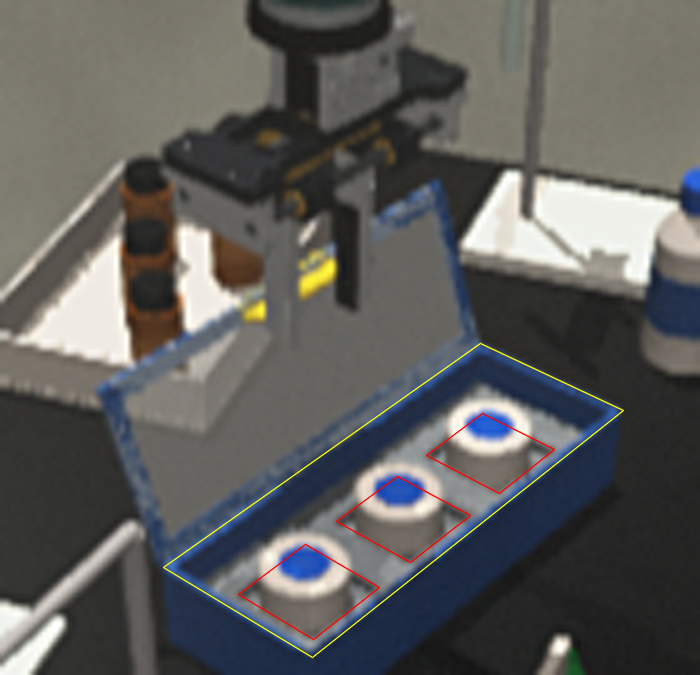

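>>> servo_tool --pt "0 -0.2 3.6 0 0" --pt "0 -0.2 3.6 0 0" --pt "0 -0.2 3.6 0 0" --pt "0 -0.2 3.6 0 0" --pt "0 -0.2 3.6 0 0"

```text
t: 55.32
position: [0.7542, -0.1961, 0.2172]
ee_rot: [-0.001, 0.823, 0.568, -0.001]
contact_force: [1.4, 0.2, 0.3]
width: 0.0067
```

>>> servo_tool --pt "0 0 0 3 0" --pt "0 0 0 3 0" --pt "0 0 0 3 0" --pt "0 0 0 0 0"

```text
t: 55.65
position: [0.7485, -0.194, 0.1188]
ee_rot: [-0.007, 0.823, 0.568, -0.005]
contact_force: [-0.4, 0.2, -2.1]
width: 0.0005
```

```bash
python3 -c "
from h import *
go(cw(.165,.09,.16),np.pi/2+CASE[2])
s=Cam('side'); s.crop('d2.png',250,80,390,215,5)"
```

```text
t 55.65 pos [ 0.7485 -0.194   0.1188] w 0.0005 F [-0.4  0.2 -2.1] q [-0.344  0.62   1.068  0.     1.47  -1.552]
x [ 0.354  0.935 -0.   ] y [ 0.935 -0.354 -0.016] z [-0.015  0.006 -1.   ]
tip [ 0.749  -0.1942  0.1493]
tool cm [-0.21  0.63 -1.08] twist -0.002 alt 3.139 rows>= 1 per row [-0.21  0.63 -1.08] -0.0023
```

View pics/d2.png

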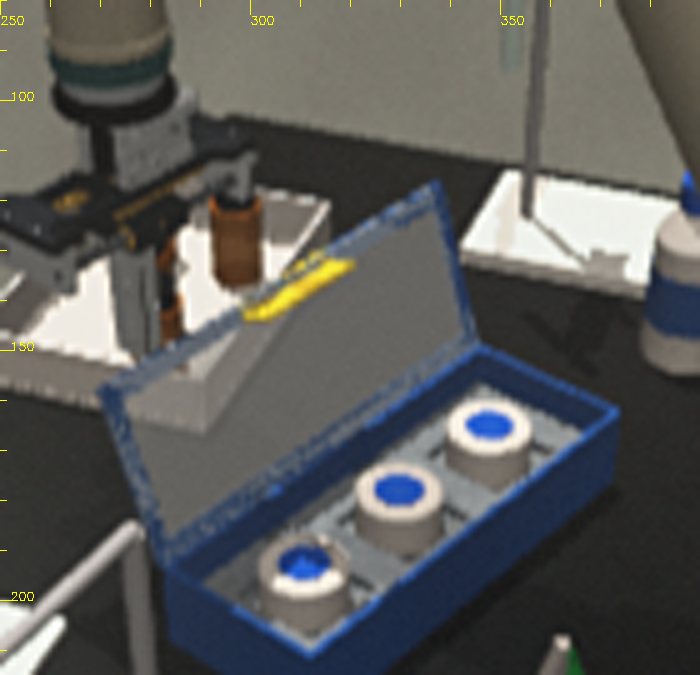

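>>> servo_tool --pt "0 0 -1.5 -0.5 0" --pt "0 0 -1.5 0 0" --pt "0 0 -1.2 0 0"

```text
t: 55.95
position: [0.7146, -0.1808, 0.1366]
ee_rot: [0.002, 0.823, 0.568, 0.001]
contact_force: [3.0, -1.9, 2.9]
width: 0.0008
```

>>> servo_tool --pt "0 0 -1.0 -0.2 0" --pt "0 0 -1.0 -0.2 0"

```text
t: 56.12
position: [0.6971, -0.1743, 0.1412]
ee_rot: [0.003, 0.823, 0.568, 0.002]
contact_force: [2.1, -1.1, 2.7]
width: 0.0005
```

```bash
python3 -c "
from h import *
go(cw(.078,.09,.176),np.pi/2+CASE[2])
s=Cam('side'); s.crop('d3.png',250,80,390,215,5)"
```

```text
t 56.12 pos [ 0.6971 -0.1743  0.1412] w 0.0005 F [ 2.1 -1.1  2.7] q [-0.342  0.506  1.22  -0.     1.408 -1.551]
x [0.354 0.935 0.   ] y [ 0.935 -0.354  0.007] z [ 0.007 -0.002 -1.   ]
tip [ 0.6969 -0.1742  0.1717]
tool cm [-0.25 -2.47 -0.45] twist -0.002 alt 3.139 rows>= 1 per row [-0.25 -2.47 -0.45] -0.0021
```

View pics/d3.png

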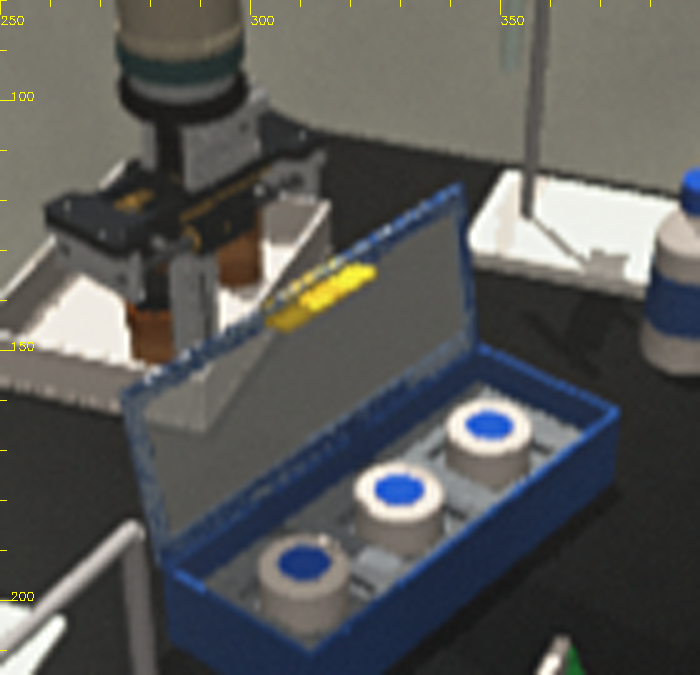

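>>> servo_tool --pt "0 0 -1.2 -0.1 0" --pt "0 0 -1.2 -0.1 0" --pt "0 0 -1.2 0 0"

```text
t: 56.42
position: [0.6622, -0.1612, 0.1412]
ee_rot: [0.001, 0.823, 0.568, 0.001]
contact_force: [2.4, -1.5, -1.8]
width: 0.0007
```

>>> servo_tool --pt "0 0 -1.2 0.1 0" --pt "0 0 -1.2 0.3 0"

```text
t: 56.58
position: [0.6398, -0.1527, 0.1371]
ee_rot: [0.001, 0.823, 0.568, 0.001]
contact_force: [3.3, -1.3, -0.5]
width: 0.0005
```

>>> servo_tool --pt "0 0 -1.2 0.5 0" --pt "0 0 -1.1 0.5 0"

```text
t: 56.75
position: [0.6179, -0.1444, 0.127]
ee_rot: [0.001, 0.823, 0.568, 0.001]
contact_force: [2.3, -0.4, -0.3]
width: 0.0006
```

```bash
python3 -c "
from h import *
go(cw(-.008,.09,.141),np.pi/2+CASE[2])
s=Cam('side'); s.crop('d4.png',250,80,390,215,5)"
```

```text
t 56.75 pos [ 0.6179 -0.1444  0.127 ] w 0.0006 F [ 2.3 -0.4 -0.3] q [-0.339  0.391  1.45  -0.     1.298 -1.548]
x [0.354 0.935 0.   ] y [ 0.935 -0.354  0.003] z [ 0.003 -0.001 -1.   ]
tip [ 0.6178 -0.1444  0.1575]
tool cm [-0.26 -2.63  1.64] twist -0.002 alt 3.139 rows>= 1 per row [-0.26 -2.63  1.64] -0.0022
```

View pics/d4.png

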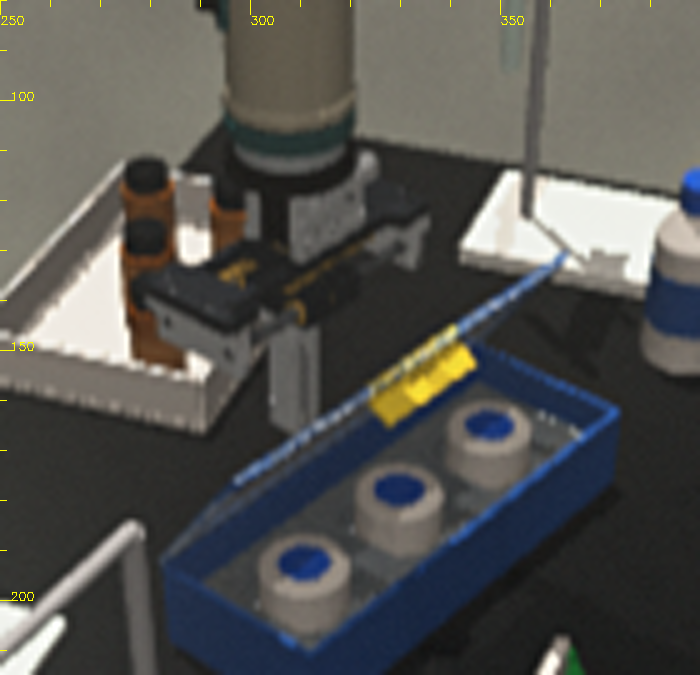

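>>> servo_tool --pt "0 0 -1.3 0.8 0" --pt "0 0 -1.3 0.8 0"

```text
t: 56.97
position: [0.5946, -0.1355, 0.1112]
ee_rot: [0.002, 0.823, 0.568, 0.001]
contact_force: [1.9, -0.9, 0.6]
width: 0.0005
```

>>> servo_tool --pt "0 0 -0.9 1.3 0" --pt "0 0 -0.9 1.3 0"

```text
t: 57.13
position: [0.5768, -0.1287, 0.085]
ee_rot: [0.001, 0.823, 0.568, 0.001]
contact_force: [1.6, -0.8, 1.2]
width: 0.0005
```

>>> servo_tool --pt "0 0 -0.5 1.0 0" --pt "0 0 -0.4 1.0 0"

```text
t: 57.3
position: [0.568, -0.1254, 0.0645]
ee_rot: [0.0, 0.823, 0.568, 0.0]
contact_force: [1.1, -0.5, 0.6]
width: 0.0005
```

```bash
python3 -c "
from h import *
go(cw(-.037,.09,.072),np.pi/2+CASE[2])
s=Cam('side'); s.crop('d5.png',250,80,390,215,5)"
```

```text
t 57.3 pos [ 0.568  -0.1254  0.0645] w 0.0005 F [ 1.1 -0.5  0.6] q [-0.337  0.366  1.659  0.     1.116 -1.546]
x [0.354 0.935 0.   ] y [ 0.935 -0.354  0.001] z [ 0.001 -0.    -1.   ]
tip [ 0.5679 -0.1254  0.095 ]
tool cm [-0.28 -0.18  2.3 ] twist -0.002 alt 3.14 rows>= 1 per row [-0.28 -0.18  2.3 ] -0.002
```

View pics/d5.png

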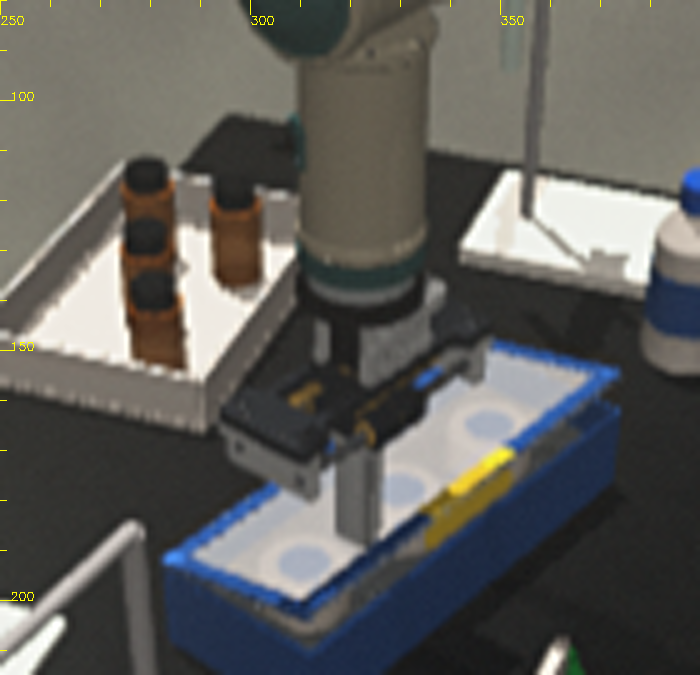

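Almost shut. Pressing down gently to the end.

>>> servo_tool --pt "0 0 -0.2 0.8 0" --pt "0 0 0 0.8 0" --pt "0 0 0 0.4 0"

```text
t: 57.6
position: [0.5656, -0.1245, 0.0434]
ee_rot: [-0.001, 0.823, 0.568, -0.0]
contact_force: [-1.1, -0.5, 0.5]
width: 0.0006
```

>>> servo_tool --pt "0 0 0 0.3 0" --pt "0 0 0 0 0"

```text
t: 57.77
position: [0.5659, -0.1246, 0.0406]
ee_rot: [-0.0, 0.823, 0.568, -0.0]
contact_force: [-0.3, -0.1, 0.3]
width: 0.0006
```

>>> servo_tool --pt "0 0 0 0.2 0" --pt "0 0 0 0 0"

```text
t: 57.93
position: [0.5664, -0.1248, 0.0402]
ee_rot: [0.0, 0.823, 0.568, 0.0]
contact_force: [-1.7, 1.2, 5.5]
width: 0.0006
```

>>> servo_tool --pt "0 0 0 0.1 0" --pt "0 0 0 0 0"

```text
t: 58.1
position: [0.5665, -0.1248, 0.0401]
ee_rot: [0.001, 0.823, 0.568, 0.0]
contact_force: [-2.3, 0.5, 9.7]
width: 0.0006
```

>>> servo_tool --pt "0 0 0 -2 0" --pt "0 0 0 -4 0" --pt "4 0 0 -4 0" --pt "9.4 0 0 -4 0" --pt "9.4 3 -4 0 0"

```text
t: 58.52
position: [0.5542, -0.0962, 0.187]
ee_rot: [0.01, 0.824, 0.567, 0.006]
contact_force: [2.7, 1.6, 0.8]
width: 0.0168
```

>>> servo_tool --pt "9.4 3 -2 0 0" --pt "9.4 3 -1 0 0" --pt "9.4 3 -1 0 0" --pt "9.4 3 -1 0 0" --pt "9.4 0 0 0 0"

```text
t: 58.93
position: [0.5393, 0.0457, 0.1786]
ee_rot: [-0.001, 0.822, 0.57, 0.002]
contact_force: [0.4, -0.1, -0.3]
width: 0.0502
```

```bash
python3 -c "
from h import *
st()
s=Cam('side'); t=Cam('top'); s.crop('e1.png',260,110,390,260,5); t.crop('e2.png',200,130,340,250,5); t.crop('e3.png',300,130,430,240,6)"
```

```text
t 58.93 pos [0.5393 0.0457 0.1786] w 0.0502 F [ 0.4 -0.1 -0.3] q [-0.047  0.222  1.57   0.004  1.349 -1.261]
x [0.35  0.937 0.004] y [ 0.937 -0.35  -0.   ] z [ 0.001  0.004 -1.   ]
```

View pics/e1.png

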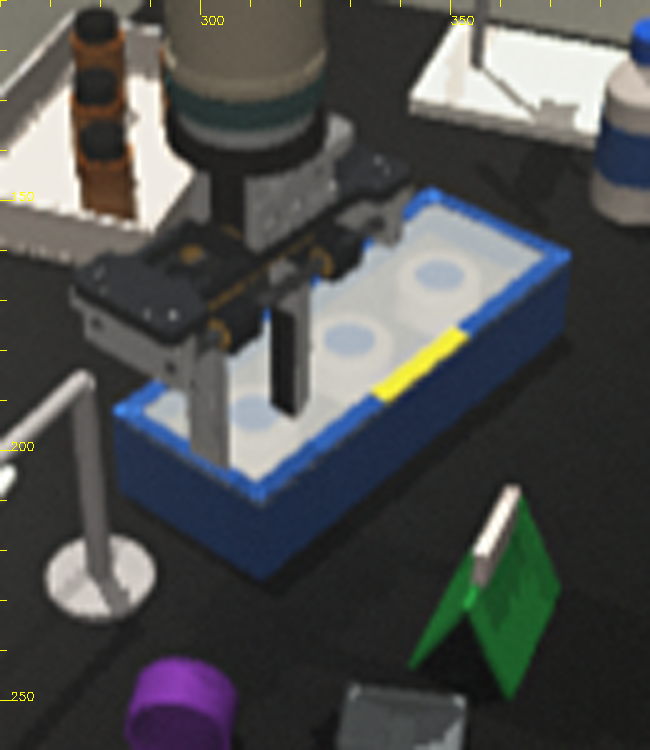

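View pics/e2.png

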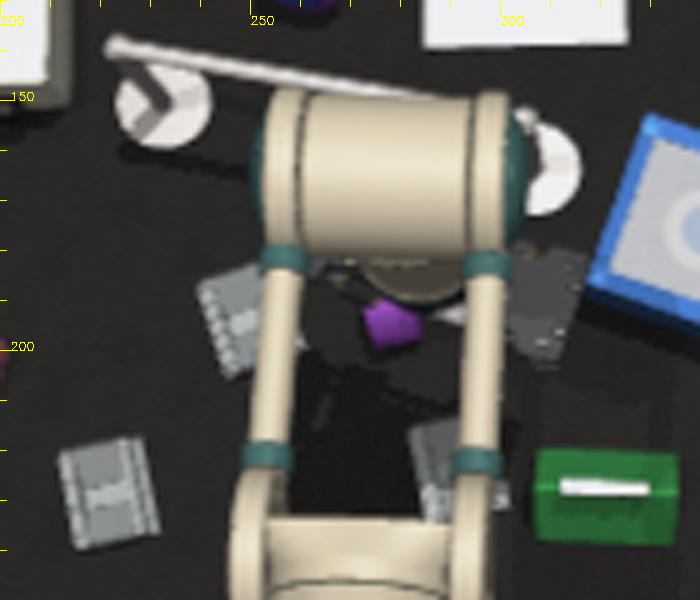

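View pics/e3.png

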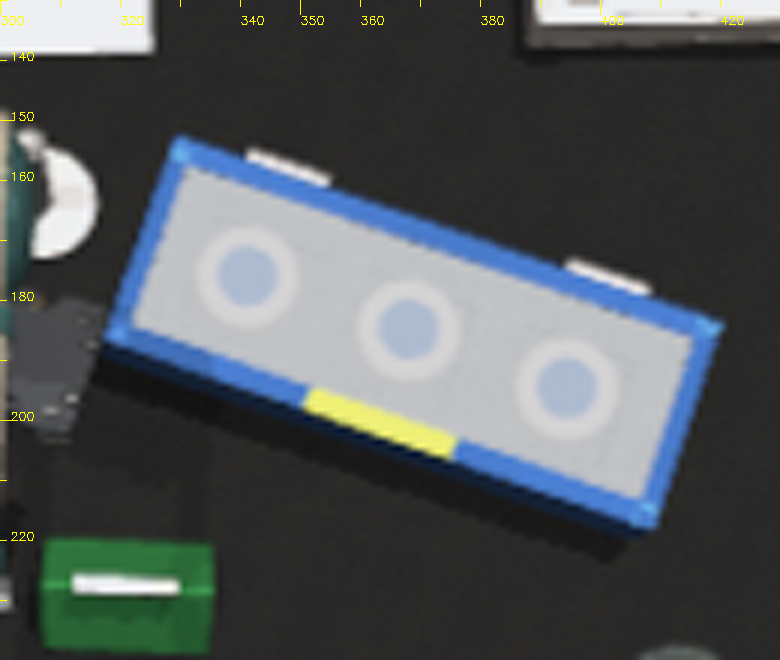

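```bash
python3 - <<'E'
from h import *
t=Cam("top"); s=Cam("side")
im=cv2.resize(t.img[215:240,300:340],None,fx=8,fy=8,interpolation=cv2.INTER_CUBIC)
m=(im.min(2)>170).astype(np.uint8); n,l,stt,ce=cv2.connectedComponentsWithStats(m); i=1+np.argmax(stt[1:,4])
P=np.argwhere(l==i)[:,::-1].astype(np.float32); r=cv2.minAreaRect(P); b=(cv2.boxPoints(r)+.5)/8-.5+[300,215]
c=(np.array(r[0])+.5)/8-.5+[300,215]; W=np.array([t.onz(*q,.096) for q in b]); C=t.onz(*c,.096)
e=[W[1]-W[0],W[2]-W[1]]; L=[np.linalg.norm(v) for v in e]; k=int(np.argmax(L)); print("fin top C",C,L,"yaw long",np.arctan2(e[k][1],e[k][0]))
a=s.onz(356.2-.4,220.6-.4,.096); d=s.onz(363-.4,207.4-.4,.096); print("side ends",a,d,(a+d)/2,np.arctan2(*(a-d)[[1,0]]))
# rail line in top
pts=[]
g=t.img.min(2).astype(float)
for x in list(range(228,252,2)):
    col=g[130:160,x]; w=np.clip(col-110,0,None); 
    if w.sum()>0: pts.append((x,130+(w*np.arange(30)).sum()/w.sum()))
pts=np.array(pts); print(pts.round(1).tolist())
E
```

```text
fin top C [ 0.4189775  -0.05192429  0.096     ] [np.float64(0.009250238990376476), np.float64(0.05953642604668235)] yaw long -1.6125094581770654
side ends [ 0.42245873 -0.02238706  0.096     ] [ 0.4184577  -0.08333837  0.096     ] [ 0.42045822 -0.05286272  0.096     ] 1.5052473972551301
[[228.0, 148.6], [230.0, 148.7], [232.0, 149.3], [234.0, 149.5], [236.0, 149.6], [238.0, 149.4], [240.0, 148.5], [242.0, 142.1], [244.0, 142.7], [246.0, 142.9], [248.0, 143.3], [250.0, 143.7]]
```

```bash
python3 - <<'E'
from h import *
go([.4218,-.052,.14],-.045)
E
```

```text
t 59.13 pos [0.5395 0.0398 0.1782] w 0.0664 F [ 0.2 -0.2 -0.1] q [-5.500e-02  2.220e-01  1.570e+00 -1.000e-03  1.349e+00 -1.263e+00]
x [ 0.354  0.935 -0.001] y [ 0.935 -0.354  0.001] z [ 0.    -0.001 -1.   ]
tip [0.5395 0.0398 0.2087]
tool cm [-12.75  -7.76   6.87] twist 1.254 alt -1.888 rows>= 11 per row [-1.16 -0.71  0.62] 0.114
```

>>> servo_tool --pt "6 -3.2 -1.95 0 0" --pt "6 -3.2 -1.95 0 0" --pt "6 -3.2 -1.95 0 0" --pt "6 -3.2 -1.95 0 0" --pt "6 0 0 0 0.114"

```text
t: 59.55
position: [0.4153, -0.0555, 0.1779]
ee_rot: [-0.0, 0.855, 0.518, -0.003]
contact_force: [1.0, -0.5, -0.1]
width: 0.0595
```

>>> servo_tool --pt "6 0 0 1 0.114" --pt "6 0 0 1 0.114" --pt "6 0 0 1 0.114" --pt "6 0 0 1 0.114" --pt "6 0 0 1 0.114"

```text
t: 59.97
position: [0.421, -0.0531, 0.1278]
ee_rot: [0.0, 0.967, 0.256, 0.0]
contact_force: [0.6, 0.4, 0.3]
width: 0.0599
```

>>> servo_tool --pt "6 0 0 1 0.114" --pt "6 0 0 0.5 0.114" --pt "6 0 0 0 0.114" --pt "6 0 0 0 0.114" --pt "6 0 0 0 0.114"

```text
t: 60.38
position: [0.4208, -0.053, 0.113]
ee_rot: [0.0, 1.0, -0.026, -0.0]
contact_force: [0.1, -0.2, -0.6]
width: 0.0602
```

```bash
python3 - <<'E'
from h import *
go([.4218,-.052,.080],-.045)
s=Cam('side'); s.crop('m1.png',300,160,420,260,6)
E
```

```text
t 60.38 pos [ 0.4208 -0.053   0.113 ] w 0.0602 F [ 0.1 -0.2 -0.6] q [-0.289  0.096  1.902 -0.     1.144 -0.236]
x [ 0.999 -0.053 -0.   ] y [-0.053 -0.999  0.   ] z [-0. -0. -1.]
tip [ 0.4209 -0.053   0.1435]
tool cm [ 0.09 -0.11  6.35] twist -0.008 alt 3.134 rows>= 2 per row [ 0.05 -0.05  3.17] -0.004
```

View pics/m1.png

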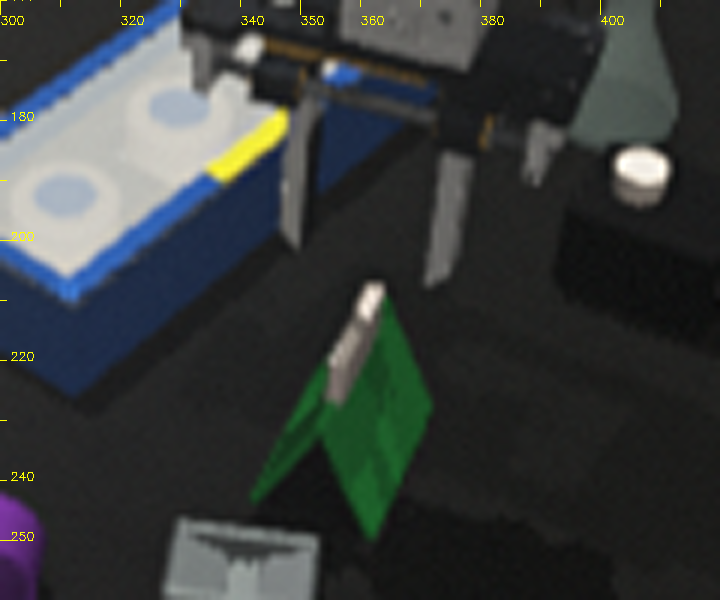

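>>> servo_tool --pt "6 0.1 0 3 0" --pt "6 0 0 2 0" --pt "6 0 0 1.2 0" --pt "0.5 0 0 0 0" --pt "0.5 0 0 0 0" --squeeze 20

```text
t: 60.85
position: [0.4217, -0.0524, 0.0509]
ee_rot: [-0.0, 1.0, -0.023, -0.001]
contact_force: [0.1, -0.6, 0.7]
width: 0.0501
```

>>> servo_tool --pt "0.5 0 0 0 0" --pt "0.5 0 0 0 0" --pt "0.5 0 0 0 0" --pt "0.5 0 0 0 0" --pt "0.5 0 0 0 0"

```text
t: 61.27
position: [0.4224, -0.0518, 0.0516]
ee_rot: [0.0, 1.0, -0.022, 0.001]
contact_force: [0.2, 0.0, -0.0]
width: 0.0171
```

>>> servo_tool --pt "0.5 0 0 0 0" --pt "0.5 0 0 0 0" --pt "0.5 0 0 -1 0" --pt "0.5 0 0 -1 0" --pt "0.5 0 0 0 0"

```text
t: 61.68
position: [0.4232, -0.0519, 0.0723]
ee_rot: [0.0, 1.0, -0.022, 0.001]
contact_force: [-0.3, 1.1, -0.8]
width: 0.0086
```

```bash
python3 - <<'E'
from h import *
t=Cam('top')
# rail ends refine
t.crop('rail.png',215,130,315,165,8)
go([.6892,.1329,.26],-.19)
s=Cam('side'); s.crop('m2.png',300,160,420,260,6)
E
```

```text
t 61.73 pos [ 0.4227 -0.0518  0.0716] w 0.0088 F [ 0.3  0.1 -1.2] q [-0.286  0.141  1.967  0.     1.032 -0.241]
x [ 0.999 -0.045  0.002] y [-0.045 -0.999  0.   ] z [ 0.002 -0.    -1.   ]
tip [ 0.4227 -0.0518  0.1021]
tool cm [ 25.83 -19.64 -15.75] twist 0.145 alt -2.996 rows>= 9 per row [ 2.87 -2.18 -1.75] 0.0161
```

View pics/m2.png

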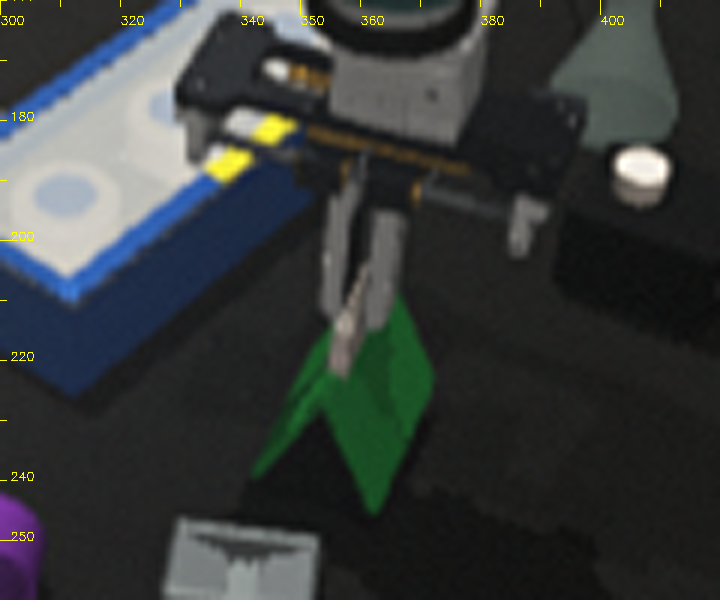

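View pics/rail.png

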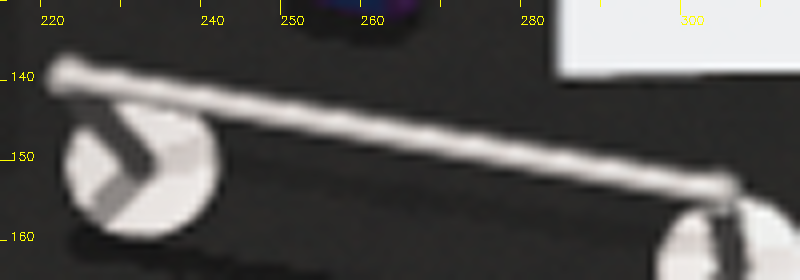

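```bash
python3 - <<'E'
from h import *
t=Cam('top')
a,b=t.onz(222.8,138.9,.17),t.onz(305.4,153.1,.17); print(a,b,np.linalg.norm(a-b),(a+b)/2,np.arctan2(*(a-b)[[1,0]])-np.pi/2)
m=(a+b)/2; yw=np.arctan2(*(a-b)[[1,0]])-np.pi/2
print(m+.0026*np.array([np.cos(yw),np.sin(yw),0]))
go(list((m+.0026*np.array([np.cos(yw),np.sin(yw),0]))[:2])+[.29],yw)
E
```

```text
[0.71799201 0.27147408 0.17      ] [ 0.6631792  -0.00669245  0.17      ] 0.28351553476831903 [0.69058561 0.13239082 0.17      ] -0.19455775010559373
[0.69313655 0.13188815 0.17      ]
t 61.83 pos [ 0.4216 -0.0515  0.0708] w 0.0088 F [ 0.1  0.7 -0.9] q [-0.286  0.142  1.968  0.     1.032 -0.241]
x [ 0.999 -0.045 -0.001] y [-0.045 -0.999 -0.   ] z [-0.001  0.    -1.   ]
tip [ 0.4217 -0.0515  0.1013]
tool cm [ 26.29 -19.54 -18.88] twist 0.15 alt -2.992 rows>= 10 per row [ 2.63 -1.95 -1.89] 0.015
```

>>> servo_tool --pt "0.5 0 0 -3.8 0" --pt "0.5 0 0 -3.8 0" --pt "0.5 0 0 -3.8 0" --pt "0.5 0 0 -3.8 0" --pt "0.5 0 0 -3.8 0"

```text
t: 62.25
position: [0.4212, -0.0514, 0.2622]
ee_rot: [-0.0, 1.0, -0.022, -0.001]
contact_force: [-0.1, -0.5, -1.1]
width: 0.0087
```

>>> servo_tool --pt "0.5 2.7 -2 0 0" --pt "0.5 2.7 -2 0 0" --pt "0.5 2.7 -2 0 0" --pt "0.5 2.7 -2 0 0" --pt "0.5 2.7 -2 0 0"

```text
t: 62.67
position: [0.5621, 0.0432, 0.2601]
ee_rot: [-0.0, 1.0, -0.022, -0.001]
contact_force: [-0.2, -0.5, -0.8]
width: 0.0087
```

>>> servo_tool --pt "0.5 2.7 -2 0 0" --pt "0.5 2.7 -2 0 0" --pt "0.5 2.7 -2 0 0" --pt "0.5 2.7 -2 0 0" --pt "0.5 1.8 -1.5 0 0"

```text
t: 63.08
position: [0.6935, 0.1331, 0.2586]
ee_rot: [-0.0, 1.0, -0.022, -0.001]
contact_force: [0.0, -0.2, -1.0]
width: 0.0091
```

>>> servo_tool --pt "0.5 0 0 0 0.075" --pt "0.5 0 0 0 0.075" --pt "0.5 0 0 0 0" --pt "0.5 0 0 0 0"

```text
t: 63.42
position: [0.6913, 0.1314, 0.2597]
ee_rot: [0.0, 0.995, -0.096, -0.001]
contact_force: [0.4, -0.5, -1.6]
width: 0.0091
```

```bash
python3 - <<'E'
from h import *
go([.6931,.1319,.20],-.1946)
s=Cam('side'); s.crop('m3.png',200,140,320,270,5)
E
```

```text
t 63.42 pos [0.6913 0.1314 0.2597] w 0.0091 F [ 0.4 -0.5 -1.6] q [0.089 0.454 1.025 0.    1.665 0.282]
x [ 0.981 -0.192 -0.002] y [-0.192 -0.981  0.001] z [-0.002 -0.    -1.   ]
tip [0.6913 0.1314 0.2902]
tool cm [ 0.18 -0.09  9.02] twist 0.002 alt -3.14 rows>= 3 per row [ 0.06 -0.03  3.01] 0.0005
```

View pics/m3.png

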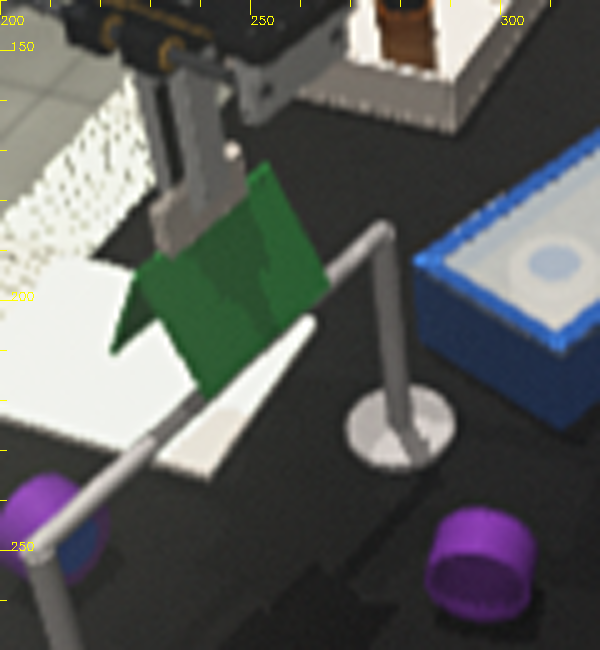

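>>> servo_tool --pt "0.5 0.1 0 2.5 0" --pt "0.5 0 0 2.5 0" --pt "0.5 0 0 1.5 0" --pt "0.5 0 0 0 0"

```text
t: 63.8
position: [0.6896, 0.1306, 0.1919]
ee_rot: [0.001, 0.995, -0.097, -0.004]
contact_force: [0.3, -0.1, -1.2]
width: 0.0088
```

```bash
python3 - <<'E'
from h import *
go([.6931,.1319,.20],-.1946)
s=Cam('side'); s.crop('m4.png',200,140,320,270,5)
E
```

```text
t 63.8 pos [0.6896 0.1306 0.1919] w 0.0088 F [ 0.3 -0.1 -1.2] q [0.088 0.47  1.16  0.    1.52  0.282]
x [ 0.981 -0.193 -0.008] y [-0.193 -0.981  0.002] z [-0.008 -0.001 -1.   ]
tip [0.6899 0.1306 0.2224]
tool cm [ 0.31 -0.19  2.24] twist 0.0 alt -3.141 rows>= 1 per row [ 0.31 -0.19  2.24] 0.0005
```

View pics/m4.png

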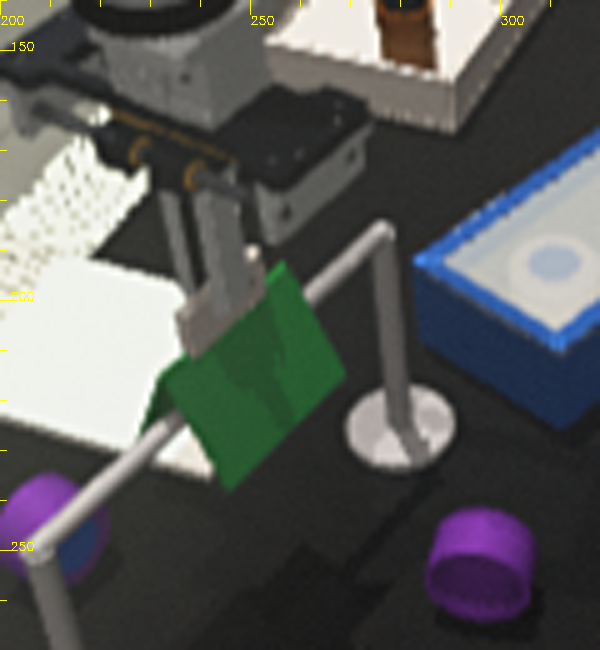

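Astride the bar. Lowering slowly until it touches.

>>> servo_tool --pt "0.5 0.2 -0.1 0.8 0" --pt "0.5 0 0 0.6 0" --pt "0.5 0 0 0 0"

```text
t: 64.1
position: [0.6946, 0.1317, 0.1817]
ee_rot: [0.0, 0.995, -0.097, -0.0]
contact_force: [-1.1, -0.2, -1.5]
width: 0.0088
```

>>> servo_tool --pt "0.5 0 0 0.4 0" --pt "0.5 0 0 0 0"

```text
t: 64.27
position: [0.6946, 0.1318, 0.178]
ee_rot: [-0.0, 0.995, -0.097, -0.0]
contact_force: [0.3, -0.4, -0.7]
width: 0.0084
```

>>> servo_tool --pt "0.5 0 0 0.4 0" --pt "0.5 0 0 0 0"

```text
t: 64.43
position: [0.694, 0.132, 0.1739]
ee_rot: [-0.0, 0.995, -0.097, -0.001]
contact_force: [-1.3, 0.8, -0.8]
width: 0.0087
```

```bash
python3 - <<'E'
from h import *
go([.6931,.1319,.197],-.1946)
s=Cam('side'); s.crop('m5.png',200,140,320,270,5)
E
```

```text
t 64.43 pos [0.694  0.132  0.1739] w 0.0087 F [-1.3  0.8 -0.8] q [0.089 0.479 1.188 0.    1.476 0.284]
x [ 0.981 -0.194 -0.001] y [-0.194 -0.981 -0.   ] z [-0.001  0.    -1.   ]
tip [0.694  0.132  0.2044]
tool cm [-0.09  0.02  0.74] twist -0.0 alt 3.141 rows>= 1 per row [-0.09  0.02  0.74] -0.0003
```

View pics/m5.png

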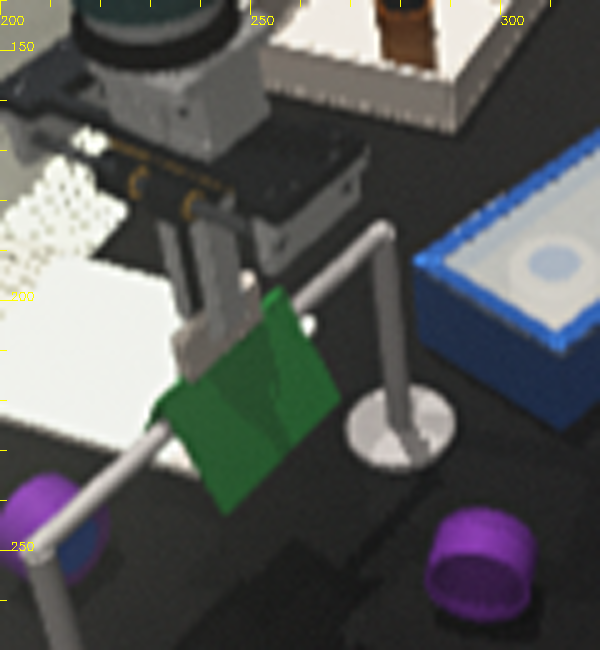

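>>> servo_tool --pt "0.5 -0.05 0 0.3 0" --pt "0.5 0 0 0 0"

```text
t: 64.65
position: [0.6931, 0.1321, 0.1716]
ee_rot: [-0.0, 0.995, -0.097, -0.001]
contact_force: [-3.2, -0.6, 2.7]
width: 0.009
```

>>> servo_tool --pt "0.5 0 0 0.3 0" --pt "0.5 0 0 0 0"

```text
t: 64.82
position: [0.6938, 0.132, 0.1713]
ee_rot: [-0.0, 0.995, -0.097, 0.001]
contact_force: [-5.1, 0.1, 11.6]
width: 0.0089
```

>>> servo_tool --pt "0.5 -0.1 0 -0.2 0" --pt "0.5 0 0 0 0" --pt "1.5 0 0 0 0" --pt "2 0 0 0 0" --pt "3 0 0 0 0"

```text
t: 65.23
position: [0.6937, 0.132, 0.1695]
ee_rot: [0.0, 0.995, -0.097, 0.0]
contact_force: [0.0, -0.7, -0.6]
width: 0.0231
```

>>> servo_tool --pt "5 0 0 0 0" --pt "6 0 0 0 0" --pt "6 0 0 0 0" --pt "6 0 0 -1 0" --pt "6 0 0 -2 0"

```text
t: 65.65
position: [0.6916, 0.1319, 0.198]
ee_rot: [0.001, 0.995, -0.097, -0.003]
contact_force: [-0.5, 0.3, 0.6]
width: 0.0568
```

>>> servo_tool --pt "6 0 0 -3 0" --pt "6 0 0 -3 0" --pt "6 -3 0 -3 0" --pt "6 -4 0 0 0" --pt "6 -4 0 0 0"

```text
t: 66.07
position: [0.5866, 0.1534, 0.2921]
ee_rot: [-0.001, 0.995, -0.098, 0.003]
contact_force: [0.8, 0.1, 0.8]
width: 0.0595
```

>>> servo_tool --pt "6 -4 0 0 0" --pt "6 -4 0 0 0" --pt "6 -4 0 0 0" --pt "6 -4 0 0 0" --pt "6 0 0 0 0"

```text
t: 66.48
position: [0.4215, 0.1852, 0.2916]
ee_rot: [-0.001, 0.995, -0.096, -0.001]
contact_force: [-0.6, -0.2, -0.5]
width: 0.0599
```

```bash
python3 - <<'E'
from h import *
st()
s=Cam('side'); t=Cam('top'); s.crop('z1.png',195,130,385,280,4); t.crop('z2.png',205,130,430,250,3); t.crop('z3.png',215,125,315,165,8); cv2.imwrite('pics/z4.png',s.img)
E
```

```text
t 66.48 pos [0.4215 0.1852 0.2916] w 0.0599 F [-0.6 -0.2 -0.5] q [0.261 0.053 1.499 0.002 1.591 0.452]
x [ 0.982 -0.191 -0.002] y [-0.191 -0.982 -0.001] z [-0.002  0.002 -1.   ]
```

View pics/z1.png

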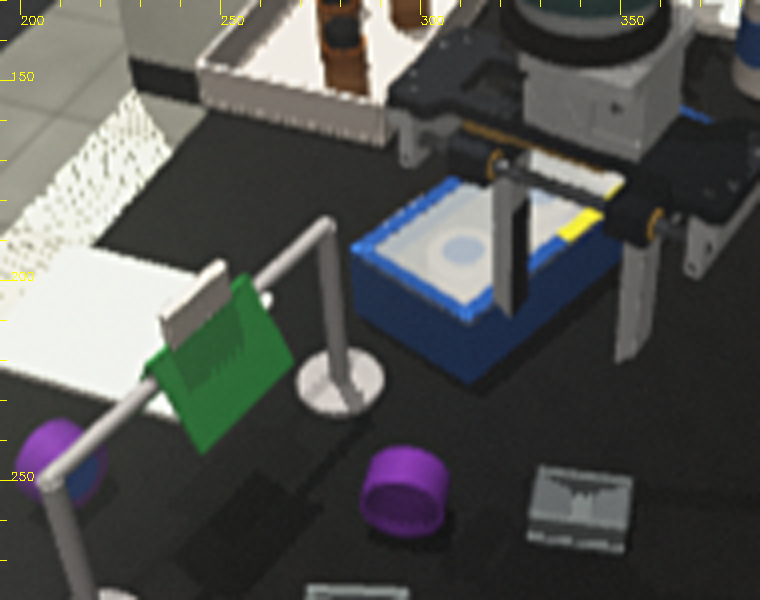

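View pics/z2.png

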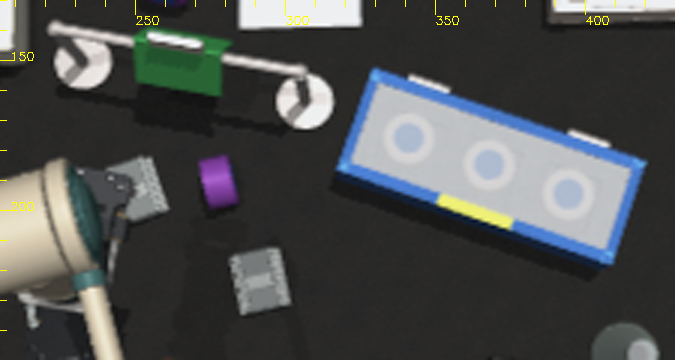

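View pics/z4.png

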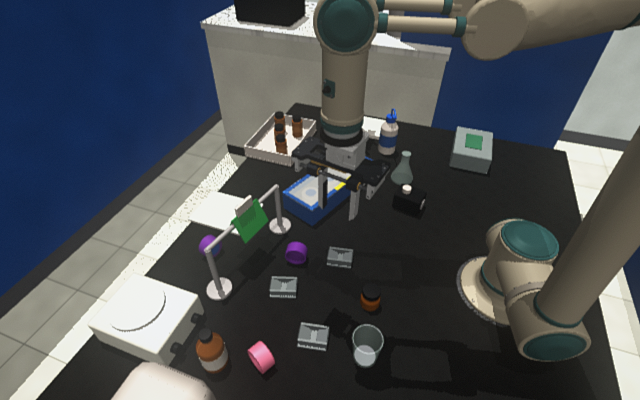

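The marker hangs astride the bar near its middle, and the case is shut with three caps inside. One more look for stability after a short wait, then I'll hand in.

>>> servo_tool --pt "6 0 0 0 0" --pt "6 0 0 0 0" --pt "6 0 0 0 0" --pt "6 0 0 0 0" --pt "6 0 0 0 0"

```text
t: 67.0
position: [0.4296, 0.1841, 0.2891]
ee_rot: [0.0, 0.995, -0.098, -0.0]
contact_force: [0.4, -0.3, -1.1]
width: 0.0603
```

```bash
python3 - <<'E'
from h import *
a=cv2.imread('pics/z4.png'); s=Cam('side'); d=np.abs(a[180:260,195:300].astype(int)-s.img[180:260,195:300]).max(2); print("changed px near rail",(d>40).sum())
def fin(c,box,z):
    x0,y0,x1,y1=box; im=c.img[y0:y1,x0:x1].astype(int); g=(im[:,:,1]-im[:,:,2]>30)&(im[:,:,1]-im[:,:,0]>20); P=np.argwhere(g).mean(0)[::-1]+[x0,y0]; return P
t=Cam('top'); P=fin(t,(240,130,285,170),.15); print(P,t.onz(*P,.16)); st()
t.crop('z5.png',215,125,315,165,8)
E
```

```text
changed px near rail 0
[264.68855932 150.94067797] [0.67582845 0.13131807 0.16      ]
t 67.1 pos [0.4293 0.1841 0.2893] w 0.0602 F [ 0.7 -0.3 -0.2] q [0.256 0.064 1.493 0.    1.585 0.452]
x [ 0.981 -0.194 -0.001] y [-0.194 -0.981  0.   ] z [-0.001 -0.    -1.   ]
```

View pics/z5.png

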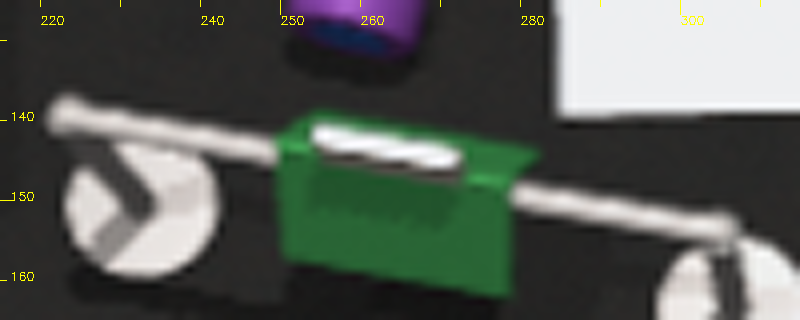

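The marker hasn't moved between the two pictures. It is aligned with the bar and clear of both posts, so I'm handing in.

```bash
python3 -c "
from station import close_job
print(close_job())"
```

```text
the job is handed in; nothing more can be done
None
```

The job is done and handed in at about 67 s of the 210 s allowed. The flap went back to its stop, all three caps went into pockets of their own, the flap was shut, and the marker was hung on the rail. I tipped each cap over its cradle cheek in the grip, pressed it flat on the bench, and then put it into its pocket. The marker was knocked aside about 3 cm partway through, so I found it again before picking it up.

**Last checks:**
- **Caps:** all three sit dot-up and level in the pictures. Each met resistance only at the pocket floor height.
- **Flap:** it is shut all round, with the yellow tab behind the front wall. I pressed it down with about 10 N.
- **Marker:** it hangs astride the bar near its middle, along the bar and clear of both posts. It did not move between two pictures about half a second apart.
- **Robot:** the arm was clear of everything. I saw no bystander or look-alike moved.

**What went wrong or disagreed:**
- **Reported tool position:** the reported tool point is about 30 mm past the real fingertips, and about 2.6 mm off sideways. My first flap push missed because of this. I found the height by touching the bench, where the fingertips pressed with about 44 N.
- **Flap jam:** my second flap push jammed on the flap's edge, and the wrist force read about 106 N, close to the 120 N limit. It was the fingers that touched, not the arm or gripper body. I backed off and lifted the flap along its arc with only a few newtons.
- **Possible 40 N issue:** those two readings are the only ones above 40 N. If finger contact counts under that rule, they could count against the run.

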